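# Lay rinsed brushes to dry and close the tub

## Robot

A 6-joint arm with a two-finger parallel gripper is mounted at the origin on the work surface. World frame = base frame: x ahead of the robot, y to its left, z up, the work surface at z = 0. Lengths are in mm, angles in rad, forces in N, time in s.
With the tool pointing down it reaches from about 350 to 975 mm from the base axis. Payload 17.4 kg.
Tool frame: the origin (TCP) lies on the centre line of the jaws, within the pads' length; the fingertips stand 11 mm ahead of it and the grasp point (between the pads) lies 8 mm behind it; z points along the fingers, y is the direction in which the jaws open and shut (so a half turn about z gives the same grasp; the last joint's range is limited). The gripper opens to 85 mm and grips with 20 to 120 N. Pads are 22 mm wide; open, the fingers measure 114 mm over their backs; the gripper's body (76 mm by 85 mm) begins 54 mm behind the grasp point. The pads swing forward as they close: fully open they stand 13 mm farther back than shut.
Start: joints at [-1.209, 0.116, 1.442, -0, 1.584, -0.038], TCP at [262.724, -621.778, 221.003] pointing down, gripper open.
Joint ranges: [-2.83, 2.83], [-0.83, 2.19], [0.07, 2.5], [-1.14, 4.28], [0.01, 3], [-2.97, 2.97]. Speed limits (rad/s): [1.89, 1.89, 2.22, 3.14, 3.14, 3.14].

## Interface

Orientations are given as a rotation vector (axis times angle).
In Python, from station import arm gives the robot as it stands. The module is installed in compiled form; this text tells all that it offers.
- The arm moves only by the tool send_rows, never from a script. Its argument "steps" is a list of rows, each a list of 5 numbers: the shift along the tool's x, y, z in m, then the turn about the tool's z in degrees, then the closure, from -1 (fully open) to 1 (shut), so that 0 is half open. In form: [[x, y, z, roll, jaw], ...]. A call has 1 to 10 rows; each row shifts and turns the commanded pose from where the row before left it, along the tool's axes as they then stand; what a row does not reach is not made up. A row lasts 1/10 s, in which the tool goes at most 50 mm and 8.59 degrees, less where a joint would pass 70% of its speed; a pose out of reach is approached as far as the arm can. A call is refused whole if a number of a shift passes 0.05 or a number of a turn 8.59, either way. A call with a gripper value outside its range is refused whole. The fingers move at their own pace and stop on an object; the grip force is fixed at half the most. Time passes only in rows, so rows that do not move let the fingers close. It gives the time, the measured TCP pose, the force and the opening at its end, in the units of the state.
- arm.get_state(): the state, without advancing time (a new reading comes with each control period).
- arm.snapshot(name): name is "side" or "top" or "wrist"; returns a dict with "image" (384x512x3 uint8, blue, green, red), "K" (3x3 intrinsics, pixels), "D" ([k1, k2, p1, p2, k3] as OpenCV has them; the pictures are not rectified), "rvec" (rotation vector, rad) and "tvec" (3), from world to camera coordinates, as OpenCV has them; the wrist camera has in their place "mount" (4x4, takes a point from camera to tool coordinates, whose origin is the TCP and whose axes are the flange's). Camera axes: x right, y down, z forward; pixel columns grow to the right and rows downward; lengths in mm; the calibration is good to about 2 mm. A picture is of the moment at which its call begins: read the wrist's pose just before it. There is no depth.
- arm.job_done(): hands the job in, once; it reports no verdict.
The state is a dict: "t": time; "q": joint angles; "qvel": joint speeds; "effort": joint torques, N m; "tool_pos": TCP position; "eef_rot": TCP orientation; "ft_force": force on the tool from outside, world axes, zero at the start; "moment": the same for the moment, N m; "grip_width": finger opening in mm.
Only numpy, scipy, OpenCV 4.12 (cv2) and the standard library are available. Lean on these libraries where they do the work, as an engineer would, in place of code of your own. Each camera call takes 0.05 s, during which the arm holds its last target.

## Task

Clear up after painting: take every brush out of the brush tub and lay it across the drying rest, each in a notch of its own that is the same on both rails, with the bristles hanging clear beyond the lower rail and the handle on the higher one. When the tub is empty, fit its lid on it, pressed down level all round. Leave the painted jar and the coffee cup where they stand.

Things in the scene. Friction and masses are not known exactly. Their poses are not given: they have to be found in the camera images.
- rest: plywood brush-drying rest, fixed, 150 deep (x) x 330 wide (y): two zigzag-topped rails along y on a low frame, the one at the -x side (nearer the robot) higher than the one at the +x side (see rails). Origin on the table under its middle; z up.
- rails: the rest's two rails (one fixed part), 12 thick, at x=-50 (high) and x=+50 (low): 7 pointed teeth each, 22 tall, 45 deg flanks; 6 V notches at y=-125,-75,-25,25,75,125, bottoms 6 wide. Origin midway, level with the notch bottoms, 68 above the table; +x slopes down 14.5 deg from high to low rail, z square to the slope. A laid brush has its axis along x at z=5.
- tub: white plastic brush tub, fixed, open on top, 124 (x) x 162 (y) x 75 tall, walls and floor 3 thick, divided into 6 wells, 2 along x by 3 along y, each 57 x 50, by dividers 64 tall. Origin under its middle; z up. The brushes stand in it, at most one to a well.
- lid: white plastic lid of the tub, loose on the table, right way up, 85 to 170 g: 136 (x) x 174 (y), plate 3 thick, skirt 10 deep all round that goes outside the tub's rim, 3 play each side. Origin: middle of the skirt's lower edge, 65 above the table when seated. Grip bar mid-top, 60 long (x), 14 wide (y), from 13 to 35 above the origin. Fits with its x along the tub's x, either way round.
- jar: big glass jar painted white, still wet, 84 across, 165 tall; a bystander to leave alone. Origin under its middle.
- coffee: takeaway coffee cup with a black lid, 80 across, 122 tall; a bystander to leave alone. Origin under its middle.
- brush_1: wide flat brush, 220 long, 20 to 45 g, balanced near its middle: wooden handle 10 thick, metal ferrule 30 long, bristles 28 long, 17 x 8. Origin on its axis at mid-length; +x points to the bristles. Starts bristles down in the tub's near right well (tub -x is near, +y left), leaning 9 deg or more into the well's far right corner, handle up. None from the start if absent.
- brush_1_tip (a point): tip of the bristles of brush_1, 110 from its origin along its +x.
- brush_2: round pointed brush, 220 long, 20 to 45 g, balanced near its middle: wooden handle 10 thick, metal ferrule 30 long, bristles 28 long, 9 thick. Origin on its axis at mid-length; +x points to the bristles. Starts bristles down in the tub's near middle well (tub -x is near, +y left), leaning 9 deg or more into the well's far left corner, handle up. None from the start if absent.
- brush_2_tip (a point): tip of the bristles of brush_2, 110 from its origin along its +x.
- brush_3: narrow flat brush, 220 long, 20 to 45 g, balanced near its middle: wooden handle 10 thick, metal ferrule 30 long, bristles 28 long, 13 x 8. Origin on its axis at mid-length; +x points to the bristles. Starts bristles down in the tub's near left well (tub -x is near, +y left), leaning 9 deg or more into the well's far left corner, handle up. None from the start if absent.
- brush_3_tip (a point): tip of the bristles of brush_3, 110 from its origin along its +x.
- brush_4: wide flat brush, 220 long, 20 to 45 g, balanced near its middle: wooden handle 10 thick, metal ferrule 30 long, bristles 28 long, 17 x 8. Origin on its axis at mid-length; +x points to the bristles. Starts bristles down in the tub's far right well (tub -x is near, +y left), leaning 9 deg or more into the well's far right corner, handle up. None from the start if absent.
- brush_4_tip (a point): tip of the bristles of brush_4, 110 from its origin along its +x.
- brush_5: round pointed brush, 220 long, 20 to 45 g, balanced near its middle: wooden handle 10 thick, metal ferrule 30 long, bristles 28 long, 9 thick. Origin on its axis at mid-length; +x points to the bristles. Starts bristles down in the tub's far left well (tub -x is near, +y left), leaning 9 deg or more into the well's far left corner, handle up. None from the start if absent.
- brush_5_tip (a point): tip of the bristles of brush_5, 110 from its origin along its +x.
There are look-alikes about, which are no part of the job. Leave any pink or red look-alike of the brush_4 alone.

How it is judged:
By the outcome, as a careful person would: the job done as asked, in the order asked, and still so for the second after the job is handed in, with the robot touching nothing.
Of brush_1, brush_2, brush_3, brush_4, brush_5 only 3 to 5 are there at a start; the rules pass over those that are not, and their reading is None.
At some moment in a run one of brush_1, brush_2, brush_3, brush_4, brush_5, lid may be knocked a few centimetres aside while the robot is not near it.
Once in a run the grip may slacken for a moment while it holds something.
It also fails if it takes over 210 s, if anything falls off the work surface, if the arm or the gripper's body presses on something with over 40 N, if the wrist force passes 120 N, or if a joint passes its speed limit or range.

## Working session

There is one attempt and no reset: what is moved stays moved. The work goes in short steps, Python scripts to look and compute and a tool call to move; the robot and the scene stay as the last step left them, time stands still between calls to the robot, and variables do not carry over. Pictures are saved under pics/ and viewed, and the job is handed in when it is done.

Besides the shell and the picture viewer there is one more tool, called after "Call:" as name([rows], argument=value, ...), one row to a line, values as JSON. send_rows: Moves the arm, as the interface text tells. Its arguments: {"type":"object","properties":{"steps":{"type":"array"}},"required":["steps"]}

```bash
mkdir -p pics
cat > h.py <<'E'
import numpy as np, cv2
from station import arm
from scipy.spatial.transform import Rotation as R
def snap(n,f):
    s=arm.snapshot(n); cv2.imwrite('pics/'+f+'.png',s['image']); np.save('pics/'+f+'.npy',s,allow_pickle=True); return s
def load(f): return np.load('pics/'+f+'.npy',allow_pickle=True).item()
def crop(f,x0,y0,x1,y1,k,o):
    im=cv2.imread('pics/'+f+'.png')[y0:y1,x0:x1]; cv2.imwrite('pics/'+o+'.png',cv2.resize(im,None,fx=k,fy=k,interpolation=cv2.INTER_CUBIC))
E
python3 - <<'E'
from h import *
st=arm.get_state(); print({k:np.round(v,3) for k,v in st.items()})
for n in ['side','top','wrist']:
    s=snap(n,n+'0'); print(n,{k:np.round(v,3).tolist() for k,v in s.items() if k!='image'})
print(arm.get_state()['t'])
E
```

```text
{'t': np.float64(0.0), 'q': array([-1.209,  0.116,  1.442, -0.   ,  1.584, -0.038]), 'qvel': array([ 0.   , -0.001, -0.   ,  0.002, -0.001,  0.001]), 'effort': array([ 3.0000e-03, -7.3198e+01, -6.3250e+01,  0.0000e+00,  6.0000e-03,
        0.0000e+00]), 'tool_pos': array([ 262.639, -621.575,  220.267]), 'eef_rot': array([-3.078, -0.624,  0.   ]), 'ft_force': array([ 0.49 , -0.486, -0.047]), 'moment': array([-0.024, -0.011,  0.044]), 'grip_width': np.float64(85.291)}
side {'K': [[474.599, 0.0, 252.739], [0.0, 474.599, 189.905], [0.0, 0.0, 1.0]], 'D': [-0.029, 0.0, 0.0, 0.0, 0.0], 'rvec': [0.204, -2.728, 1.38], 'tvec': [503.787, 100.22, 1552.883]}
top {'K': [[394.46, 0.0, 254.574], [0.0, 394.46, 190.525], [0.0, 0.0, 1.0]], 'D': [-0.074, 0.0, 0.0, 0.0, 0.0], 'rvec': [2.123, -2.118, 0.155], 'tvec': [31.581, 532.652, 1266.731]}
wrist {'K': [[294.323, 0.0, 254.213], [0.0, 294.323, 195.739], [0.0, 0.0, 1.0]], 'D': [-0.068, 0.0, 0.0, 0.0, 0.0], 'mount': [[-0.0, -0.958, -0.285, 71.396], [1.0, -0.001, 0.0, 1.987], [-0.001, -0.285, 0.958, -152.433], [0.0, 0.0, 0.0, 1.0]]}
0.15
```

View pics/top0.png

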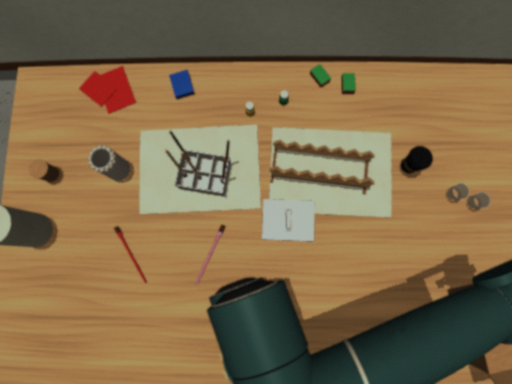

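View pics/side0.png

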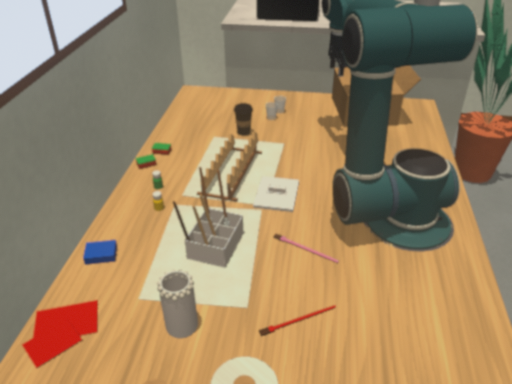

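View pics/wrist0.png

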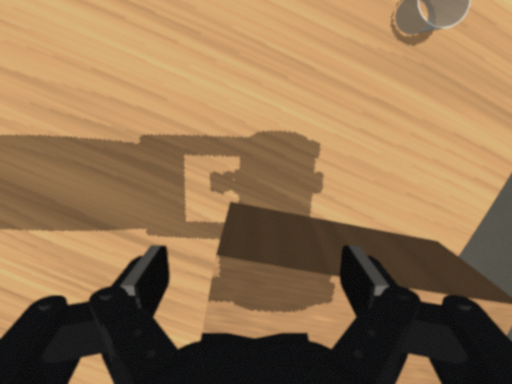

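```bash
cat >> h.py <<'E'
def ray(s,uv,pose=None):
    p=cv2.undistortPoints(np.array([[uv]],float),s['K'],s['D'])[0,0]; d=np.array([p[0],p[1],1.])
    if 'rvec' in s:
        Rm=cv2.Rodrigues(np.array(s['rvec'],float))[0]; t=np.array(s['tvec'],float).ravel()
        o=-Rm.T@t; d=Rm.T@d
    else:
        M=np.array(s['mount']); Rt=R.from_rotvec(pose['eef_rot']).as_matrix()
        o=Rt@M[:3,3]+pose['tool_pos']; d=Rt@M[:3,:3]@d
    return o,d/np.linalg.norm(d)
def atz(s,uv,z=0,pose=None):
    o,d=ray(s,uv,pose); return o+d*(z-o[2])/d[2]
def tri(rs):
    A=np.zeros((3,3));b=np.zeros(3)
    for o,d in rs:
        P=np.eye(3)-np.outer(d,d);A+=P;b+=P@o
    x=np.linalg.solve(A,b); return x,[np.linalg.norm((np.eye(3)-np.outer(d,d))@(x-o)) for o,d in rs]
def proj(s,X,pose=None):
    X=np.atleast_2d(np.array(X,float))
    if 'rvec' in s: return cv2.projectPoints(X,np.array(s['rvec'],float),np.array(s['tvec'],float),s['K'],s['D'])[0][:,0]
    M=np.array(s['mount']); Rt=R.from_rotvec(pose['eef_rot']).as_matrix()
    T=np.eye(4);T[:3,:3]=Rt;T[:3,3]=pose['tool_pos'];W=np.linalg.inv(T@M)
    return cv2.projectPoints(X,cv2.Rodrigues(W[:3,:3])[0],W[:3,3],s['K'],s['D'])[0][:,0]
E
python3 - <<'E'
from h import *
s=load('top0')
for uv in [(205,170),(322,165),(289,220),(418,160),(30,228),(100,160)]: print(uv,np.round(atz(s,uv,0)))
print(np.round(proj(s,[[262,-621,200],[0,0,0]])))
print(np.round(ray(s,(0,0))[0]),np.round(ray(load('side0'),(0,0))[0]))
crop('top0',120,110,400,260,2.85,'c1')
crop('side0',140,110,310,310,3,'c2')
E
```

```text
(205, 170) [613. 208.   0.]
(322, 165) [ 631. -200.    0.]
(289, 220) [439. -84.   0.]
(418, 160) [ 649. -538.    0.]
(30, 228) [406. 827.   0.]
(100, 160) [651. 587.  -0.]
[[481. 274.]
 [264. 354.]]
[ 3.090e+02 -1.000e+00  1.339e+03] [ 306. 1254. 1005.]
```

View pics/c1.png

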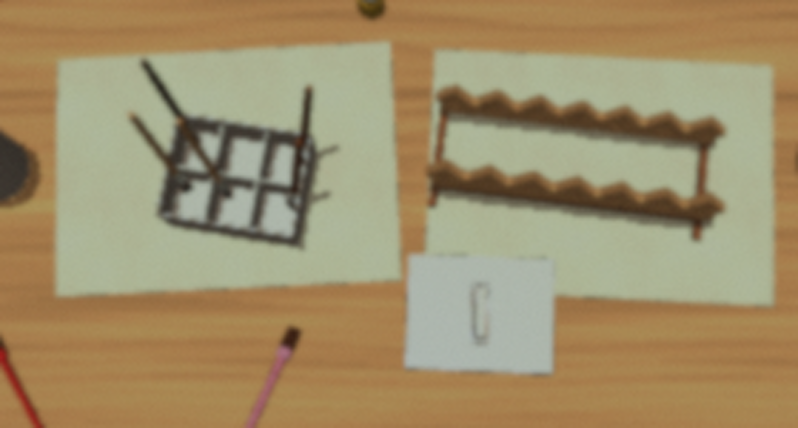

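View pics/c2.png

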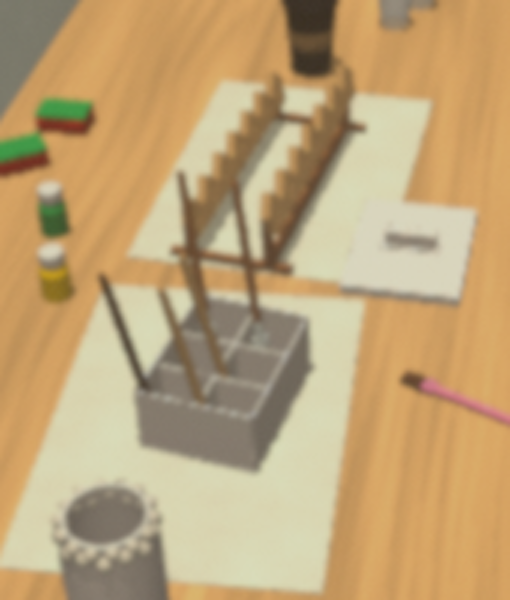

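```bash
cat >> h.py <<'E'
def yaw(st):
    x=R.from_rotvec(st['eef_rot']).as_matrix()[:,0]; return np.degrees(np.arctan2(x[1],x[0]))
def plan(wps,jaw,st=None,vmax=40,rmax=8.):
    """wps: list of (x,y,z,yawdeg); prints rows"""
    st=st or arm.get_state(); p=np.array(st['tool_pos']); y=yaw(st); rows=[]
    for w in wps:
        w=list(w); t=np.array([p[i] if w[i] is None else w[i] for i in range(3)],float); ty=y if w[3] is None else w[3]
        dy=ty-y   # no wrap: choose yourself
        n=int(max(1,np.ceil(np.linalg.norm(t-p)/vmax),np.ceil(abs(dy)/rmax)))
        for k in range(n):
            m=n-k; d=(t-p)/m; c,s=np.cos(np.radians(y)),np.sin(np.radians(y))
            r=np.round([(c*d[0]+s*d[1])/1000,(s*d[0]-c*d[1])/1000,-d[2]/1000],3); ro=round(-(ty-y)/m,1)
            p=p+np.array([c*r[0]+s*r[1],s*r[0]-c*r[1],-r[2]])*1000; y=y-ro
            rows.append([*(r+0.).tolist(),ro+0.,jaw])
    print('now',np.round(st['tool_pos'],1),'yaw',round(yaw(st),1),'t',round(float(st['t']),2),'w',round(float(st['grip_width']),1),'F',np.round(st['ft_force'],1)); print('end',np.round(p,1),round(y,1),len(rows))
    for i in range(0,len(rows),10): print(rows[i:i+10])
E
python3 - <<'E'
from h import *
plan([(262,-621,440,None),(540,10,460,0)],-1)
E
```

```text
now [ 262.7 -621.6  220.4] yaw 22.9 t 0.15 w 85.3 F [-0.3  0.4 -0.4]
end [540.2  10.4 460.4] 0.0 24
[[0.0, 0.0, -0.037, np.float64(0.0), -1], [0.0, 0.0, -0.037, np.float64(0.0), -1], [0.0, 0.0, -0.036, np.float64(0.0), -1], [0.0, 0.0, -0.037, np.float64(0.0), -1], [0.0, 0.0, -0.036, np.float64(0.0), -1], [0.0, -0.001, -0.037, np.float64(0.0), -1], [0.028, -0.026, -0.001, np.float64(1.3), -1], [0.027, -0.027, -0.001, np.float64(1.3), -1], [0.027, -0.028, -0.001, np.float64(1.3), -1], [0.026, -0.028, -0.001, np.float64(1.3), -1]]
[[0.025, -0.029, -0.001, np.float64(1.3), -1], [0.025, -0.029, -0.001, np.float64(1.3), -1], [0.024, -0.03, -0.001, np.float64(1.3), -1], [0.023, -0.03, -0.001, np.float64(1.3), -1], [0.023, -0.031, -0.001, np.float64(1.3), -1], [0.022, -0.031, -0.001, np.float64(1.2), -1], [0.021, -0.032, -0.001, np.float64(1.3), -1], [0.021, -0.032, -0.001, np.float64(1.2), -1], [0.02, -0.033, -0.001, np.float64(1.3), -1], [0.019, -0.033, -0.001, np.float64(1.2), -1]]
[[0.018, -0.034, -0.001, np.float64(1.3), -1], [0.018, -0.034, -0.002, np.float64(1.2), -1], [0.017, -0.034, -0.001, np.float64(1.3), -1], [0.016, -0.035, -0.002, np.float64(1.2), -1]]
```

Call:
send_rows([
  [0,0,-0.037,0,-1],
  [0,0,-0.037,0,-1],
  [0,0,-0.036,0,-1],
  [0,0,-0.037,0,-1],
  [0,0,-0.036,0,-1],
  [0,0,-0.037,0,-1],
  [0.028,-0.026,-0.001,1.3,-1],
  [0.027,-0.027,-0.001,1.3,-1],
  [0.027,-0.028,-0.001,1.3,-1],
  [0.026,-0.028,-0.001,1.3,-1],
])

```text
t: 1.15
tool_pos: [325.0, -479.9, 444.7]
eef_rot: [-3.104, -0.482, 0.0]
ft_force: [0.1, 0.4, -0.3]
grip_width: 85.2
```

Call:
send_rows([
  [0.025,-0.029,-0.001,1.3,-1],
  [0.025,-0.029,-0.001,1.3,-1],
  [0.024,-0.03,-0.001,1.3,-1],
  [0.023,-0.03,-0.001,1.3,-1],
  [0.023,-0.031,-0.001,1.3,-1],
  [0.022,-0.031,-0.001,1.2,-1],
  [0.021,-0.032,-0.001,1.3,-1],
  [0.021,-0.032,-0.001,1.2,-1],
  [0.02,-0.033,-0.001,1.3,-1],
  [0.019,-0.033,-0.001,1.2,-1],
])

```text
t: 2.15
tool_pos: [479.4, -129.7, 455.0]
eef_rot: [3.139, 0.136, 0.0]
ft_force: [0.3, 0.4, -1.1]
grip_width: 85.4
```

Call:
send_rows([
  [0.018,-0.034,-0.001,1.3,-1],
  [0.018,-0.034,-0.002,1.2,-1],
  [0.017,-0.034,-0.001,1.3,-1],
  [0.016,-0.035,-0.002,1.2,-1],
  [0,0,0,0,-1],
])

```text
t: 2.65
tool_pos: [541.7, 12.6, 460.2]
eef_rot: [-3.141, -0.005, 0.002]
ft_force: [0.1, -0.3, 0.1]
grip_width: 85.3
```

Run:
```python
from h import *
st=arm.get_state(); np.save('pics/st1.npy',st,allow_pickle=True)
print(st['t'],st['tool_pos'],yaw(st),st['q'])
s=snap('wrist','w1'); snap('top','top1'); snap('side','side1')
crop('w1',0,0,512,384,1.55,'w1b'); crop('side1',140,100,310,270,3.5,'s1b'); crop('top1',120,110,400,260,2.85,'c3')
```

```text
2.65 [541.68475698  12.57486347 460.17031732] 0.1679340667012024 [-2.42557862e-02 -1.33753896e-01  1.30389670e+00  7.56525373e-04
  1.97278263e+00  1.54390554e+00]
```

View pics/w1b.png

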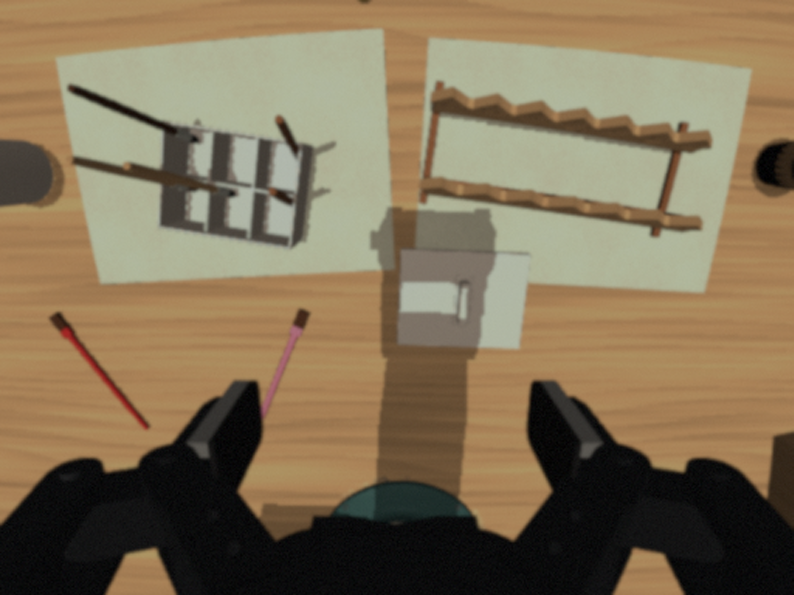

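View pics/s1b.png

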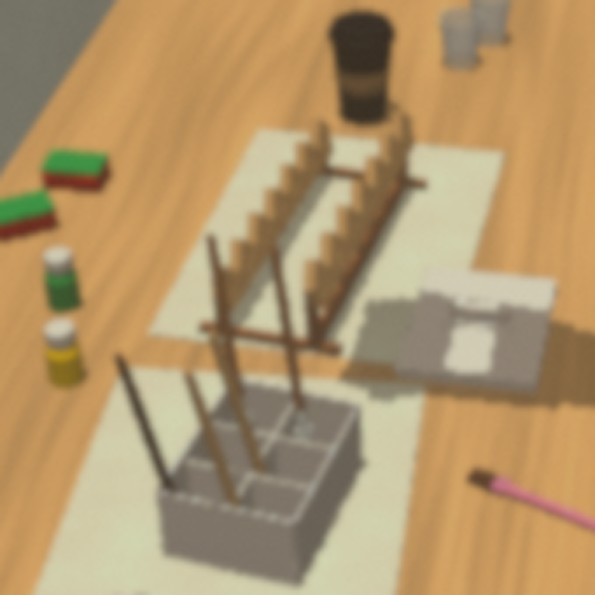

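Run:
```python
from h import *
plan([(660,190,420,None)],-1,vmax=45)
```

```text
now [540.5   9.2 460.8] yaw 0.0 t 2.8 w 85.0 F [-0.8  0.3  0. ]
end [660.4 190.3 419.8] 0.0 5
[[0.024, -0.036, 0.008, np.float64(0.0), -1], [0.024, -0.036, 0.008, np.float64(0.0), -1], [0.024, -0.036, 0.008, np.float64(0.0), -1], [0.024, -0.036, 0.008, np.float64(0.0), -1], [0.024, -0.037, 0.009, np.float64(0.0), -1]]
```

Call:
send_rows([
  [0.024,-0.036,0.008,0,-1],
  [0.024,-0.036,0.008,0,-1],
  [0.024,-0.036,0.008,0,-1],
  [0.024,-0.036,0.008,0,-1],
  [0.024,-0.037,0.009,0,-1],
  [0,0,0,0,-1],
  [0,0,0,0,-1],
  [0,0,0,0,-1],
])

```text
t: 3.6
tool_pos: [660.3, 188.9, 420.9]
eef_rot: [-3.142, 0.002, -0.002]
ft_force: [1.1, -0.7, 0.0]
grip_width: 85.6
```

```bash
cat >> h.py <<'E'
def wsnap(f):
    st=arm.get_state(); s=snap('wrist',f); s['st']=st; np.save('pics/'+f+'.npy',s,allow_pickle=True); cv2.imwrite('pics/'+f+'b.png',cv2.resize(s['image'],None,fx=1.55,fy=1.55,interpolation=cv2.INTER_CUBIC)); print(np.round(st['tool_pos'],1),round(yaw(st),2)); return s
E
python3 - <<'E'
from h import *
wsnap('w2'); crop('w2',100,50,400,280,2.66,'w2c')
E
```

```text
[660.3 188.9 420.9] -0.07
```

View pics/w2b.png

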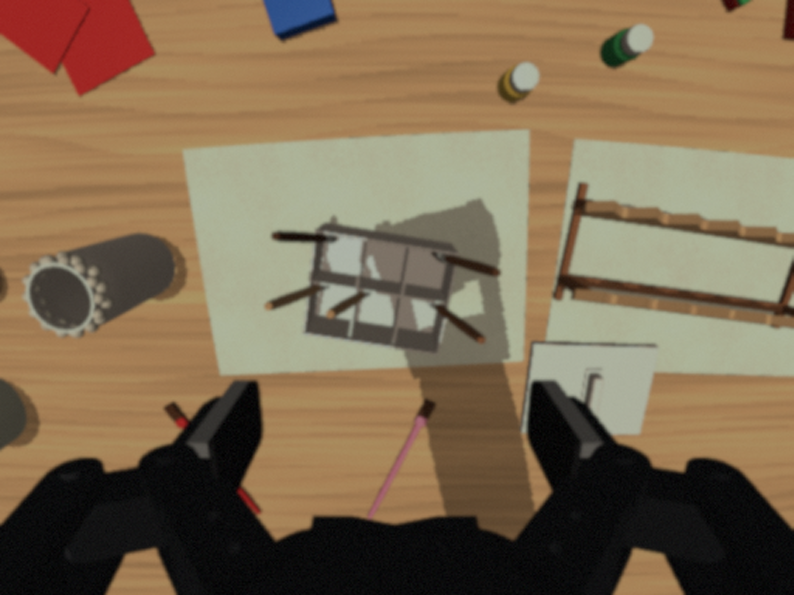

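View pics/w2c.png

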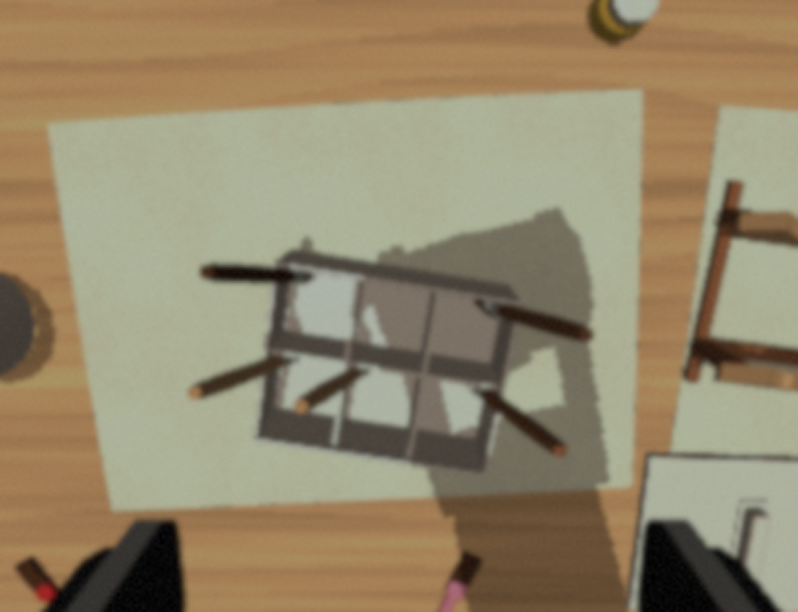

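Run:
```python
from h import *
w=load('w2'); sd=load('side1')
W={5:(205,271),3:(193,393),2:(300,407),1:(563,452),4:(588,333)}
S={5:(122,358),3:(190,376),2:(217,338),1:(275,245),4:(212,238)}
for k in W:
    uw=(100+W[k][0]/2.66,50+W[k][1]/2.66); us=(140+S[k][0]/3.5,100+S[k][1]/3.5)
    x,e=tri([ray(w,uw,w['st']),ray(sd,us)]); print(k,np.round(x,1),np.round(e,1))
# tub rim corners at z=75
for c in [(283,250),(515,290),(487,468),(260,437)]:
    print(np.round(atz(w,(100+c[0]/2.66,50+c[1]/2.66),75,w['st']),1))
```

```text
5 [680.8 280.  215.2] [1.9 1.9]
3 [622.5 291.3 212.9] [0.8 0.8]
2 [614.4 239.6 211.4] [1.2 1.2]
1 [593.7 111.8 217.3] [0.4 0.4]
4 [651.8 102.  212.6] [0.7 0.7]
[675.9 266.9  75. ]
[650.1 119.1  75. ]
[527.3 133.9  75. ]
[550.1 288.4  75. ]
```

Run:
```python
from h import *
crop('side1',170,160,250,270,7,'s1c'); crop('w2',180,130,310,240,6,'w2d')
```

```text
(no output)
```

View pics/s1c.png

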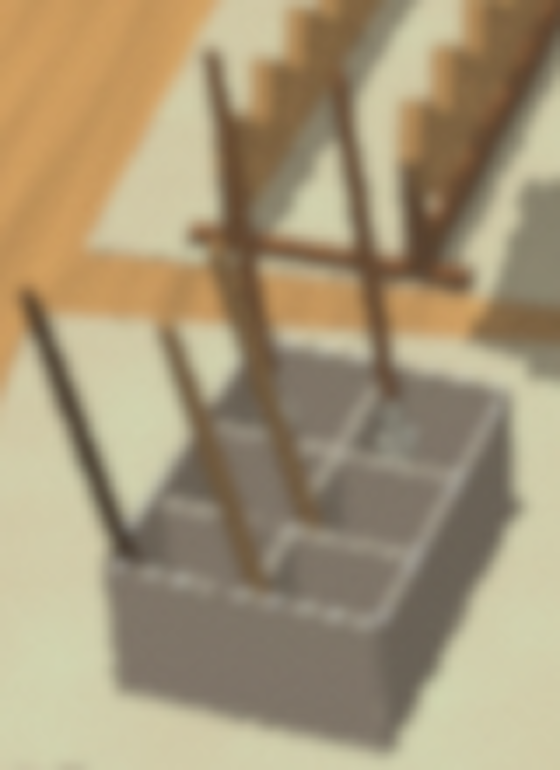

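View pics/w2d.png

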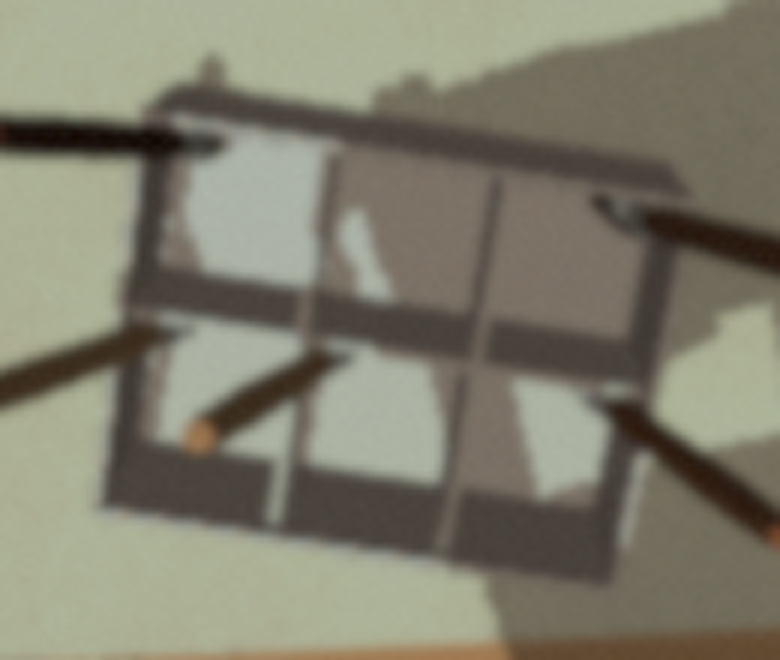

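Run:
```python
from h import *
w=load('w2'); sd=load('side1')
W={5:(205,271),3:(193,393),2:(300,407),1:(563,452),4:(588,333)}
S={5:(122,358),3:(190,376),2:(217,338),1:(275,245),4:(212,238)}
W2={5:(200,143),3:(165,332),2:(335,357),1:(610,400),4:(610,205)}
S2={5:(125,550),3:(258,580),2:(310,515),1:(387,388),4:(262,370)}
for k in W:
    uw=(100+W[k][0]/2.66,50+W[k][1]/2.66); us=(140+S[k][0]/3.5,100+S[k][1]/3.5)
    x,e=tri([ray(w,uw,w['st']),ray(sd,us)])
    n1=np.cross(ray(w,uw,w['st'])[1],ray(w,(180+W2[k][0]/6,130+W2[k][1]/6),w['st'])[1])
    n2=np.cross(ray(sd,us)[1],ray(sd,(170+S2[k][0]/7,160+S2[k][1]/7))[1])
    d=np.cross(n1,n2); d/=np.linalg.norm(d); d*=np.sign(-d[2])
    print(k,np.round(x,1),'dir',np.round(d,3),'lean',np.round(np.degrees(np.arccos(-d[2])),1),'az of top',np.round(np.degrees(np.arctan2(-d[1],-d[0])),1),'tip',np.round(x+220*d,0))
c0=np.array([601,202]);
from scipy.optimize import least_squares
# fit tub outer top rim via corners
px=np.array([(100+c[0]/2.66,50+c[1]/2.66) for c in [(283,250),(515,290),(487,468),(260,437)]])
def f(p):
    c,s=np.cos(p[2]),np.sin(p[2]); X=[(p[0]+c*a-s*b,p[1]+s*a+c*b,75) for a,b in [(62,81),(62,-81),(-62,-81),(-62,81)]]
    return (proj(w,X,w['st'])-px).ravel()
r=least_squares(f,[601,202,-.17]); print(r.x,np.degrees(r.x[2]),np.round(r.fun,1))
im=w['image'].copy(); im=cv2.resize(im[130:240,180:310],None,fx=6,fy=6,interpolation=cv2.INTER_CUBIC)
c,s=np.cos(r.x[2]),np.sin(r.x[2])
for z in (75,0):
    X=[(r.x[0]+c*a-s*b,r.x[1]+s*a+c*b,z) for a,b in [(62,81),(62,-81),(-62,-81),(-62,81)]]
    q=((proj(w,X,w['st'])-[180,130]+.5)*6).astype(int); cv2.polylines(im,[q],True,(0,0,255) if z else (255,0,0),1)
cv2.imwrite('pics/tubfit.png',im)
```

```text
5 [680.8 280.  215.2] dir [-0.156 -0.056 -0.986] lean 9.6 az of top 19.6 tip [646. 268.  -2.]
3 [622.5 291.3 212.9] dir [-0.174 -0.061 -0.983] lean 10.6 az of top 19.4 tip [584. 278.  -3.]
2 [614.4 239.6 211.4] dir [-0.095 -0.222 -0.971] lean 14.0 az of top 66.8 tip [593. 191.  -2.]
1 [593.7 111.8 217.3] dir [-0.113  0.134 -0.985] lean 10.1 az of top -49.9 tip [569. 141.   1.]
4 [651.8 102.  212.6] dir [-0.109  0.161 -0.981] lean 11.2 az of top -56.0 tip [628. 137.  -3.]
[ 6.00773559e+02  2.02070801e+02 -1.54802803e-01] -8.869547240726712 [-3.3  0.9  3.9  0.3  1.3  0.1 -1.8 -1. ]
```

View pics/tubfit.png

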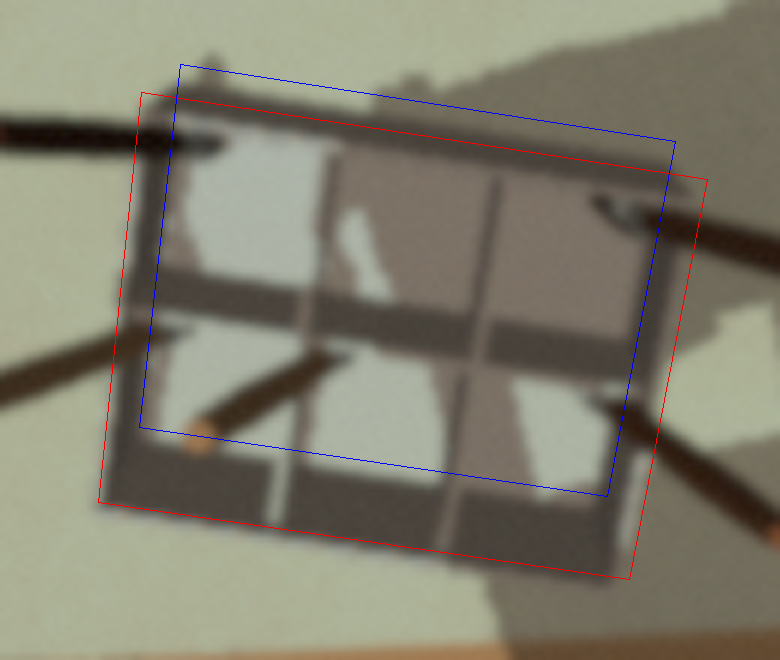

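Run:
```python
from h import *
plan([(680,-170,400,None)],-1,vmax=46)
```

```text
now [660.3 188.8 421.2] yaw -0.1 t 3.65 w 85.1 F [0.1 0.7 0.1]
end [ 679.8 -170.2  400.2] -0.1 8
[[0.003, 0.045, 0.003, np.float64(0.0), -1], [0.002, 0.045, 0.003, np.float64(0.0), -1], [0.003, 0.045, 0.003, np.float64(0.0), -1], [0.002, 0.045, 0.002, np.float64(0.0), -1], [0.003, 0.045, 0.003, np.float64(0.0), -1], [0.002, 0.045, 0.002, np.float64(0.0), -1], [0.003, 0.044, 0.003, np.float64(0.0), -1], [0.002, 0.045, 0.002, np.float64(0.0), -1]]
```

Call:
send_rows([
  [0.003,0.045,0.003,0,-1],
  [0.003,0.045,0.003,0,-1],
  [0.003,0.045,0.003,0,-1],
  [0.003,0.045,0.003,0,-1],
  [0.002,0.045,0.002,0,-1],
  [0.002,0.045,0.002,0,-1],
  [0.002,0.045,0.002,0,-1],
  [0.002,0.045,0.002,0,0],
  [0,0,0,0,0],
  [0,0,0,0,0],
])

```text
t: 4.65
tool_pos: [679.7, -171.4, 400.8]
eef_rot: [3.141, -0.004, 0.001]
ft_force: [-0.1, 0.9, -0.7]
grip_width: 44.2
```

Run:
```python
from h import *
wsnap('w3');print(arm.get_state()['grip_width'])
```

```text
[ 679.7 -171.4  400.8] -0.15
42.373228623225344
```

View pics/w3b.png

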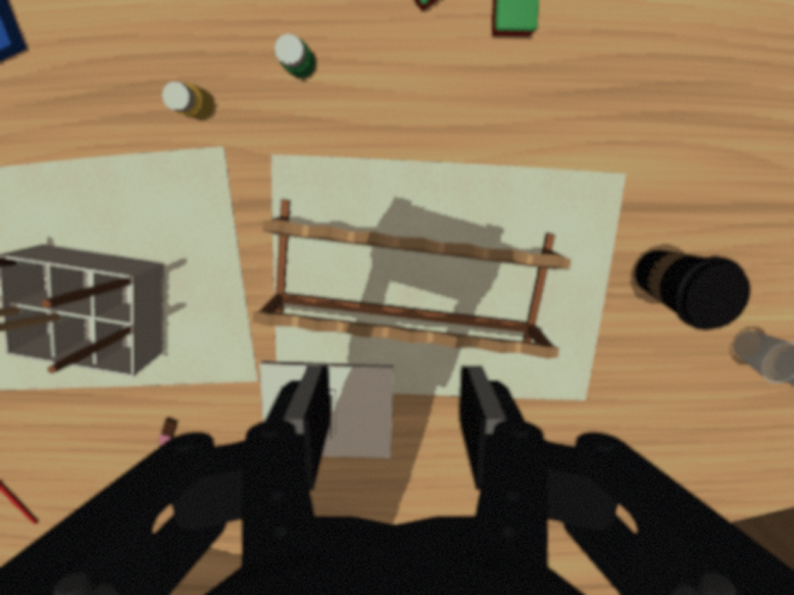

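```bash
cat > ov.py <<'E'
from h import *
import sys
def restpts(p):
    c,s=np.cos(p[2]),np.sin(p[2]); out={}
    for nm,x,zb in (('H',-50,68+50*np.tan(np.radians(14.5))),('L',50,68-50*np.tan(np.radians(14.5)))):
        for f in (-6,6):
            l=[]
            for i in range(7):
                y=-150+50*i
                l.append((x+f,y,zb+22))
                if i<6: l+= [(x+f,y+22,zb),(x+f,y+28,zb)]
            l=np.array(l); out[nm+str(f)]=np.c_[p[0]+c*l[:,0]-s*l[:,1],p[1]+s*l[:,0]+c*l[:,1],l[:,2]]
    return out
def draw(f,p,x0,y0,x1,y1,k,o):
    w=load(f); im=cv2.resize(w['image'][y0:y1,x0:x1],None,fx=k,fy=k,interpolation=cv2.INTER_CUBIC)
    for n,l in restpts(p).items():
        q=((proj(w,l,w.get('st'))-[x0,y0]+.5)*k).astype(int); cv2.polylines(im,[q],False,(0,0,255) if n[0]=='H' else (255,0,0),1)
    cv2.imwrite('pics/'+o+'.png',im)
E
python3 - <<'E'
from ov import *
w=load('w3')
for n,u in (('Hleft',(262,318)),('Hright',(557,350)),('Lleft',(265,226)),('Lright',(568,262))):
    z=103 if n[0]=='H' else 77
    print(n,np.round(atz(w,(u[0]/1.55,u[1]/1.55),z,w['st']),1))
crop('w3',155,120,385,240,3.4,'w3c')
E
```

```text
Hleft [603.  -35.7 103. ]
Hright [ 565.7 -348.4  103. ]
Lleft [695.4 -39.3  77. ]
Lright [ 656.4 -360.3   77. ]
```

View pics/w3c.png

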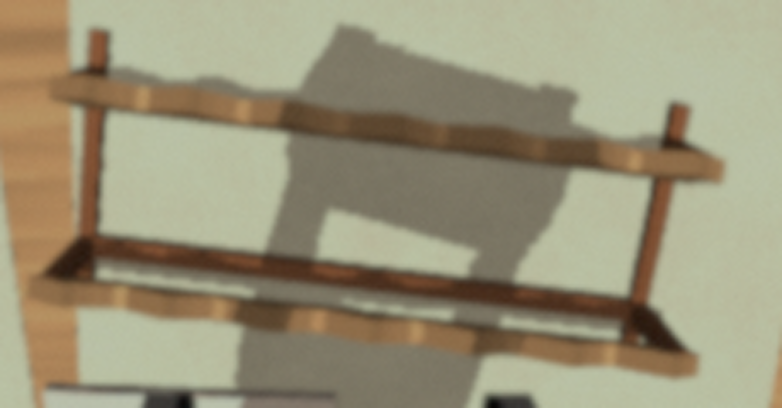

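Run:
```python
from ov import *
draw('w3',[630,-197,np.radians(-7)],155,120,385,240,3.4,'rf1')
draw('side1',[630,-197,np.radians(-7)],185,125,265,205,8,'rf2')
```

```text
(no output)
```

View pics/rf1.png

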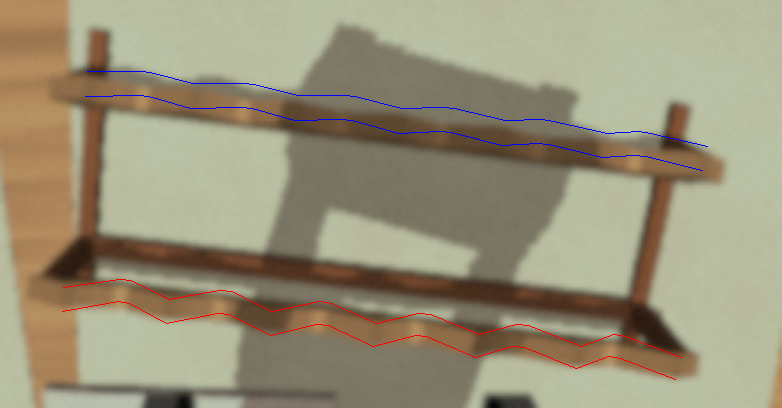

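View pics/rf2.png

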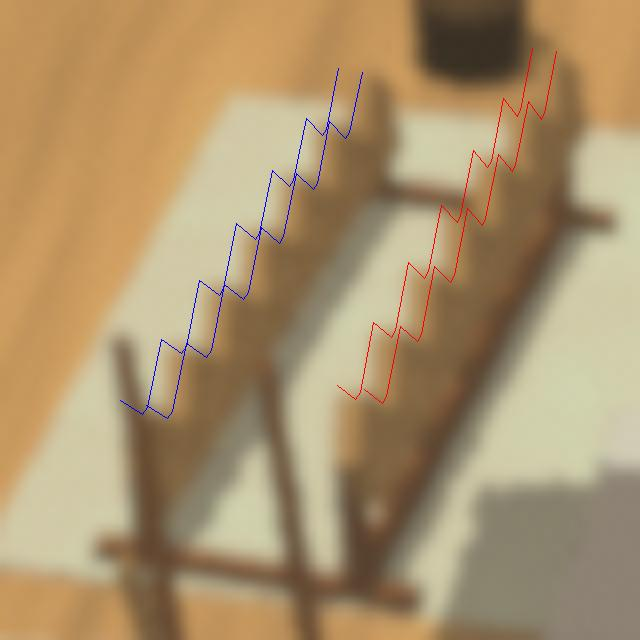

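Run:
```python
from ov import *
crop('w3',160,190,275,235,7,'w3d');crop('w3',260,190,375,240,7,'w3e');crop('w3',160,130,275,175,7,'w3f');
a=[cv2.imread(f'pics/w3{c}.png') for c in 'fde']; print([x.shape for x in a])
cv2.imwrite('pics/w3g.png',np.vstack([x[:,:800] for x in a])[:1000])
```

```text
[(315, 805, 3), (315, 805, 3), (350, 805, 3)]
```

View pics/w3d.png

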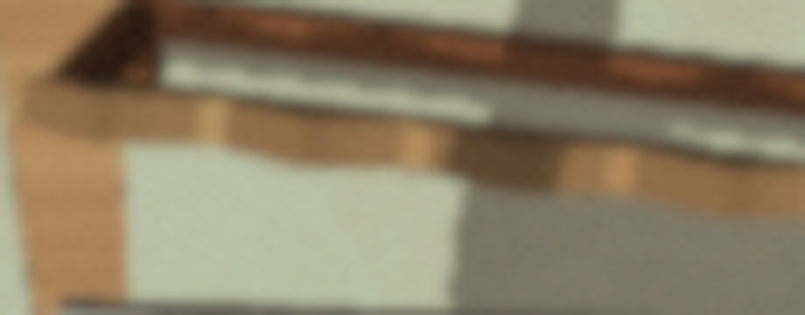

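View pics/w3f.png

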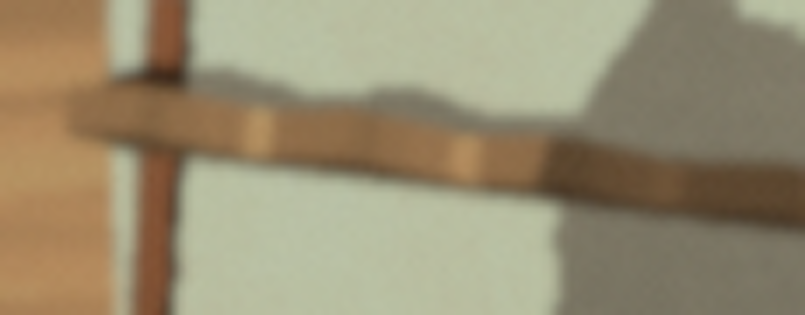

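View pics/w3e.png

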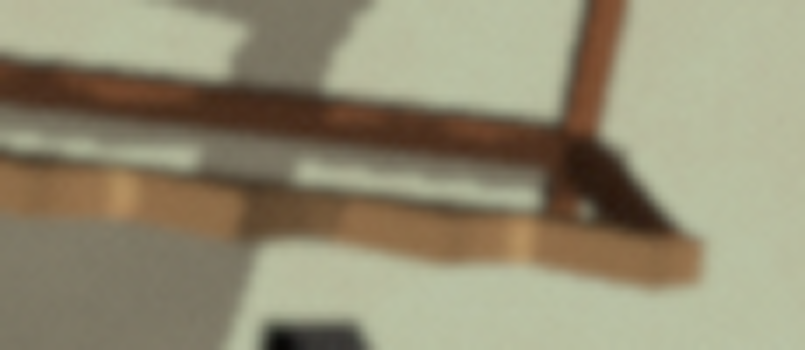

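```bash
cat > fit.py <<'E'
from ov import *
from scipy.optimize import least_squares
w=load('w3')
obs=[(-50,125,190.4,207.1),(-50,75,220.7,211.1),(-50,25,247.4,214.6),(-50,-25,277.9,217.),(50,125,196.9,148.9),(50,75,226.9,152.6),(50,-125,340.9,167.1),(50,-75,313.2,163.8),(50,-25,283.5,160.3)]
T=np.tan(np.radians(14.5))
def X(p,x,y,z): c,s=np.cos(p[2]),np.sin(p[2]); return [p[0]+c*x-s*y,p[1]+s*x+c*y,z+(p[3] if len(p)>3 else 0)]
def f(p): return (proj(w,[X(p,o[0],o[1],68-o[0]*T) for o in obs],w['st'])-np.array([o[2:] for o in obs])).ravel()
for x0 in ([630,-197,-.12],[630,-197,-.12,0]):
    r=least_squares(f,x0); print(np.round(r.x,3),np.degrees(r.x[2]),np.round(r.fun.reshape(-1,2),1).tolist())
E
python3 fit.py
```

```text
[ 6.22945e+02 -1.94717e+02 -1.32000e-01] -7.580110781767043 [[-0.6, 1.2], [-1.7, 0.9], [0.8, 0.9], [-0.8, 2.0], [0.2, -1.0], [-0.5, -1.0], [0.9, -0.4], [0.3, -0.9], [1.3, -1.2]]
[ 6.20955e+02 -1.94730e+02 -1.32000e-01 -8.42100e+00] -7.565307177340084 [[0.5, 0.8], [-1.0, 0.3], [0.9, 0.3], [-1.2, 1.4], [1.2, -0.5], [0.0, -0.6], [-0.5, -0.2], [-0.7, -0.6], [0.8, -0.9]]
```

```bash
sed -i 's/(50,125,196.9/(-50,-125,334.,224.),(50,125,196.9/' fit.py; python3 fit.py
python3 - <<'E'
from ov import *
draw('side1',[622.5,-194.7,np.radians(-7.57)],185,125,265,205,8,'rf2')
E
```

```text
[ 6.23277e+02 -1.94716e+02 -1.29000e-01] -7.367960828696705 [[-0.5, 1.3], [-1.6, 0.8], [0.9, 0.8], [-0.7, 1.8], [0.1, 1.4], [0.0, -1.0], [-0.6, -1.1], [0.9, -0.9], [0.3, -1.3], [1.2, -1.5]]
[ 6.21348e+02 -1.94933e+02 -1.28000e-01 -7.72900e+00] -7.352530184550455 [[0.7, 1.0], [-0.9, 0.4], [1.1, 0.3], [-0.9, 1.3], [-1.0, 0.8], [1.1, -0.4], [-0.0, -0.6], [-0.3, -0.6], [-0.5, -1.0], [0.8, -1.1]]
```

View pics/rf2.png

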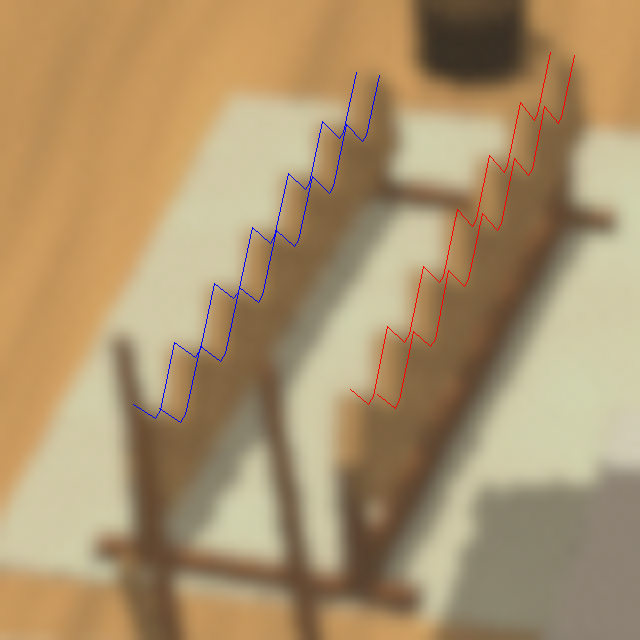

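Run:
```python
from h import *
plan([(677.4,278.8,300,None),(None,None,None,20),(677.4,278.8,185,None)],0,vmax=48)
```

```text
now [ 679.9 -170.3  401. ] yaw -0.1 t 4.7 w 42.4 F [0.3 0.4 0.8]
end [677.5 278.7 185. ] 20.0 16
[[0.0, -0.045, 0.01, np.float64(0.0), 0], [0.0, -0.045, 0.01, np.float64(0.0), 0], [0.0, -0.045, 0.01, np.float64(0.0), 0], [0.0, -0.045, 0.01, np.float64(0.0), 0], [-0.001, -0.045, 0.01, np.float64(0.0), 0], [0.0, -0.045, 0.01, np.float64(0.0), 0], [-0.001, -0.045, 0.01, np.float64(0.0), 0], [0.0, -0.045, 0.01, np.float64(0.0), 0], [-0.001, -0.045, 0.01, np.float64(0.0), 0], [0.0, -0.044, 0.011, np.float64(0.0), 0]]
[[0.0, 0.0, 0.0, np.float64(-6.7), 0], [0.0, 0.0, 0.0, np.float64(-6.7), 0], [0.0, 0.0, 0.0, np.float64(-6.7), 0], [0.0, 0.0, 0.038, np.float64(0.0), 0], [0.0, 0.0, 0.038, np.float64(0.0), 0], [0.0, 0.0, 0.039, np.float64(0.0), 0]]
```

Call:
send_rows([
  [0,-0.045,0.01,0,0],
  [0,-0.045,0.01,0,0],
  [0,-0.045,0.01,0,0],
  [0,-0.045,0.01,0,0],
  [-0.001,-0.045,0.01,0,0],
  [-0.001,-0.045,0.01,0,0],
  [0,-0.045,0.01,0,0],
  [0,-0.045,0.01,0,0],
  [0,-0.045,0.01,0,0],
  [0,-0.044,0.011,0,0],
])

```text
t: 5.7
tool_pos: [677.4, 282.2, 299.9]
eef_rot: [-3.141, -0.002, -0.002]
ft_force: [1.2, -0.5, 0.4]
grip_width: 42.8
```

Call:
send_rows([
  [0,0,0,-6.7,0],
  [0,0,0,-6.7,0],
  [0,0,0,-6.7,0],
  [0,0,0,0,0],
  [0,0,0,0,0],
  [0,0,0,0,0],
])

```text
t: 6.3
tool_pos: [678.3, 279.6, 299.4]
eef_rot: [-3.094, -0.545, -0.001]
ft_force: [-0.4, -0.2, 0.1]
grip_width: 42.9
```

Run:
```python
from h import *
s=wsnap('w4')
print(proj(s,[[680.8,280,215],[677.4,278.8,193.5]],s['st']))
```

```text
[678.3 279.6 299.4] 19.97
[[252.18565661 194.09367596]
 [252.30090397 191.30686139]]
```

View pics/w4b.png

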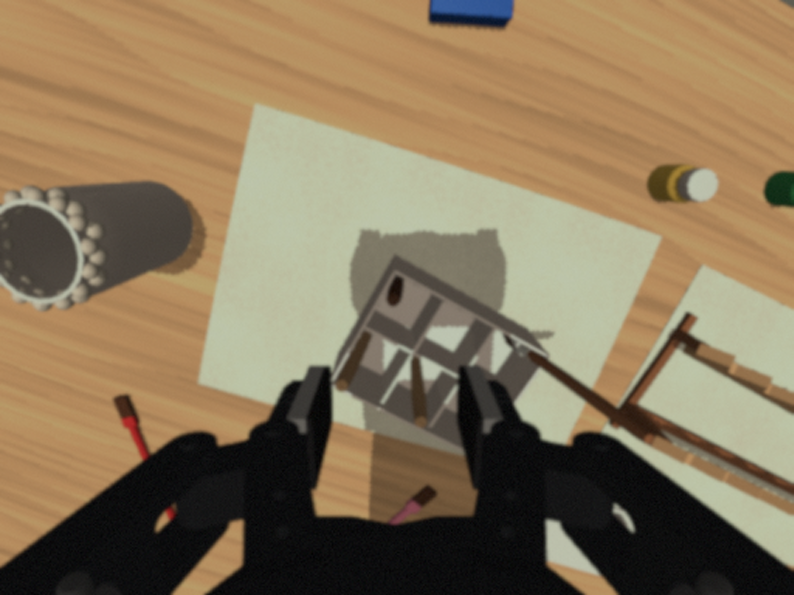

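Call:
send_rows([
  [0,0,0.038,0,0],
  [0,0,0.038,0,0],
  [0,0,0.039,0,0],
  [0,0,0,0,0],
  [0,0,0,0,1],
  [0,0,0,0,1],
  [0,0,0,0,1],
  [0,0,0,0,1],
  [0,0,0,0,1],
])

```text
t: 7.25
tool_pos: [679.5, 279.6, 187.0]
eef_rot: [-3.093, -0.548, -0.007]
ft_force: [1.1, 0.7, 9.2]
grip_width: 7.3
```

Call:
send_rows([
  [0,0,-0.02,0,1],
  [0,0,-0.03,0,1],
  [0,0,-0.045,0,1],
  [0,0,-0.045,0,1],
  [0,0,-0.045,0,1],
  [0,0,-0.045,0,1],
  [0,0,0,0,1],
  [0,0,0,0,1],
])

```text
t: 8.05
tool_pos: [678.6, 279.3, 416.2]
eef_rot: [-3.093, -0.548, -0.005]
ft_force: [-0.0, -0.2, -1.0]
grip_width: 7.3
```

Run:
```python
from h import *
s=wsnap('w5'); snap('side','s5'); crop('s5',130,60,330,260,3,'s5b')
```

```text
[678.6 279.3 416.2] 20.1
```

View pics/s5b.png

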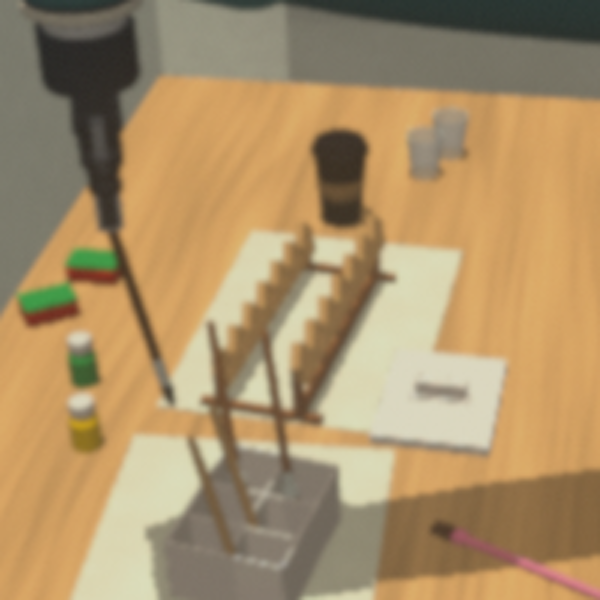

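View pics/w5b.png

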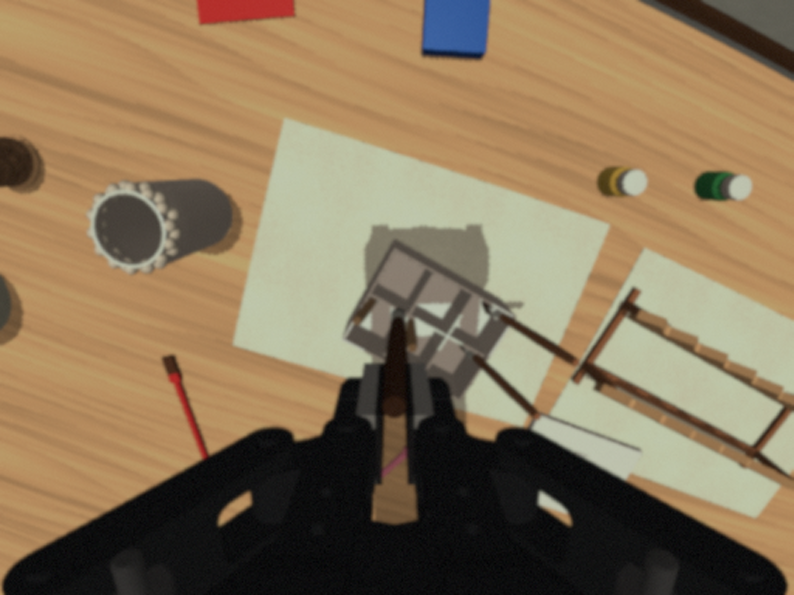

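```bash
cat >> h.py <<'E'
def tipcalc(w,sd,uw,us):
    x,e=tri([ray(w,uw,w['st']),ray(sd,us)]); st=w['st']; d=x-st['tool_pos']; Rt=R.from_rotvec(st['eef_rot']).as_matrix()
    dt=Rt.T@d; g=dt-[0,0,-8]; print('tip',np.round(x,1),'err',np.round(e,1),'tool frame',np.round(dt,1),'grip->tip len',round(np.linalg.norm(g),1),'lean x',round(np.degrees(np.arctan2(g[0],g[2])),1),'y',round(np.degrees(np.arctan2(g[1],g[2])),1))
E
python3 - <<'E'
from h import *
w=load('w5');sd=load('s5')
tipcalc(w,sd,(398/1.55,317/1.55),(130+170/3,60+402/3))
print(ray(w,(395/1.55,408/1.55),w['st']))
E
```

```text
tip [646.7 262.5 235.6] err [2. 2.] tool frame [-36.3   4.8 180.4] grip->tip len 192.0 lean x -10.9 y 1.5
(array([745.9835529, 301.7920306, 568.8508115]), array([-0.45934426, -0.17063412, -0.87171489]))
```

```bash
cat >> h.py <<'E'
REST=[621.5,-194.5,np.radians(-7.4)]
def r2w(x,y,z): c,s=np.cos(REST[2]),np.sin(REST[2]); return np.array([REST[0]+c*x-s*y,REST[1]+s*x+c*y,z])
def G(th,L,off=5): 
    t=np.radians(th); E=np.array([56,53.5]); return E+off*np.array([np.cos(t),np.sin(t)])+L*np.array([-np.sin(t),np.cos(t)])
def place(yr,lgt,th0,Yaw,jaw=1,Lend=133.8,skip=0,clr=18):
    L0=lgt-40; w=[]
    g=G(th0,L0,clr); P=r2w(g[0],yr,g[1]-8)
    seq=[(*(P+[0,0,130]),Yaw),(*P,Yaw)]
    n=10
    for k in range(n+1):
        f=k/n; th=th0+(75.5-th0)*f; g=G(th,L0+(Lend-L0)*f); seq.append((*r2w(g[0],yr,g[1]-8),Yaw))
    return seq
E
python3 - <<'E'
from h import *
q=place(-75,192,11,172.6); print(np.round(q[0],1),np.round(q[1],1),np.round(q[-1],1))
plan([(678.6,279.3,416,172.6)],1,rmax=8.5)
E
```

```text
[ 656.1 -274.6  328.1  172.6] [ 656.1 -274.6  198.1  172.6] [ 540.2 -259.6   83.8  172.6]
now [678.5 279.3 413.1] yaw 20.1 t 8.15 w 7.1 F [ 0.8 -0.4 -1.2]
end [678.5 279.3 416.1] 172.6 18
[[0.0, 0.0, 0.0, np.float64(-8.5), 1], [0.0, 0.0, 0.0, np.float64(-8.5), 1], [0.0, 0.0, 0.0, np.float64(-8.5), 1], [0.0, 0.0, 0.0, np.float64(-8.5), 1], [0.0, 0.0, 0.0, np.float64(-8.5), 1], [0.0, 0.0, 0.0, np.float64(-8.5), 1], [0.0, 0.0, 0.0, np.float64(-8.5), 1], [0.0, 0.0, 0.0, np.float64(-8.5), 1], [0.0, 0.0, 0.0, np.float64(-8.4), 1], [0.0, 0.0, 0.0, np.float64(-8.5), 1]]
[[0.0, 0.0, 0.0, np.float64(-8.4), 1], [0.0, 0.0, 0.0, np.float64(-8.5), 1], [0.0, 0.0, 0.0, np.float64(-8.4), 1], [0.0, 0.0, -0.001, np.float64(-8.5), 1], [0.0, 0.0, 0.0, np.float64(-8.4), 1], [0.0, 0.0, -0.001, np.float64(-8.5), 1], [0.0, 0.0, 0.0, np.float64(-8.4), 1], [0.0, 0.0, -0.001, np.float64(-8.5), 1]]
```

Call:
send_rows([
  [0,0,0,-8.5,1],
  [0,0,0,-8.5,1],
  [0,0,0,-8.5,1],
  [0,0,0,-8.5,1],
  [0,0,0,-8.5,1],
  [0,0,0,-8.5,1],
  [0,0,0,-8.5,1],
  [0,0,0,-8.5,1],
  [0,0,0,-8.5,1],
])

```text
t: 9.05
tool_pos: [678.4, 279.3, 412.5]
eef_rot: [-2.082, -2.351, 0.003]
ft_force: [-0.2, 0.2, -1.2]
grip_width: 7.0
```

Call:
send_rows([
  [0,0,0,-8.5,1],
  [0,0,0,-8.5,1],
  [0,0,0,-8.5,1],
  [0,0,0,-8.5,1],
  [0,0,0,-8.5,1],
  [0,0,0,-8.5,1],
  [0,0,0,-8.5,1],
  [0,0,0,-8.5,1],
  [0,0,0,-8,1],
  [0,0,0,0,1],
])

```text
t: 10.05
tool_pos: [678.5, 279.3, 412.6]
eef_rot: [-0.199, -3.134, 0.001]
ft_force: [-0.6, 0.2, -0.1]
grip_width: 7.1
```

Run:
```python
from h import *
q=place(-75,192,11,172.6)
plan(q[:1],1,vmax=47)
```

```text
now [678.5 279.3 412.6] yaw 172.7 t 10.05 w 7.1 F [-0.6  0.2 -0.1]
end [ 656.3 -274.4  327.6] 172.6 12
[[-0.004, -0.046, 0.007, np.float64(0.0), 1], [-0.004, -0.046, 0.007, np.float64(0.0), 1], [-0.004, -0.046, 0.007, np.float64(0.0), 1], [-0.004, -0.046, 0.007, np.float64(0.0), 1], [-0.004, -0.046, 0.007, np.float64(0.0), 1], [-0.004, -0.046, 0.007, np.float64(0.0), 1], [-0.004, -0.046, 0.007, np.float64(0.0), 1], [-0.004, -0.046, 0.007, np.float64(0.0), 1], [-0.004, -0.046, 0.007, np.float64(0.0), 1], [-0.004, -0.046, 0.007, np.float64(0.0), 1]]
[[-0.004, -0.046, 0.007, np.float64(0.1), 1], [-0.004, -0.046, 0.008, np.float64(0.0), 1]]
```

Call:
send_rows([
  [-0.004,-0.046,0,0,1],
  [-0.004,-0.046,0,0,1],
  [-0.004,-0.046,0,0,1],
  [-0.004,-0.046,0,0,1],
  [-0.004,-0.046,0,0,1],
  [-0.004,-0.046,0,0,1],
  [-0.004,-0.046,0.014,0,1],
  [-0.004,-0.046,0.014,0,1],
  [-0.004,-0.046,0.014,0,1],
  [-0.004,-0.046,0.014,0,1],
])

```text
t: 11.05
tool_pos: [658.4, -183.7, 356.7]
eef_rot: [-0.21, -3.134, -0.0]
ft_force: [0.6, 1.1, -0.2]
grip_width: 7.1
```

Call:
send_rows([
  [-0.004,-0.046,0.014,0,1],
  [-0.004,-0.046,0.014,0,1],
  [0,0,0,0,1],
  [0,0,0,0,1],
])

```text
t: 11.45
tool_pos: [654.7, -275.1, 328.6]
eef_rot: [-0.211, -3.133, -0.002]
ft_force: [-0.7, 0.6, -0.9]
grip_width: 7.3
```

Run:
```python
from h import *
q=place(-75,192,11,172.6)
s=wsnap('w6'); snap('side','s6'); crop('s6',130,60,330,260,3,'s6b')
plan(q[1:2],1,vmax=47)
```

```text
[ 654.7 -275.1  328.6] 172.3
now [ 655.2 -273.5  330.2] yaw 172.5 t 11.55 w 7.1 F [-0.   0.6 -0. ]
end [ 656.1 -274.6  198.2] 172.6 3
[[0.0, 0.0, 0.044, np.float64(0.0), 1], [-0.001, 0.0, 0.044, np.float64(0.0), 1], [0.0, -0.001, 0.044, np.float64(-0.1), 1]]
```

View pics/s6b.png

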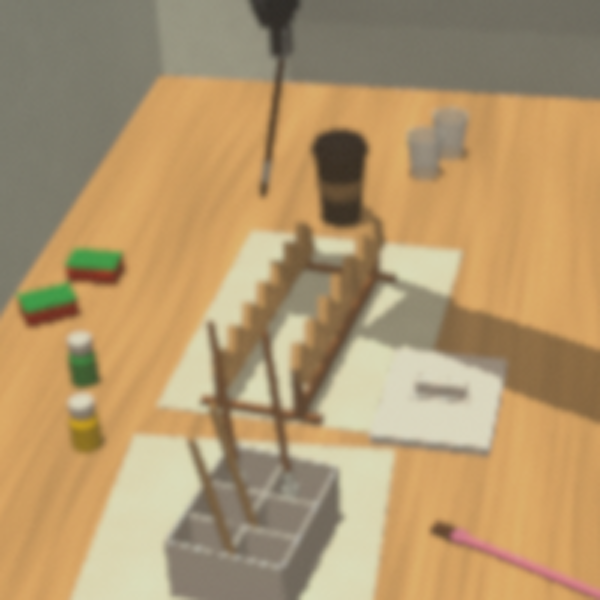

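View pics/w6b.png

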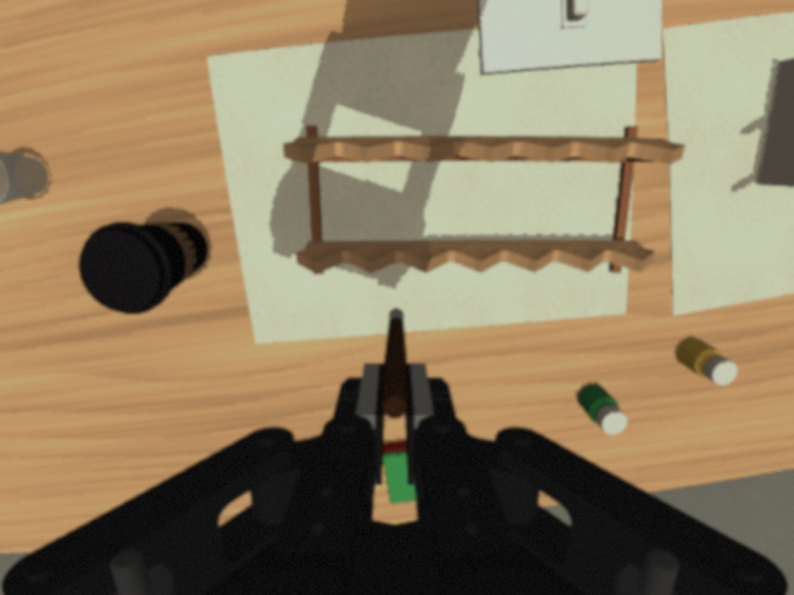

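Run:
```python
from ov import *
draw('w6',REST,180,70,450,220,2.9,'rf3')
```

```text
(no output)
```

View pics/rf3.png

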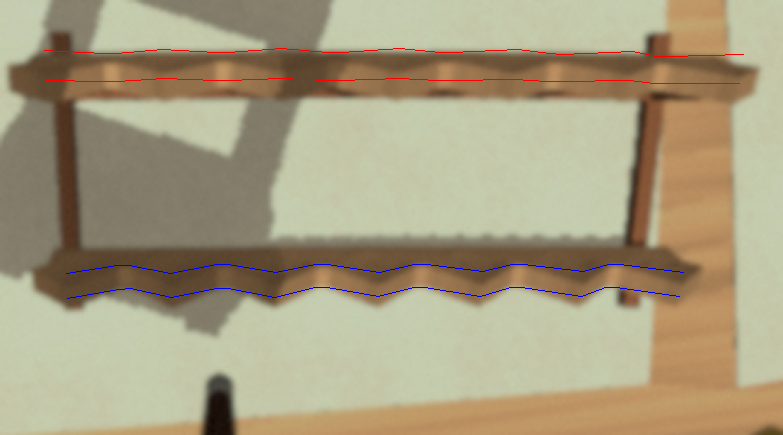

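```bash
sed -i 's/^REST=.*/REST=[623.5,-194.7,np.radians(-7.4)]/' h.py
python3 - <<'E'
from h import *
q=place(-75,192,11,172.6)
plan(q[1:],1,vmax=47)
E
```

```text
now [ 655.2 -273.5  330.2] yaw 172.5 t 11.55 w 7.1 F [-0.   0.6 -0. ]
end [ 542.  -259.9   84.2] 172.6 14
[[-0.001, 0.0, 0.044, np.float64(0.0), 1], [-0.001, 0.0, 0.044, np.float64(0.0), 1], [-0.001, -0.001, 0.044, np.float64(-0.1), 1], [0.013, 0.0, 0.003, np.float64(0.0), 1], [0.016, 0.0, 0.005, np.float64(0.0), 1], [0.015, 0.0, 0.007, np.float64(0.0), 1], [0.014, 0.0, 0.009, np.float64(0.0), 1], [0.013, 0.0, 0.01, np.float64(0.0), 1], [0.012, 0.0, 0.011, np.float64(0.0), 1], [0.01, 0.0, 0.013, np.float64(0.0), 1]]
[[0.008, 0.0, 0.013, np.float64(0.0), 1], [0.007, 0.0, 0.014, np.float64(0.0), 1], [0.005, 0.0, 0.015, np.float64(0.0), 1], [0.004, 0.0, 0.014, np.float64(0.0), 1]]
```

Call:
send_rows([
  [-0.001,0,0.044,0,1],
  [-0.001,0,0.044,0,1],
  [-0.001,-0.001,0.044,0,1],
  [0,0,0,0,1],
  [0.013,0,0.003,0,1],
  [0.016,0,0.005,0,1],
  [0.015,0,0.007,0,1],
  [0.014,0,0.009,0,1],
  [0,0,0,0,1],
])

```text
t: 12.45
tool_pos: [600.4, -267.5, 176.7]
eef_rot: [0.202, 3.133, -0.001]
ft_force: [2.6, -0.7, -0.6]
grip_width: 7.2
```

Run:
```python
from h import *
s=wsnap('w7'); snap('side','s7'); crop('s7',130,60,330,260,3,'s7b'); print(arm.get_state()['ft_force'])
```

```text
[ 600.4 -267.5  176.7] 172.6
[ 1.01610576 -0.05496663  1.01509592]
```

View pics/s7b.png

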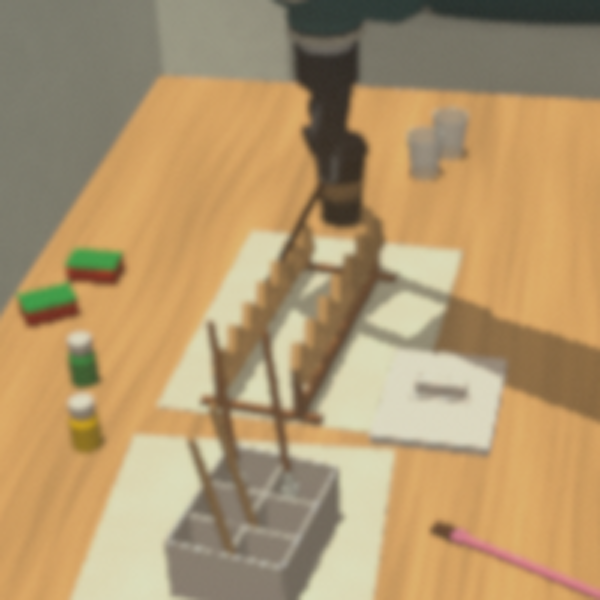

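View pics/w7b.png

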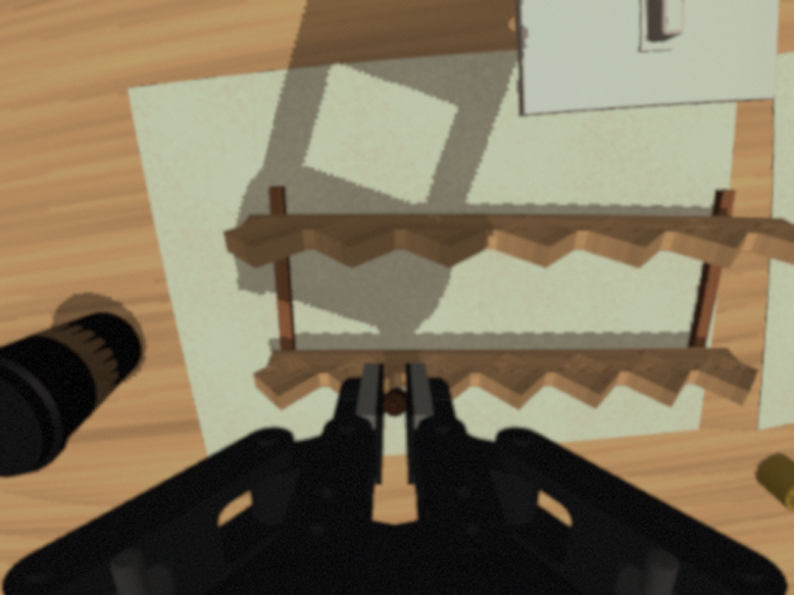

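Call:
send_rows([
  [0.013,0,0.01,0,1],
  [0.012,0,0.011,0,1],
  [0.01,0,0.013,0,1],
  [0.008,0,0.013,0,1],
  [0.007,0,0.014,0,1],
  [0.005,0,0.015,0,1],
  [0.004,0,0.014,0,1],
  [0,0,0,0,1],
  [0,0,0,0,1],
])

```text
t: 13.45
tool_pos: [542.1, -260.6, 84.0]
eef_rot: [-0.202, -3.135, -0.0]
ft_force: [1.0, 1.3, 1.7]
grip_width: 6.1
```

Run:
```python
from h import *
s=wsnap('w8'); snap('side','s8'); crop('s8',180,100,300,220,5,'s8b'); print(arm.get_state()['ft_force'])
```

```text
[ 542.1 -260.6   84. ] 172.61
[0.86586526 0.50193265 1.60826866]
```

View pics/s8b.png

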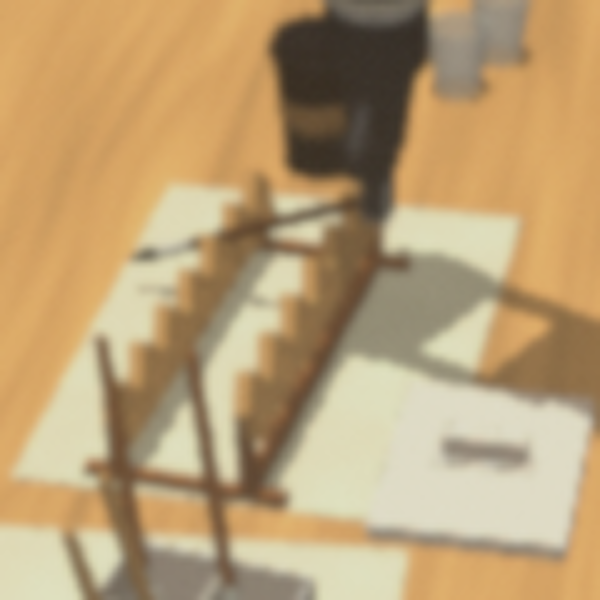

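View pics/w8b.png

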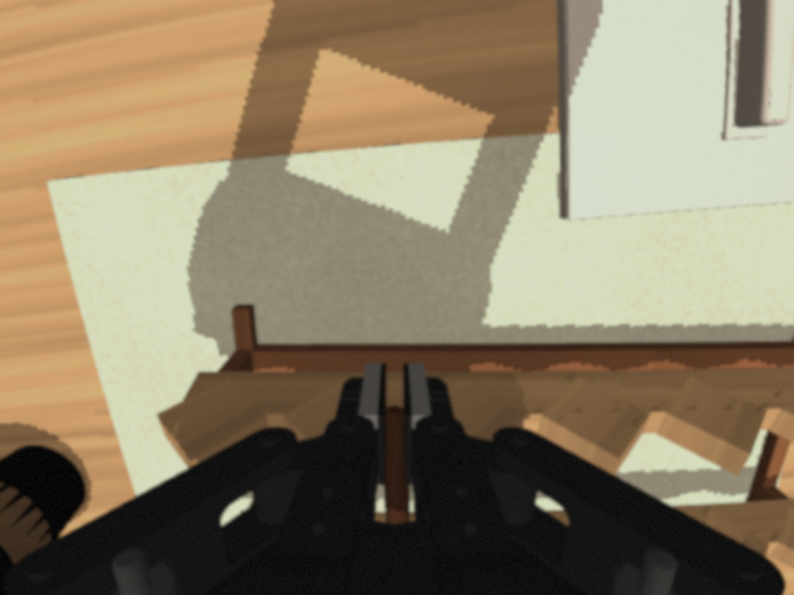

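Call:
send_rows([
  [0,0,0,0,0.3],
  [0,0,0,0,0.3],
  [0,0,0,0,0.3],
  [0,0,-0.02,0,0.3],
  [0,0,-0.045,0,0.3],
  [0,0,-0.045,0,0.3],
  [0,0,-0.045,0,0.3],
  [0,0,-0.045,0,0.3],
  [0,0,-0.045,0,0.3],
  [0,0,-0.045,0,0],
])

```text
t: 14.55
tool_pos: [541.6, -260.4, 376.0]
eef_rot: [0.203, 3.135, -0.0]
ft_force: [1.0, 0.0, -0.8]
grip_width: 41.9
```

Run:
```python
from h import *
s=wsnap('w9'); snap('side','s9'); crop('s9',180,100,300,220,5,'s9b')
crop('w9',100,100,400,300,2.6,'w9c')
T3=np.array([622.5,291.3,212.9]);d=np.array([-.174,-.061,-.983]); P=T3+22*d; print(P)
plan([(P[0],P[1],380,None),(None,None,None,19.5)],0,vmax=48,rmax=8.5)
```

```text
[ 541.6 -260.4  376. ] 172.6
[618.672 289.958 191.274]
now [ 542.4 -260.9  381.1] yaw 172.6 t 14.65 w 42.7 F [0.4 0.3 0.5]
end [618.9 289.8 380.1] 19.5 31
[[0.0, 0.046, 0.0, np.float64(0.0), 0], [0.0, 0.046, 0.0, np.float64(0.0), 0], [0.0, 0.046, 0.0, np.float64(0.0), 0], [-0.001, 0.046, 0.0, np.float64(0.0), 0], [0.0, 0.047, 0.0, np.float64(0.0), 0], [-0.001, 0.046, 0.0, np.float64(0.0), 0], [0.0, 0.047, 0.0, np.float64(0.0), 0], [-0.001, 0.046, 0.0, np.float64(0.0), 0], [0.0, 0.047, 0.0, np.float64(0.0), 0], [-0.001, 0.046, 0.0, np.float64(0.0), 0]]
[[0.0, 0.047, 0.001, np.float64(0.0), 0], [-0.001, 0.046, 0.0, np.float64(0.0), 0], [0.0, 0.0, 0.0, np.float64(8.1), 0], [0.0, 0.0, 0.0, np.float64(8.1), 0], [0.0, 0.0, 0.0, np.float64(8.1), 0], [0.0, 0.0, 0.0, np.float64(8.1), 0], [0.0, 0.0, 0.0, np.float64(8.0), 0], [0.0, 0.0, 0.0, np.float64(8.1), 0], [0.0, 0.0, 0.0, np.float64(8.0), 0], [0.0, 0.0, 0.0, np.float64(8.1), 0]]
[[0.0, 0.0, 0.0, np.float64(8.0), 0], [0.0, 0.0, 0.0, np.float64(8.1), 0], [0.0, 0.0, 0.0, np.float64(8.0), 0], [0.0, 0.0, 0.0, np.float64(8.1), 0], [0.0, 0.0, 0.0, np.float64(8.0), 0], [0.0, 0.0, 0.0, np.float64(8.1), 0], [0.0, 0.0, 0.0, np.float64(8.0), 0], [0.0, 0.0, 0.0, np.float64(8.1), 0], [0.0, 0.0, 0.0, np.float64(8.0), 0], [0.0, 0.0, 0.0, np.float64(8.1), 0]]
[[0.0, 0.0, 0.0, np.float64(8.0), 0]]
```

View pics/s9b.png

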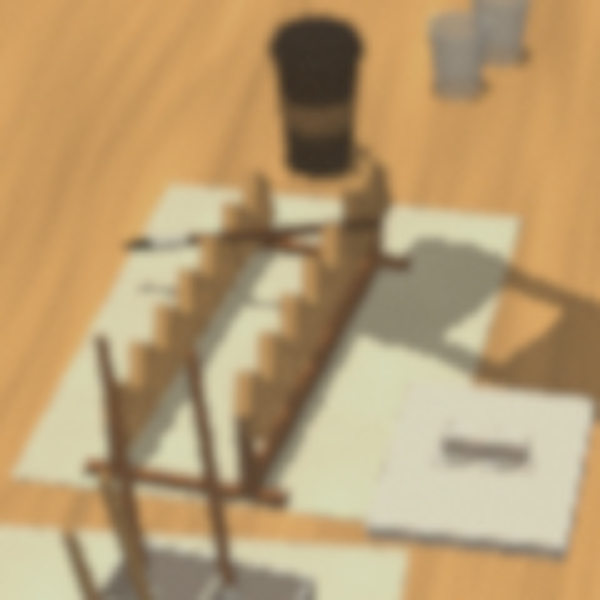

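View pics/w9b.png

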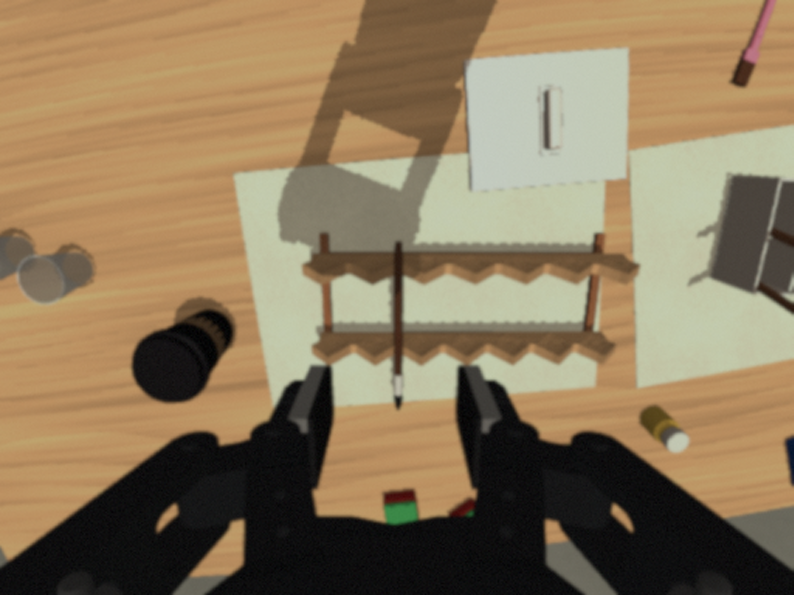

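```bash
cat >> h.py <<'E'
def w2r(P): c,s=np.cos(REST[2]),np.sin(REST[2]); d=np.array(P[:2])-REST[:2]; return np.round([c*d[0]+s*d[1],-s*d[0]+c*d[1],P[2]],1)
E
python3 - <<'E'
from h import *
w=load('w9'); print(w2r(atz(w,(398/1.55,243/1.55),98,w['st'])),w2r(atz(w,(398/1.55,408/1.55),43,w['st'])))
E
```

```text
[-76.7 -74.5  98. ] [130.2 -73.7  43. ]
```

Call:
send_rows([
  [0,0.046,0,0,0],
  [0,0.046,0,0,0],
  [0,0.046,0,0,0],
  [-0.001,0.046,0,0,0],
  [0,0.047,0,0,0],
  [-0.001,0.046,0,0,0],
  [0,0.047,0,0,0],
  [-0.001,0.046,0,0,0],
  [0,0.047,0,0,0],
  [-0.001,0.046,0,0,0],
])

```text
t: 15.65
tool_pos: [605.3, 200.1, 373.9]
eef_rot: [-0.202, -3.135, 0.0]
ft_force: [-0.3, 0.4, 0.0]
grip_width: 42.7
```

Call:
send_rows([
  [-0.001,0.046,0,0,0],
  [0,0.047,0,0,0],
  [0,0,0.008,8.5,0],
  [0,0,0.008,8.5,0],
  [0,0,0.008,8.5,0],
  [0,0,0.008,8.5,0],
  [0,0,0.008,8.5,0],
  [0,0,0.008,8.5,0],
  [0,0,0.008,8.5,0],
  [0,0,0.008,8.5,0],
])

```text
t: 16.65
tool_pos: [618.4, 290.1, 309.3]
eef_rot: [-1.929, -2.48, 0.001]
ft_force: [-0.3, 0.7, -0.6]
grip_width: 42.8
```

Call:
send_rows([
  [0,0,0,8.5,0],
  [0,0,0,8.5,0],
  [0,0,0,8.5,0],
  [0,0,0,8.5,0],
  [0,0,0,8.5,0],
  [0,0,0,8.5,0],
  [0,0,0,8.5,0],
  [0,0,0,8.5,0],
  [0,0,0,8.5,0],
  [0,0,0,8.5,0],
])

```text
t: 17.65
tool_pos: [618.4, 290.1, 309.6]
eef_rot: [3.097, 0.525, -0.001]
ft_force: [-0.2, -0.3, -0.4]
grip_width: 42.5
```

Call:
send_rows([
  [0,0,0,0,0],
  [0,0,0,0,0],
])

```text
t: 17.85
tool_pos: [618.4, 290.1, 309.8]
eef_rot: [3.094, 0.542, -0.0]
ft_force: [-0.2, 0.3, -0.1]
grip_width: 43.0
```

Run:
```python
from h import *
s=wsnap('w10'); snap('side','s10'); crop('s10',130,110,310,270,3.5,'s10b')
print(proj(s,[[622.5,291.3,212.9]],s['st'])*1.55)
```

```text
[618.4 290.1 309.8] 19.87
[[390.61783222 291.70068148]]
```

View pics/w10b.png

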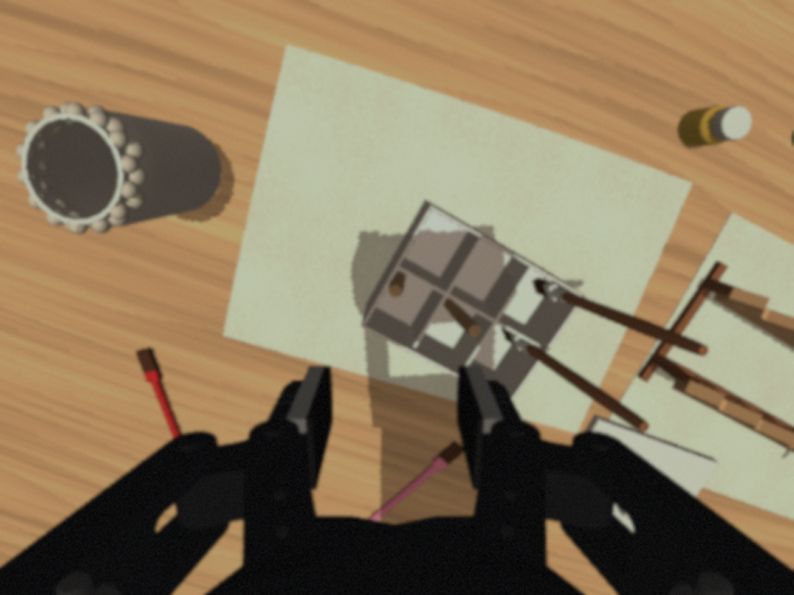

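View pics/s10b.png

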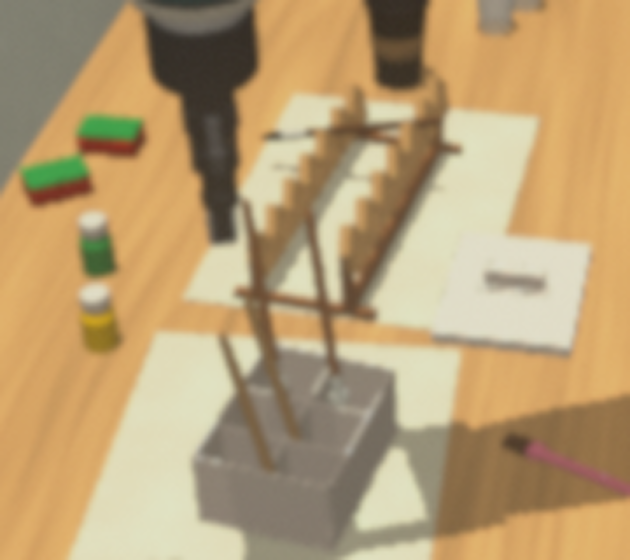

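Call:
send_rows([
  [0,0.003,0.041,0,0],
  [0,0,0.041,0,0],
  [0,0,0.041,0,0],
  [0,0,0,0,0],
  [0,0,0,0,1],
  [0,0,0,0,1],
  [0,0,0,0,1],
  [0,0,0,0,1],
  [0,0,0,0,1],
])

```text
t: 18.85
tool_pos: [620.4, 287.7, 190.0]
eef_rot: [-3.095, -0.535, -0.007]
ft_force: [1.1, 0.3, 7.0]
grip_width: 7.0
```

Call:
send_rows([
  [0,0,-0.02,0,1],
  [0,0,-0.03,0,1],
  [0,0,-0.045,0,1],
  [0,0,-0.045,0,1],
  [0,0,-0.045,0,1],
  [0,0,-0.045,0,1],
  [0,0,0,0,1],
  [0,0,0,0,1],
])

```text
t: 19.65
tool_pos: [619.5, 287.4, 419.2]
eef_rot: [-3.095, -0.535, -0.005]
ft_force: [-0.1, 0.2, -1.4]
grip_width: 6.6
```

Run:
```python
from h import *
s=wsnap('w11'); snap('side','s11'); crop('s11',130,60,330,260,3,'s11b')
```

```text
[619.5 287.4 419.2] 19.62
```

View pics/s11b.png

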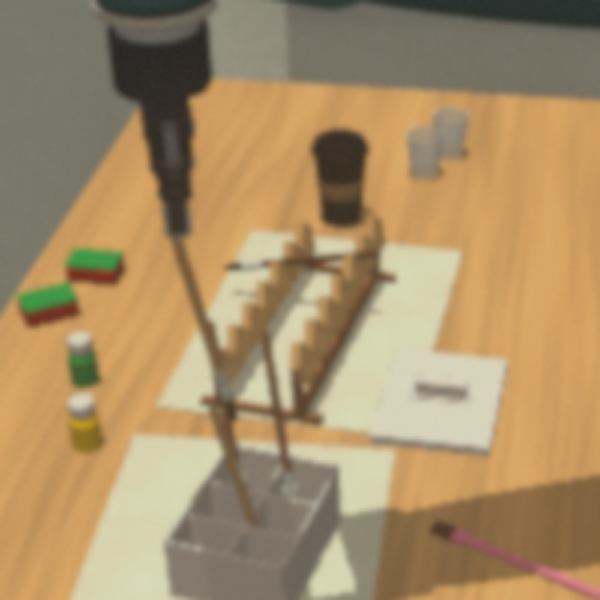

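View pics/w11b.png

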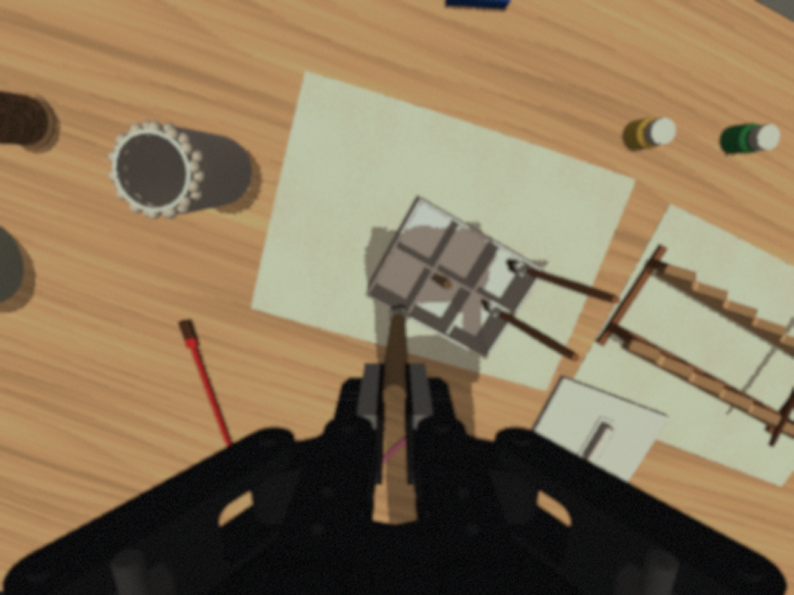

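Run:
```python
from h import *
w=load('w11');sd=load('s11')
tipcalc(w,sd,(399/1.55,307/1.55),(130+228/3,60+414/3))
q=place(-25,194,11,172.6,Lend=150); print(np.round(q[0],1))
st=arm.get_state(); st=dict(st); st['eef_rot']=R.from_euler('xz',[180,172.6],degrees=True).as_rotvec(); 
print(yaw(st)); plan(q[:1],1,st,vmax=47)
```

```text
tip [592.4 271.3 233.5] err [0.4 0.4] tool frame [-31.6   6.  185.6] grip->tip len 196.3 lean x -9.3 y 1.8
[ 664.2 -225.2  330.1  172.6]
172.6
now [619.4 287.3 416.3] yaw 172.6 t 19.75 w 7.1 F [-0.2  0.4 -1.3]
end [ 663.8 -224.7  330.3] 172.6 12
[[-0.009, -0.042, 0.007, np.float64(0.0), 1], [-0.009, -0.042, 0.007, np.float64(0.0), 1], [-0.009, -0.042, 0.007, np.float64(0.0), 1], [-0.009, -0.042, 0.007, np.float64(0.0), 1], [-0.009, -0.042, 0.007, np.float64(0.0), 1], [-0.009, -0.042, 0.007, np.float64(0.0), 1], [-0.009, -0.042, 0.007, np.float64(0.0), 1], [-0.009, -0.042, 0.007, np.float64(0.0), 1], [-0.01, -0.042, 0.008, np.float64(0.0), 1], [-0.009, -0.041, 0.007, np.float64(0.0), 1]]
[[-0.01, -0.042, 0.008, np.float64(0.0), 1], [-0.009, -0.041, 0.007, np.float64(0.0), 1]]
```

Call:
send_rows([
  [0,0,-0.003,-8.5,1],
  [0,0,-0.003,-8.5,1],
  [0,0,-0.003,-8.5,1],
  [0,0,-0.003,-8.5,1],
  [0,0,-0.003,-8.5,1],
  [0,0,-0.003,-8.5,1],
  [0,0,-0.003,-8.5,1],
  [0,0,-0.003,-8.5,1],
  [0,0,-0.003,-8.5,1],
])

```text
t: 20.65
tool_pos: [619.4, 287.3, 442.7]
eef_rot: [-2.092, -2.342, 0.003]
ft_force: [0.1, -1.1, 0.4]
grip_width: 6.7
```

Call:
send_rows([
  [0,0,0,-8.5,1],
  [0,0,0,-8.5,1],
  [0,0,0,-8.5,1],
  [0,0,0,-8.5,1],
  [0,0,0,-8.5,1],
  [0,0,0,-8.5,1],
  [0,0,0,-8.5,1],
  [0,0,0,-8.5,1],
  [0,0,0,-8.5,1],
])

```text
t: 21.55
tool_pos: [619.4, 287.3, 442.6]
eef_rot: [-0.193, -3.134, 0.001]
ft_force: [-0.7, 0.1, -0.0]
grip_width: 6.8
```

Call:
send_rows([
  [-0.009,-0.042,0,0,1],
  [-0.009,-0.042,0,0,1],
  [-0.009,-0.042,0,0,1],
  [-0.009,-0.042,0,0,1],
  [-0.009,-0.042,0,0,1],
  [-0.009,-0.042,0,0,1],
  [-0.009,-0.042,0.02,0,1],
  [-0.009,-0.042,0.02,0,1],
  [-0.01,-0.042,0.02,0,1],
  [-0.009,-0.042,0.02,0,1],
])

```text
t: 22.55
tool_pos: [655.2, -142.6, 361.9]
eef_rot: [-0.202, -3.133, -0.001]
ft_force: [0.3, -0.1, 0.5]
grip_width: 6.6
```

Call:
send_rows([
  [-0.01,-0.042,0.02,0,1],
  [-0.009,-0.041,0.02,0,1],
  [0,0,0,0,1],
  [0,0,0,0,1],
])

```text
t: 22.95
tool_pos: [663.4, -226.4, 322.0]
eef_rot: [-0.205, -3.132, -0.002]
ft_force: [1.2, 0.5, 0.4]
grip_width: 7.1
```

Run:
```python
from h import *
wsnap('w12')
q=place(-25,195,10,172.6,Lend=150); plan(q[1:],1,vmax=47)
```

```text
[ 663.4 -226.4  322. ] 172.52
now [ 663.6 -225.5  323.4] yaw 172.6 t 23.0 w 7.0 F [-0.1  1.   0.1]
end [ 532.7 -208.5   88.4] 172.6 14
[[-0.001, 0.0, 0.041, np.float64(0.0), 1], [-0.001, 0.0, 0.041, np.float64(0.0), 1], [-0.001, 0.0, 0.04, np.float64(0.0), 1], [0.013, 0.0, 0.002, np.float64(0.0), 1], [0.017, 0.0, 0.004, np.float64(0.0), 1], [0.017, 0.0, 0.006, np.float64(0.0), 1], [0.015, 0.0, 0.008, np.float64(0.0), 1], [0.015, 0.0, 0.009, np.float64(0.0), 1], [0.014, 0.0, 0.011, np.float64(0.0), 1], [0.012, 0.0, 0.013, np.float64(0.0), 1]]
[[0.01, 0.0, 0.014, np.float64(0.0), 1], [0.009, 0.0, 0.014, np.float64(0.0), 1], [0.007, 0.0, 0.016, np.float64(0.0), 1], [0.006, 0.0, 0.016, np.float64(0.0), 1]]
```

View pics/w12b.png

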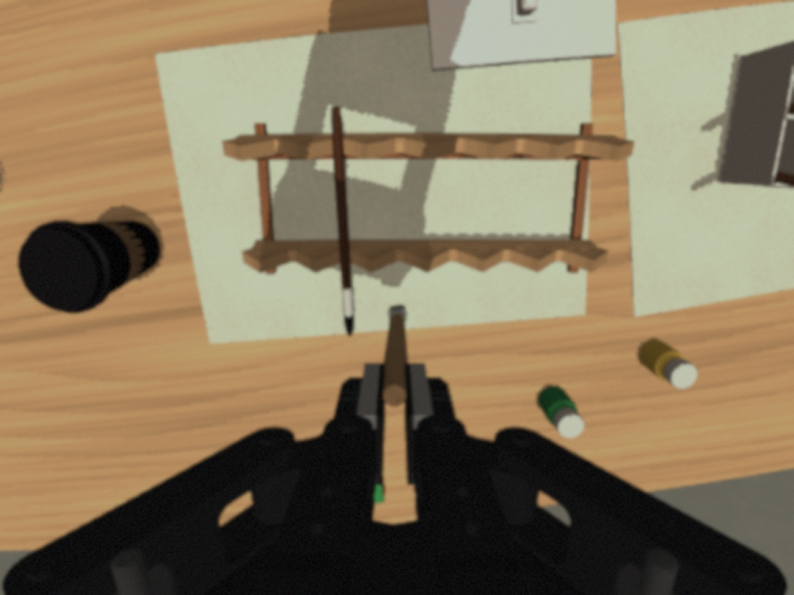

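Call:
send_rows([
  [-0.001,0,0.041,0,1],
  [-0.001,0,0.041,0,1],
  [-0.001,0,0.04,0,1],
  [0,0,0,0,1],
  [0.013,0,0.002,0,1],
  [0.017,0,0.004,0,1],
  [0.017,0,0.006,0,1],
  [0.015,0,0.008,0,1],
  [0.015,0,0.009,0,1],
  [0.014,0,0.011,0,1],
])

```text
t: 24.0
tool_pos: [577.3, -213.9, 165.8]
eef_rot: [0.201, 3.13, -0.002]
ft_force: [2.6, -0.9, 1.1]
grip_width: 6.5
```

Call:
send_rows([
  [0.012,0,0.013,0,1],
  [0.01,0,0.014,0,1],
  [0.009,0,0.014,0,1],
  [0.007,0,0.016,0,1],
  [0.006,0,0.016,0,1],
  [0,0,0,0,1],
  [0,0,0,0,1],
])

```text
t: 24.7
tool_pos: [533.5, -208.7, 90.3]
eef_rot: [0.202, 3.134, -0.001]
ft_force: [0.1, 0.1, 1.6]
grip_width: 5.9
```

Run:
```python
from h import *
wsnap('w13'); snap('side','s13'); crop('s13',180,100,300,220,5,'s13b'); print(arm.get_state()['ft_force'])
```

```text
[ 533.5 -208.7   90.3] 172.62
[-0.35697788  0.81842971  0.74199144]
```

View pics/s13b.png

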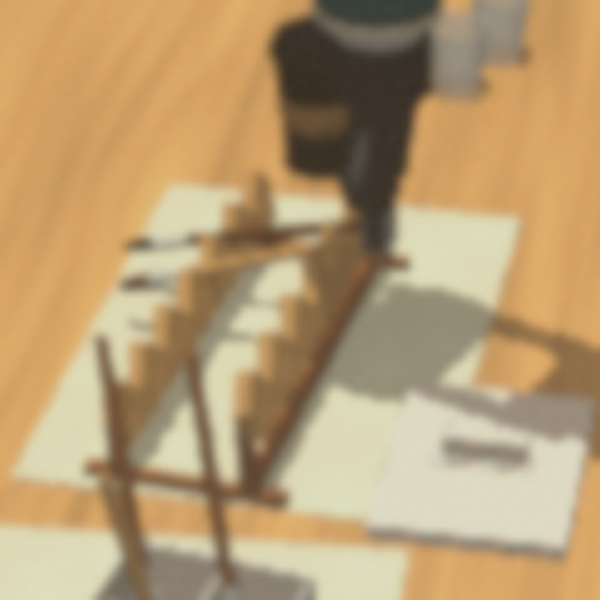

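Call:
send_rows([
  [0,0,0,0,0.3],
  [0,0,0,0,0.3],
  [0,0,0,0,0.3],
  [0,0,-0.02,0,0.3],
  [0,0,-0.045,0,0.3],
  [0,0,-0.045,0,0.3],
  [0,0,-0.045,0,0.3],
  [0,0,-0.045,0,0.3],
  [0,0,-0.045,0,0.3],
  [0,0,-0.045,0,0],
])

```text
t: 25.8
tool_pos: [532.6, -208.5, 381.0]
eef_rot: [0.203, 3.135, -0.0]
ft_force: [0.5, 0.1, 0.2]
grip_width: 41.9
```

Run:
```python
from h import *
wsnap('w14'); snap('side','s14'); crop('s14',180,100,300,220,5,'s14b')
plan([(612.3,234.7,383,None)],0,vmax=48,rmax=8.5)
```

```text
[ 532.6 -208.5  381. ] 172.61
now [ 533.4 -208.9  385.9] yaw 172.6 t 25.9 w 42.4 F [-0.1 -0.5  1.3]
end [612.2 234.6 382.9] 172.6 10
[[-0.002, 0.045, 0.0, np.float64(0.0), 0], [-0.002, 0.045, 0.0, np.float64(0.0), 0], [-0.002, 0.045, 0.0, np.float64(0.0), 0], [-0.002, 0.045, 0.0, np.float64(0.0), 0], [-0.002, 0.045, 0.0, np.float64(0.0), 0], [-0.002, 0.045, 0.001, np.float64(0.0), 0], [-0.002, 0.045, 0.0, np.float64(0.0), 0], [-0.002, 0.045, 0.001, np.float64(0.0), 0], [-0.003, 0.045, 0.0, np.float64(0.0), 0], [-0.002, 0.045, 0.001, np.float64(0.0), 0]]
```

View pics/w14b.png

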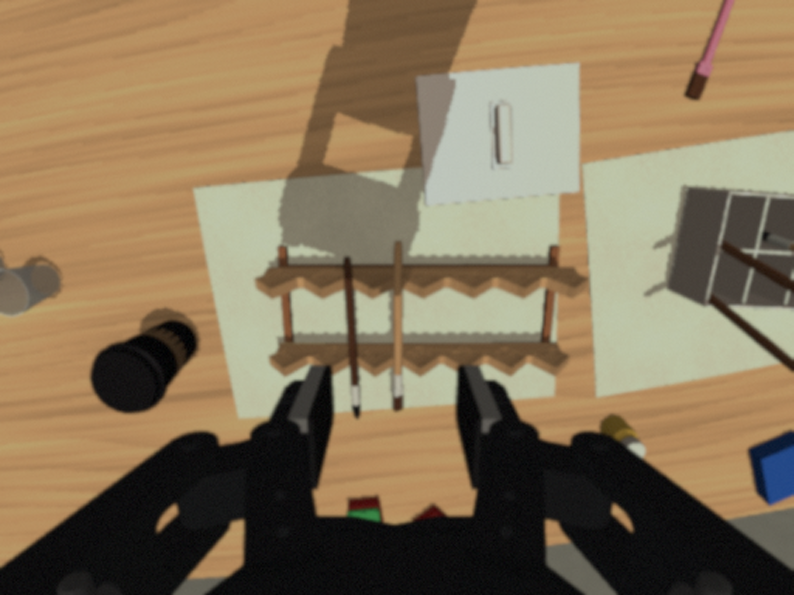

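View pics/s14b.png

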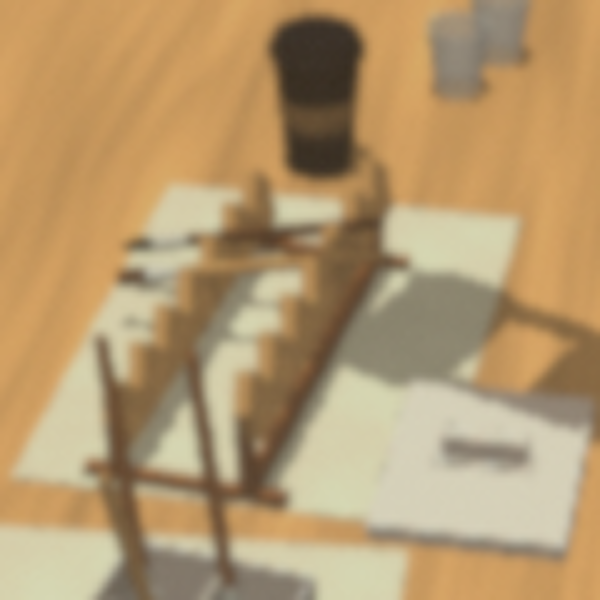

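Call:
send_rows([
  [-0.002,0.045,0,0,0],
  [-0.002,0.045,0,0,0],
  [-0.002,0.045,0,0,0],
  [-0.002,0.045,0,0,0],
  [-0.002,0.045,0,0,0],
  [-0.002,0.045,0,0,0],
  [-0.002,0.045,0,0,0],
  [-0.002,0.045,0,0,0],
  [-0.003,0.045,0,0,0],
  [-0.002,0.045,0,0,0],
])

```text
t: 26.9
tool_pos: [611.7, 236.8, 378.7]
eef_rot: [-0.202, -3.135, 0.0]
ft_force: [1.5, -0.6, 1.4]
grip_width: 43.0
```

Call:
send_rows([
  [0,0,0.008,8.5,0],
  [0,0,0.008,8.5,0],
  [0,0,0.008,8.5,0],
  [0,0,0.008,8.5,0],
  [0,0,0.008,8.5,0],
  [0,0,0.008,8.5,0],
  [0,0,0.008,8.5,0],
  [0,0,0.008,8.5,0],
  [0,0,0.008,8.5,0],
  [0,0,0.005,8.5,0],
])

```text
t: 27.9
tool_pos: [611.5, 234.8, 300.9]
eef_rot: [-2.274, -2.167, 0.002]
ft_force: [0.7, -0.2, 0.5]
grip_width: 43.0
```

Call:
send_rows([
  [0,0,0,8.5,0],
  [0,0,0,8.5,0],
  [0,0,0,3.6,0],
  [0,0,0,0,0],
  [0,0,0,0,0],
])

```text
t: 28.4
tool_pos: [611.6, 234.9, 301.8]
eef_rot: [-2.618, -1.737, 0.001]
ft_force: [0.2, 0.2, -0.0]
grip_width: 42.7
```

Run:
```python
from h import *
s=wsnap('w15')
print(proj(s,[[614.4,239.6,211.4]],s['st'])*1.55)
```

```text
[611.6 234.9 301.8] 67.14
[[394.13755312 290.44110288]]
```

View pics/w15b.png

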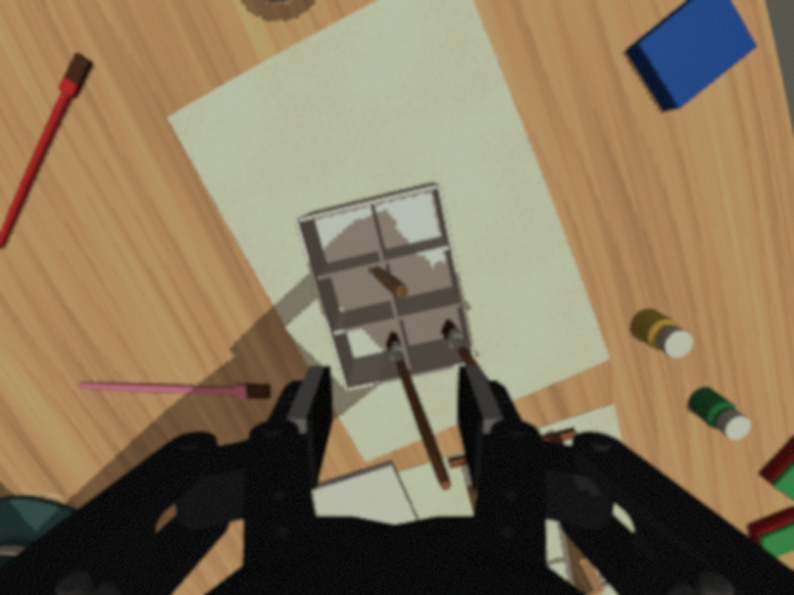

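Run:
```python
from h import *
w=load('w15')
T=atz(w,(400/1.55,290/1.55),213,w['st'])
crop('w15',215,150,285,215,8,'w15c')
for z in (30,64,90):
    B=atz(w,(372/1.55,268/1.55),z,w['st']); d=T-B; print(z,np.round(T,1),np.round(B,1),np.degrees(np.arctan2(d[1],d[0])),np.degrees(np.arctan2(np.hypot(d[0],d[1]),d[2])))
```

```text
30 [617.6 239.  213. ] [584.8 223.3  30. ] 25.57020926318895 11.229341615535537
64 [617.6 239.  213. ] [589.2 229.4  64. ] 18.63010479131461 11.369127754338004
90 [617.6 239.  213. ] [592.6 234.1  90. ] 11.06878672314195 11.718121881943755
```

View pics/w15c.png

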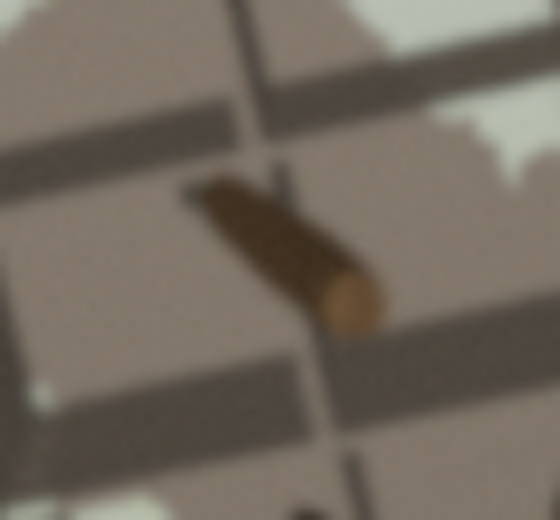

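Run:
```python
from h import *
plan([(613.6,237.5,None,None)],0)
```

```text
now [611.6 234.9 301.8] yaw 67.1 t 28.45 w 42.6 F [-0.5 -0.4  0.7]
end [613.7 237.2 301.8] 67.1 1
[[0.003, 0.001, 0.0, np.float64(0.0), 0]]
```

Call:
send_rows([
  [0.003,0.001,0,0,0],
  [0,0,0,8.5,0],
  [0,0,0,8.5,0],
  [0,0,0,8.5,0],
  [0,0,0,8.5,0],
  [0,0,0,8.5,0],
  [0,0,0,4.6,0],
  [0,0,0,0,0],
  [0,0,0,0,0],
])

```text
t: 29.35
tool_pos: [613.8, 237.3, 301.9]
eef_rot: [3.093, 0.548, -0.0]
ft_force: [0.3, 0.3, 0.3]
grip_width: 42.5
```

Run:
```python
from h import *
s=wsnap('w16'); crop('w16',200,130,330,240,6,'w16c')
```

```text
[613.8 237.3 301.9] 20.09
```

View pics/w16c.png

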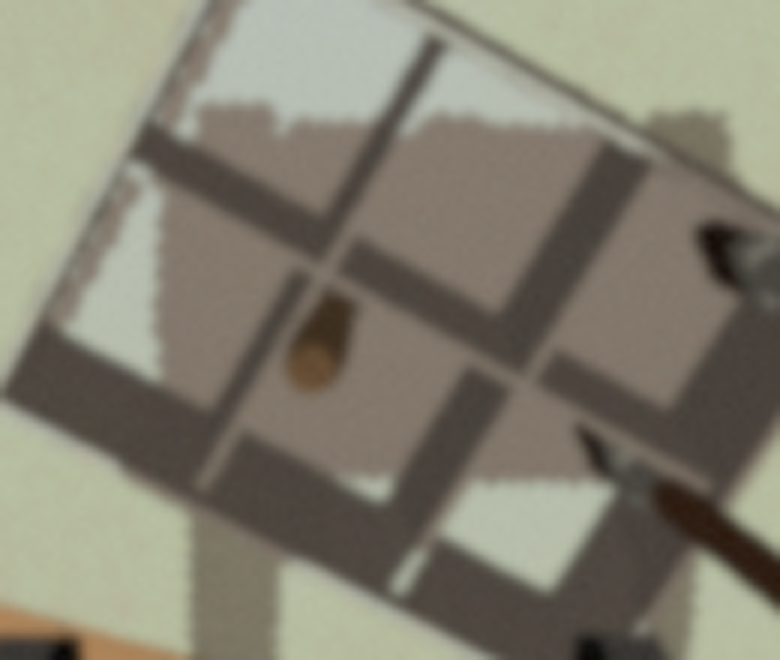

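Call:
send_rows([
  [0,0,0.038,0,0],
  [0,0,0.038,0,0],
  [0,0,0.039,0,0],
  [0,0,0,0,0],
  [0,0,0,0,1],
  [0,0,0,0,1],
  [0,0,0,0,1],
  [0,0,0,0,1],
  [0,0,0,0,1],
])

```text
t: 30.3
tool_pos: [614.7, 237.6, 189.7]
eef_rot: [-3.094, -0.543, -0.006]
ft_force: [1.6, 0.5, 8.6]
grip_width: 6.7
```

Call:
send_rows([
  [0,0,-0.02,0,1],
  [0,0,-0.03,0,1],
  [0,0,-0.045,0,1],
  [0,0,-0.045,0,1],
  [0,0,-0.045,0,1],
  [0,0,-0.045,0,1],
  [0,0,-0.03,0,1],
  [0,0,0,0,1],
  [0,0,0,0,1],
])

```text
t: 31.2
tool_pos: [613.7, 237.2, 448.2]
eef_rot: [-3.094, -0.543, -0.003]
ft_force: [1.0, -0.3, -1.1]
grip_width: 6.9
```

Run:
```python
from h import *
s=wsnap('w17'); snap('side','s17'); crop('s17',130,40,330,240,3,'s17b')
```

```text
[613.7 237.2 448.2] 19.92
```

View pics/s17b.png

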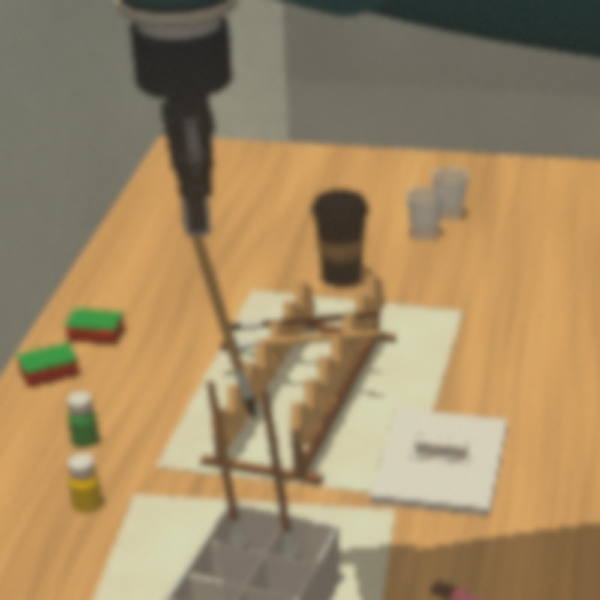

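View pics/w17b.png

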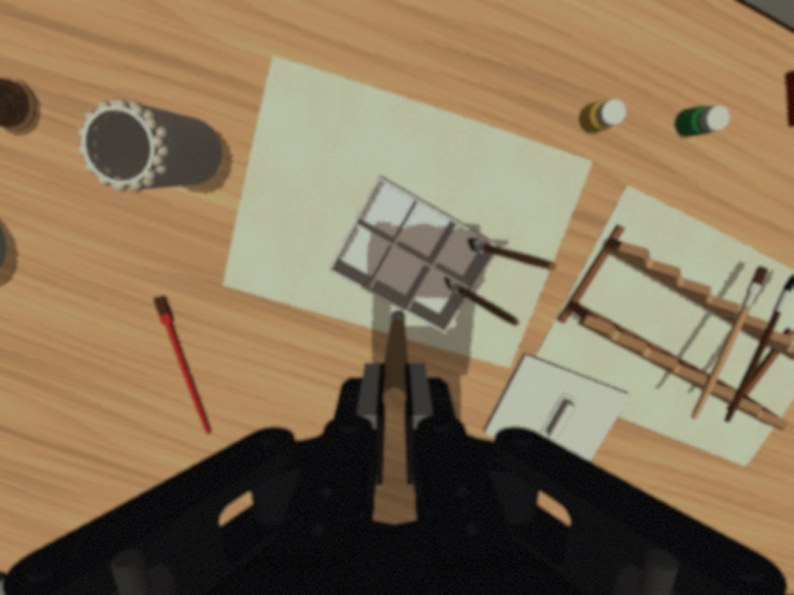

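Call:
send_rows([
  [0,0,0,-8.5,1],
  [0,0,0,-8.5,1],
  [0,0,0,-8.5,1],
  [0,0,0,-8.5,1],
  [0,0,0,-8.5,1],
  [0,0,0,-8.5,1],
  [0,0,0,-8.5,1],
  [0,0,0,-8.5,1],
  [0,0,0,-8.5,1],
])

```text
t: 32.2
tool_pos: [613.6, 237.2, 445.8]
eef_rot: [-2.086, -2.348, 0.002]
ft_force: [0.1, -0.7, -0.0]
grip_width: 6.9
```

Call:
send_rows([
  [0,0,0,-8.5,1],
  [0,0,0,-8.5,1],
  [0,0,0,-8.5,1],
  [0,0,0,-8.5,1],
  [0,0,0,-8.5,1],
  [0,0,0,-8.5,1],
  [0,0,0,-8.5,1],
  [0,0,0,-8.5,1],
  [0,0,0,-8.4,1],
])

```text
t: 33.1
tool_pos: [613.6, 237.2, 445.8]
eef_rot: [-0.187, -3.134, 0.001]
ft_force: [-0.1, 0.1, -0.5]
grip_width: 6.9
```

Run:
```python
from h import *
w=load('w17');sd=load('s17')
tipcalc(w,sd,(398/1.55,314/1.55),(130+250/3,40+414/3))
q=place(25,194,11,172.6,Lend=150); plan(q[:1],1,vmax=47)
```

```text
tip [581.7 220.1 264.8] err [0.6 0.6] tool frame [-36.3   5.2 183.4] grip->tip len 194.8 lean x -10.8 y 1.6
now [613.6 237.2 445.8] yaw 173.2 t 33.1 w 6.9 F [-0.1  0.1 -0.5]
end [ 670.7 -176.1  329.8] 172.6 10
[[-0.011, -0.04, 0.012, np.float64(0.1), 1], [-0.011, -0.04, 0.012, np.float64(0.1), 1], [-0.011, -0.04, 0.011, np.float64(0.0), 1], [-0.011, -0.04, 0.012, np.float64(0.1), 1], [-0.011, -0.04, 0.011, np.float64(0.0), 1], [-0.01, -0.041, 0.012, np.float64(0.1), 1], [-0.011, -0.04, 0.011, np.float64(0.0), 1], [-0.011, -0.041, 0.012, np.float64(0.1), 1], [-0.01, -0.04, 0.011, np.float64(0.0), 1], [-0.011, -0.041, 0.012, np.float64(0.1), 1]]
```

Call:
send_rows([
  [-0.011,-0.04,0,0,1],
  [-0.011,-0.04,0,0,1],
  [-0.011,-0.04,0,0,1],
  [-0.011,-0.04,0,0,1],
  [-0.011,-0.04,0,0,1],
  [-0.011,-0.041,0.023,0,1],
  [-0.011,-0.04,0.023,0,1],
  [-0.011,-0.041,0.023,0,1],
  [-0.01,-0.04,0.023,0,1],
  [-0.011,-0.041,0.023,0,1],
])

```text
t: 34.1
tool_pos: [670.9, -177.8, 330.0]
eef_rot: [-0.197, -3.134, -0.001]
ft_force: [0.3, 0.1, -0.3]
grip_width: 6.4
```

Call:
send_rows([
  [0,0,0,0.3,1],
  [0,0,0,0,1],
  [0,0,0,0,1],
])

```text
t: 34.4
tool_pos: [671.4, -175.5, 332.3]
eef_rot: [0.204, 3.135, 0.0]
ft_force: [0.2, -0.0, 0.1]
grip_width: 7.1
```

Run:
```python
from h import *
wsnap('w18')
q=place(25,194.8,11,172.6,Lend=150); plan(q[1:],1,vmax=47)
```

```text
[ 671.4 -175.5  332.3] 172.54
now [ 671.5 -175.3  332.8] yaw 172.6 t 34.45 w 6.8 F [ 0.3  0.8 -0.1]
end [ 539.5 -159.1   87.8] 172.6 14
[[0.0, 0.0, 0.044, np.float64(0.0), 1], [0.0, 0.0, 0.044, np.float64(0.0), 1], [0.001, 0.0, 0.044, np.float64(0.0), 1], [0.013, 0.0, 0.002, np.float64(0.0), 1], [0.017, 0.0, 0.005, np.float64(0.0), 1], [0.016, 0.0, 0.006, np.float64(0.0), 1], [0.015, 0.0, 0.007, np.float64(0.0), 1], [0.015, 0.0, 0.01, np.float64(0.0), 1], [0.013, -0.001, 0.011, np.float64(0.0), 1], [0.012, 0.0, 0.012, np.float64(0.0), 1]]
[[0.01, 0.0, 0.014, np.float64(0.0), 1], [0.009, 0.0, 0.014, np.float64(0.0), 1], [0.007, 0.0, 0.016, np.float64(0.0), 1], [0.005, 0.0, 0.016, np.float64(0.0), 1]]
```

View pics/w18b.png

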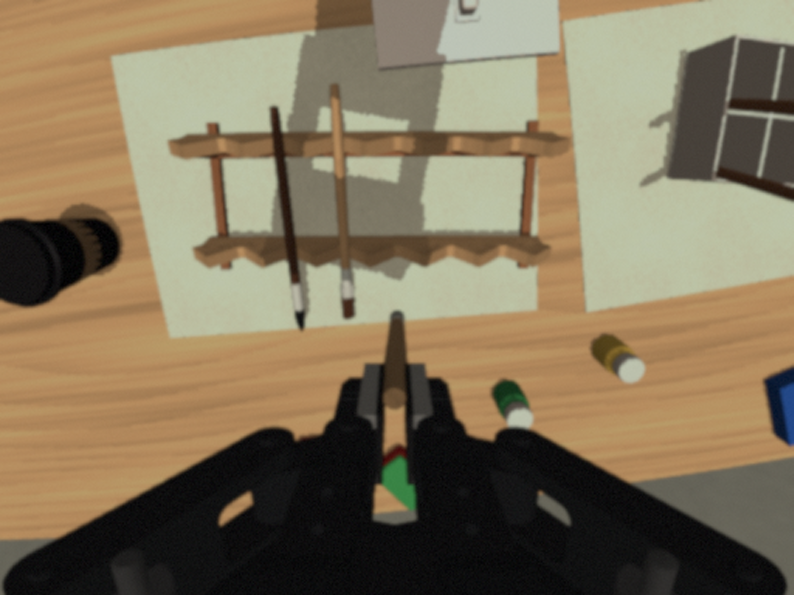

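Call:
send_rows([
  [0,0,0.044,0,1],
  [0,0,0.044,0,1],
  [0,0,0.044,0,1],
  [0,0,0,0,1],
  [0.014,0,0.002,0,1],
  [0.017,0,0.005,0,1],
  [0.016,0,0.006,0,1],
  [0.015,0,0.007,0,1],
  [0.015,0,0.01,0,1],
  [0.013,-0.001,0.011,0,1],
])

```text
t: 35.45
tool_pos: [582.9, -165.0, 163.0]
eef_rot: [0.203, 3.13, -0.002]
ft_force: [1.2, 0.4, 1.6]
grip_width: 6.7
```

Call:
send_rows([
  [0.012,0,0.012,0,1],
  [0.01,0,0.014,0,1],
  [0.009,0,0.014,0,1],
  [0.007,0,0.016,0,1],
  [0.005,0,0.016,0,1],
  [0,0,0,0,1],
  [0,0,0,0,1],
])

```text
t: 36.15
tool_pos: [540.1, -159.8, 88.4]
eef_rot: [0.205, 3.134, -0.0]
ft_force: [0.5, 1.7, 0.8]
grip_width: 5.3
```

Run:
```python
from h import *
snap('side','s19'); crop('s19',180,100,300,220,5,'s19b'); print(arm.get_state()['ft_force'])
```

```text
[-0.15242717  0.96126592  1.12634161]
```

View pics/s19b.png

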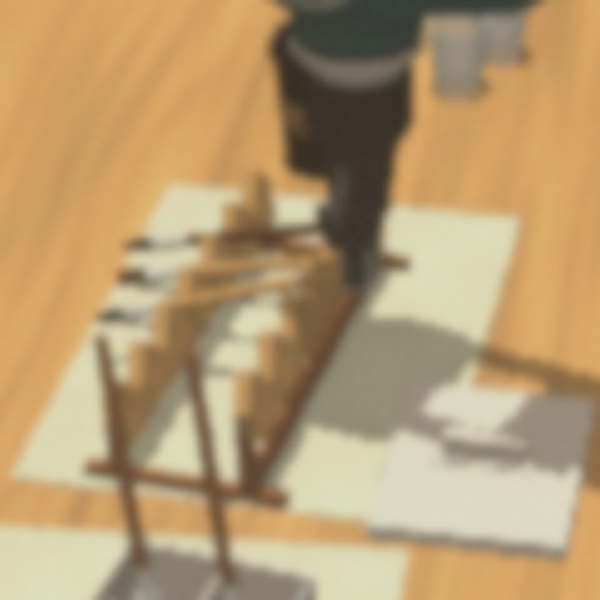

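Call:
send_rows([
  [0,0,0,0,0.3],
  [0,0,0,0,0.3],
  [0,0,0,0,0.3],
  [0,0,-0.02,0,0.3],
  [0,0,-0.045,0,0.3],
  [0,0,-0.045,0,0.3],
  [0,0,-0.045,0,0.3],
  [0,0,-0.045,0,0.3],
  [0,0,-0.03,0,0.3],
  [0,0,0,0,0],
])

```text
t: 37.2
tool_pos: [540.2, -160.2, 322.1]
eef_rot: [0.205, 3.129, -0.003]
ft_force: [0.4, 0.5, -0.1]
grip_width: 41.9
```

Run:
```python
from h import *
wsnap('w20'); snap('side','s20'); crop('s20',180,100,300,220,5,'s20b')
plan([(591.2,114.7,310,None)],0,vmax=48,rmax=8.5)
```

```text
[ 540.2 -160.2  322.1] 172.5
now [ 539.5 -159.9  317.1] yaw 172.5 t 37.3 w 43.2 F [-0.6 -0.5 -1.8]
end [590.8 114.7 310.1] 172.5 6
[[-0.003, 0.047, 0.001, np.float64(0.0), 0], [-0.002, 0.046, 0.001, np.float64(0.0), 0], [-0.003, 0.047, 0.001, np.float64(0.0), 0], [-0.002, 0.046, 0.001, np.float64(0.0), 0], [-0.003, 0.047, 0.002, np.float64(0.0), 0], [-0.002, 0.046, 0.001, np.float64(0.0), 0]]
```

View pics/w20b.png

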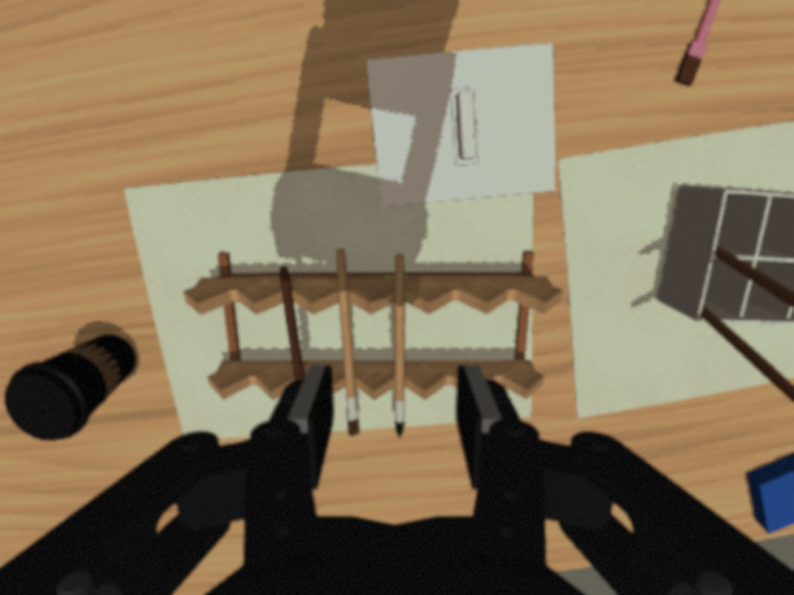

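Call:
send_rows([
  [-0.003,0.047,0.001,2,0],
  [-0.001,0.046,0.001,2,0],
  [-0.001,0.047,0.001,6,0],
  [0.004,0.046,0.001,8,0],
  [0.01,0.046,0.002,8,0],
  [0.016,0.043,0.001,8,0],
  [0,0,0,8,0],
  [0,0,0,0,0],
  [0,0,0,0,0],
])

```text
t: 38.2
tool_pos: [598.4, 112.6, 308.9]
eef_rot: [-1.309, -2.855, 0.002]
ft_force: [0.4, -0.3, 0.0]
grip_width: 42.9
```

Run:
```python
from h import *
s=wsnap('w21')
print(proj(s,[[593.7,111.8,217]],s['st'])*1.55)
crop('w21',200,130,330,240,6,'w21c')
```

```text
[598.4 112.6 308.9] 130.74
[[390.18298063 296.12465249]]
```

View pics/w21b.png

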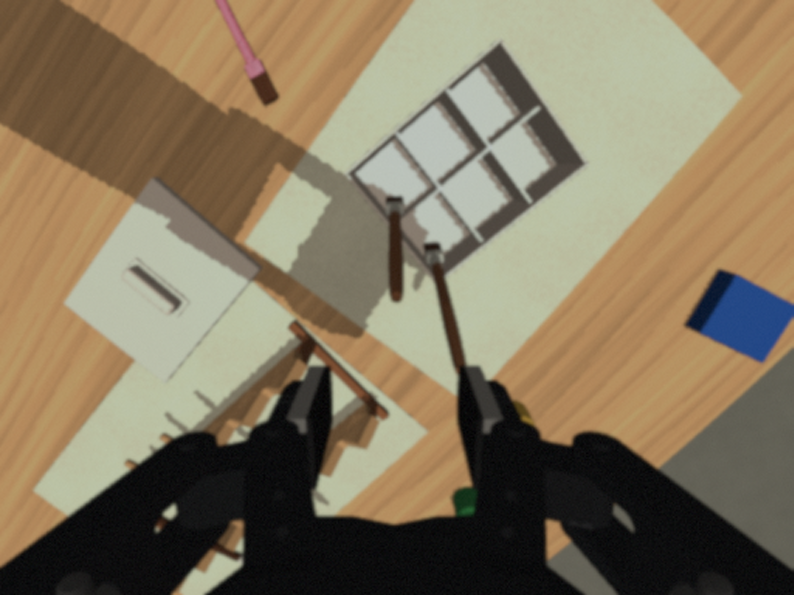

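View pics/w21c.png

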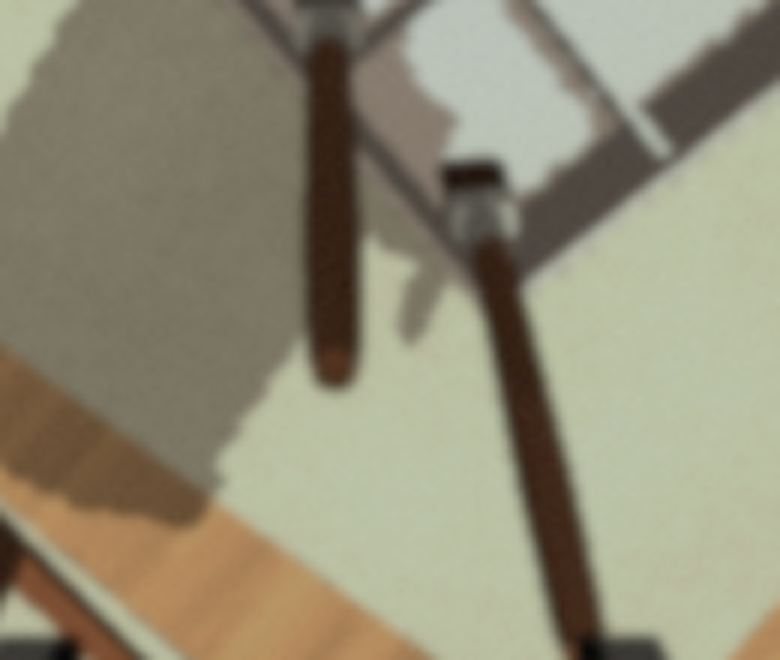

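Run:
```python
from h import *
w=load('w21'); T=atz(w,(396/1.55,297/1.55),216,w['st']); print(T)
P=T+np.array([-.113,.134,-.985])*22; print(P)
plan([(P[0],P[1],None,None)],0)
```

```text
[596.66942906 113.31641204 216.        ]
[594.18342906 116.26441204 194.33      ]
now [598.4 112.3 309.3] yaw 130.7 t 38.25 w 43.0 F [-0.6 -0.1 -0.1]
end [593.8 116.2 309.3] 130.7 1
[[0.006, -0.001, 0.0, np.float64(0.0), 0]]
```

Call:
send_rows([
  [0.006,-0.001,0,0,0],
  [0,0,0.04,0,0],
  [0,0,0.04,0,0],
  [0,0,0.041,0,0],
  [0,0,0,0,0],
  [0,0,0,0,1],
  [0,0,0,0,1],
  [0,0,0,0,1],
  [0,0,0,0,1],
  [0,0,0,0,1],
])

```text
t: 39.25
tool_pos: [594.9, 116.9, 191.8]
eef_rot: [1.313, 2.85, 0.003]
ft_force: [0.5, -2.3, 8.5]
grip_width: 6.8
```

Call:
send_rows([
  [0,0,-0.02,0,1],
  [0,0,-0.03,0,1],
  [0,0,-0.045,0,1],
  [0,0,-0.045,0,1],
  [0,0,-0.045,0,1],
  [0,0,-0.045,0,1],
  [0,0,-0.02,0,1],
  [0,0,0,0,1],
  [0,0,0,0,1],
])

```text
t: 40.15
tool_pos: [594.0, 116.9, 439.4]
eef_rot: [1.315, 2.852, 0.001]
ft_force: [1.5, -0.3, -1.6]
grip_width: 6.5
```

Run:
```python
from h import *
s=wsnap('w22'); snap('side','s22'); crop('s22',130,40,330,240,3,'s22b')
plan([(None,None,None,-7.4)],1,rmax=8.5)
```

```text
[594.  116.9 439.4] 130.51
now [593.8 116.9 437.9] yaw 130.5 t 40.25 w 6.7 F [-0.1 -0.4 -0.5]
end [593.8 116.9 437.9] -7.4 17
[[0.0, 0.0, 0.0, np.float64(8.1), 1], [0.0, 0.0, 0.0, np.float64(8.1), 1], [0.0, 0.0, 0.0, np.float64(8.1), 1], [0.0, 0.0, 0.0, np.float64(8.1), 1], [0.0, 0.0, 0.0, np.float64(8.1), 1], [0.0, 0.0, 0.0, np.float64(8.1), 1], [0.0, 0.0, 0.0, np.float64(8.1), 1], [0.0, 0.0, 0.0, np.float64(8.1), 1], [0.0, 0.0, 0.0, np.float64(8.1), 1], [0.0, 0.0, 0.0, np.float64(8.1), 1]]
[[0.0, 0.0, 0.0, np.float64(8.1), 1], [0.0, 0.0, 0.0, np.float64(8.1), 1], [0.0, 0.0, 0.0, np.float64(8.1), 1], [0.0, 0.0, 0.0, np.float64(8.2), 1], [0.0, 0.0, 0.0, np.float64(8.1), 1], [0.0, 0.0, 0.0, np.float64(8.2), 1], [0.0, 0.0, 0.0, np.float64(8.1), 1]]
```

View pics/w22b.png

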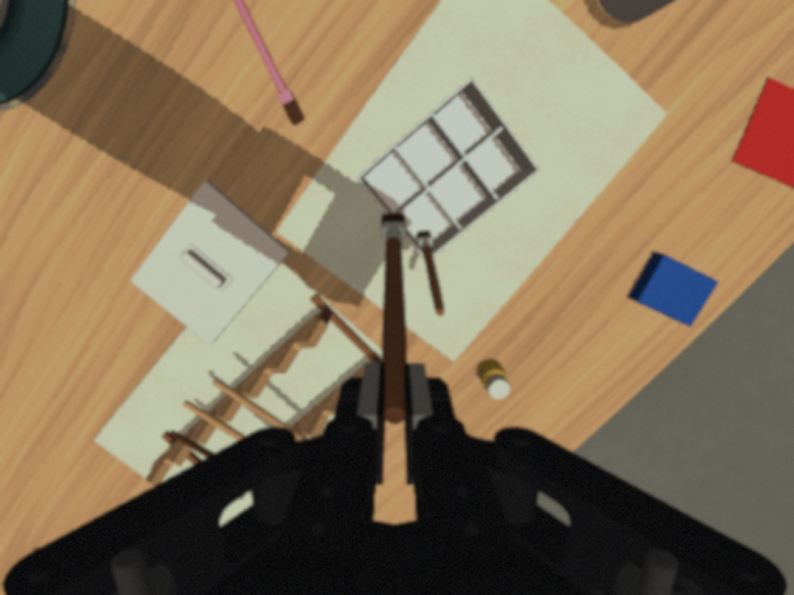

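View pics/s22b.png

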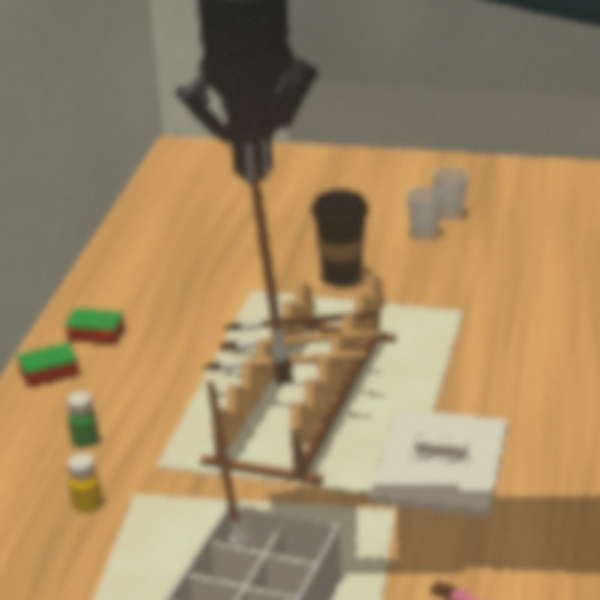

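Call:
send_rows([
  [0,0,0,8.1,1],
  [0,0,0,8.1,1],
  [0,0,0,8.1,1],
  [0,0,0,8.1,1],
  [0,0,0,8.1,1],
  [0,0,0,8.1,1],
  [0,0,0,8.1,1],
  [0,0,0,8.1,1],
  [0,0,0,8.1,1],
])

```text
t: 41.15
tool_pos: [593.8, 116.9, 437.8]
eef_rot: [-2.757, -1.505, 0.003]
ft_force: [-0.2, -1.0, -0.7]
grip_width: 6.5
```

Call:
send_rows([
  [0,0,0,8.1,1],
  [0,0,0,8.1,1],
  [0,0,0,8.1,1],
  [0,0,0,8.1,1],
  [0,0,0,8.1,1],
  [0,0,0,8.1,1],
  [0,0,0,8.1,1],
  [0,0,0,8.3,1],
  [0,0,0,0,1],
])

```text
t: 42.05
tool_pos: [593.8, 116.9, 437.9]
eef_rot: [3.134, -0.207, -0.002]
ft_force: [0.4, 0.6, -0.9]
grip_width: 6.3
```

Run:
```python
from h import *
w=load('w22');sd=load('s22')
tipcalc(w,sd,(393/1.55,217/1.55),(130+282/3,40+383/3))
q=place(75,194,11,-7.4,Lend=150); plan(q[:1],1,vmax=47)
```

```text
tip [569.1 142.5 248.4] err [0.1 0.1] tool frame [ 35.7  -2.5 191. ] grip->tip len 202.2 lean x 10.2 y -0.7
now [593.8 116.9 437.9] yaw -7.5 t 42.05 w 6.3 F [ 0.4  0.6 -0.9]
end [ 676.7 -126.   329.9] -7.4 6
[[0.019, 0.038, 0.018, np.float64(0.0), 1], [0.019, 0.038, 0.018, np.float64(0.0), 1], [0.019, 0.038, 0.018, np.float64(0.0), 1], [0.019, 0.039, 0.018, np.float64(0.0), 1], [0.019, 0.038, 0.018, np.float64(-0.1), 1], [0.019, 0.039, 0.018, np.float64(0.0), 1]]
```

Call:
send_rows([
  [0.019,0.038,0,0,1],
  [0.019,0.038,0,0,1],
  [0.019,0.038,0,0,1],
  [0.019,0.039,0.03,0,1],
  [0.019,0.038,0.03,0,1],
  [0.019,0.039,0.03,0,1],
  [0,0,0.01,0,1],
  [0,0,0,0,1],
  [0,0,0,0,1],
])

```text
t: 42.95
tool_pos: [675.3, -119.3, 344.1]
eef_rot: [-3.135, 0.198, -0.001]
ft_force: [0.6, 0.8, -0.0]
grip_width: 6.6
```

Run:
```python
from h import *
wsnap('w23'); snap('side','s23'); crop('s23',130,60,330,260,3,'s23b')
q=place(75,202,10.5,-7.4,Lend=145); plan(q[1:],1,vmax=47)
```

```text
[ 675.3 -119.3  344.1] -7.24
now [ 675.4 -119.   345.1] yaw -7.3 t 43.05 w 6.4 F [ 0.3  0.1 -0.7]
end [ 550.6 -109.9   87.1] -7.4 14
[[0.001, 0.002, 0.046, np.float64(0.0), 1], [0.001, 0.002, 0.046, np.float64(0.1), 1], [0.0, 0.003, 0.045, np.float64(0.0), 1], [-0.012, 0.0, 0.002, np.float64(0.0), 1], [-0.018, 0.0, 0.006, np.float64(0.0), 1], [-0.016, 0.0, 0.007, np.float64(0.0), 1], [-0.016, 0.0, 0.009, np.float64(0.0), 1], [-0.014, 0.0, 0.011, np.float64(0.0), 1], [-0.013, 0.0, 0.012, np.float64(0.0), 1], [-0.011, 0.0, 0.013, np.float64(0.0), 1]]
[[-0.009, 0.0, 0.015, np.float64(0.0), 1], [-0.008, 0.0, 0.015, np.float64(0.0), 1], [-0.006, 0.0, 0.015, np.float64(0.0), 1], [-0.004, 0.0, 0.016, np.float64(0.0), 1]]
```

View pics/w23b.png

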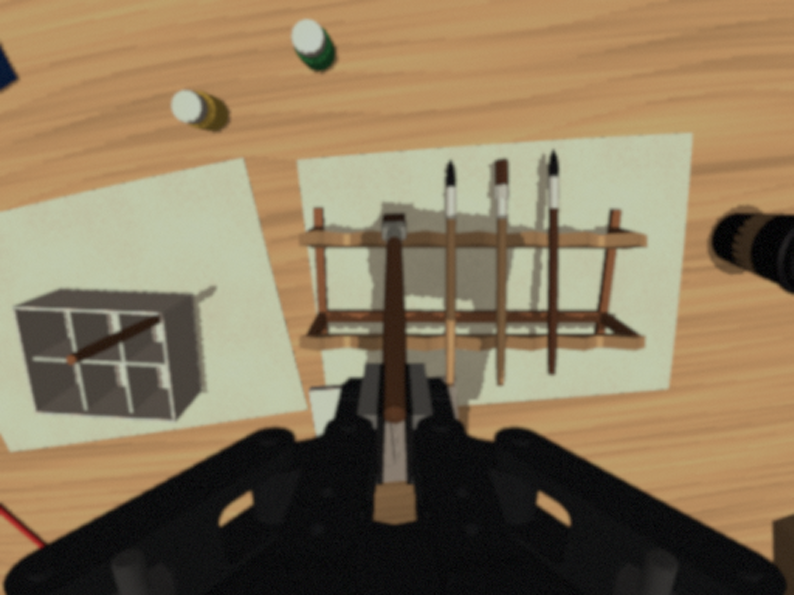

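View pics/s23b.png

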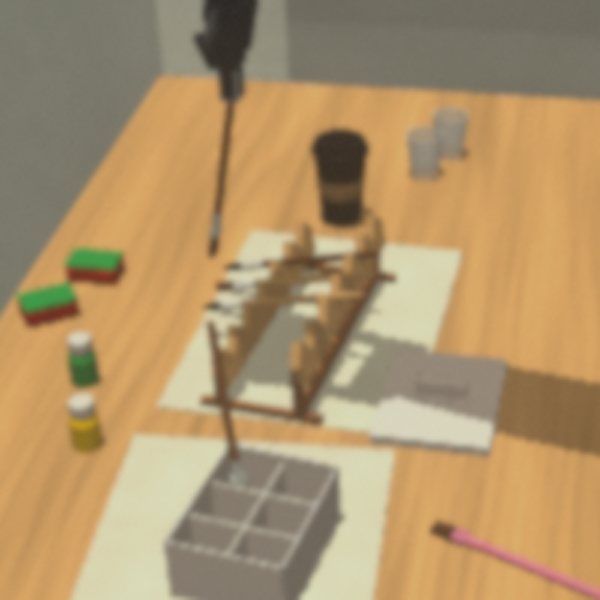

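Call:
send_rows([
  [0.001,0.002,0.046,0,1],
  [0.001,0.002,0.046,0,1],
  [0,0.003,0.045,0,1],
  [0,0,0,0,1],
  [-0.012,0,0.002,0,1],
  [-0.018,0,0.006,0,1],
  [-0.016,0,0.007,0,1],
  [-0.016,0,0.009,0,1],
  [-0.014,0,0.011,0,1],
  [-0.013,0,0.012,0,1],
])

```text
t: 44.05
tool_pos: [589.3, -115.3, 163.7]
eef_rot: [3.134, -0.2, 0.009]
ft_force: [0.7, 0.4, 2.4]
grip_width: 6.6
```

Call:
send_rows([
  [-0.011,0,0.013,0,1],
  [-0.009,0,0.015,0,1],
  [-0.008,0,0.015,0,1],
  [-0.006,0,0.015,0,1],
  [-0.004,0,0.016,0,1],
  [0,0,0,0,1],
  [0,0,0,0,1],
])

```text
t: 44.75
tool_pos: [550.9, -110.8, 85.9]
eef_rot: [-3.135, 0.202, -0.0]
ft_force: [0.4, 0.5, 2.0]
grip_width: 4.8
```

Run:
```python
from h import *
wsnap('w24');snap('side','s24'); crop('s24',180,100,300,220,5,'s24b'); print(arm.get_state()['ft_force'])
```

```text
[ 550.9 -110.8   85.9] -7.38
[0.32004869 0.70005325 1.08452315]
```

View pics/s24b.png

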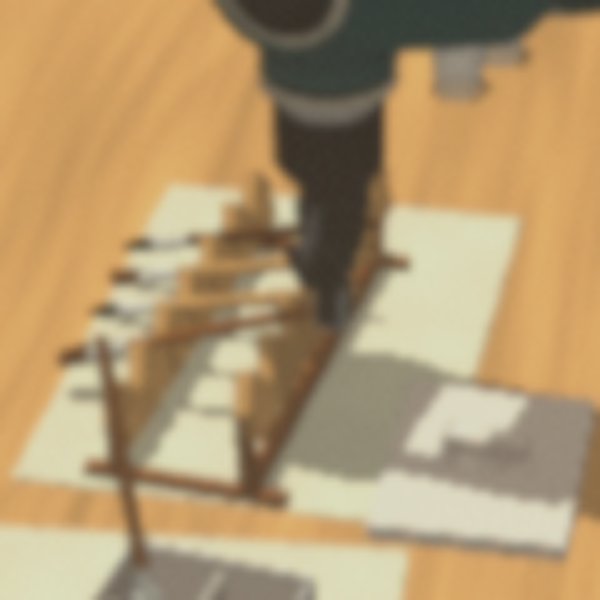

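View pics/w24b.png

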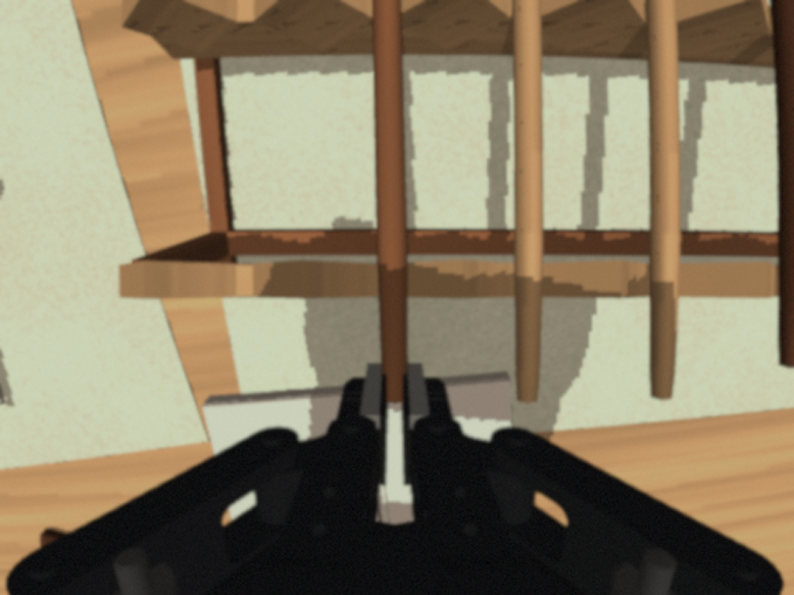

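Call:
send_rows([
  [0,0,0,0,0.3],
  [0,0,0,0,0.3],
  [0,0,0,0,0.3],
  [0,0,-0.02,0,0.3],
  [0,0,-0.045,0,0.3],
  [0,0,-0.045,0,0.3],
  [0,0,-0.045,0,0.3],
  [0,0,-0.045,0,0.3],
  [0,0,-0.03,0,0.3],
  [0,0,0,0,0],
])

```text
t: 45.85
tool_pos: [551.3, -111.1, 320.3]
eef_rot: [3.134, -0.203, 0.01]
ft_force: [0.4, -0.1, 0.8]
grip_width: 42.4
```

Run:
```python
from h import *
wsnap('w25'); snap('side','s25'); crop('s25',180,100,300,220,5,'s25b')
plan([(649.4,105.5,312,None)],0,vmax=48,rmax=8.5)
```

```text
[ 551.3 -111.1  320.3] -7.4
now [ 550.7 -110.9  315.4] yaw -7.4 t 45.95 w 42.5 F [-0.5 -0.1 -1.1]
end [649.3 105.2 312.4] -7.4 5
[[0.014, -0.045, 0.001, np.float64(0.0), 0], [0.014, -0.046, 0.001, np.float64(0.0), 0], [0.014, -0.045, 0.0, np.float64(0.0), 0], [0.014, -0.046, 0.001, np.float64(0.0), 0], [0.014, -0.045, 0.0, np.float64(0.0), 0]]
```

View pics/w25b.png

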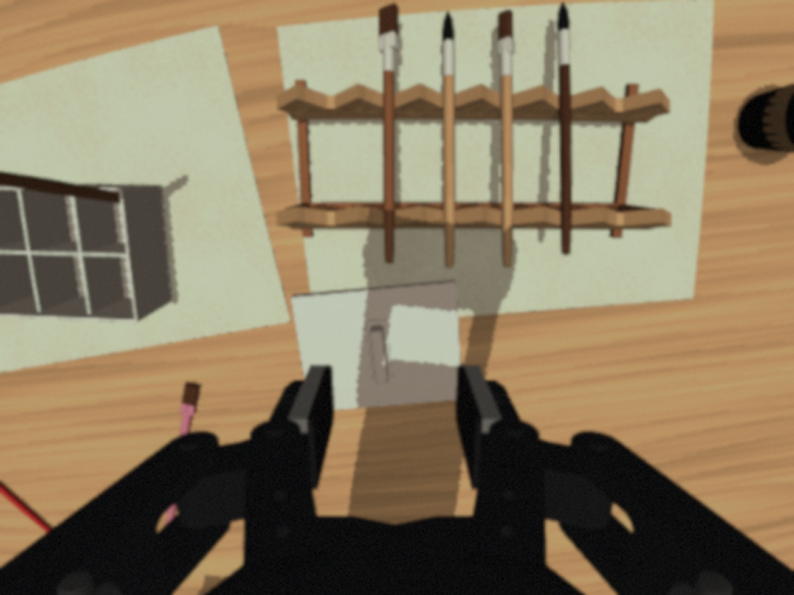

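View pics/s25b.png

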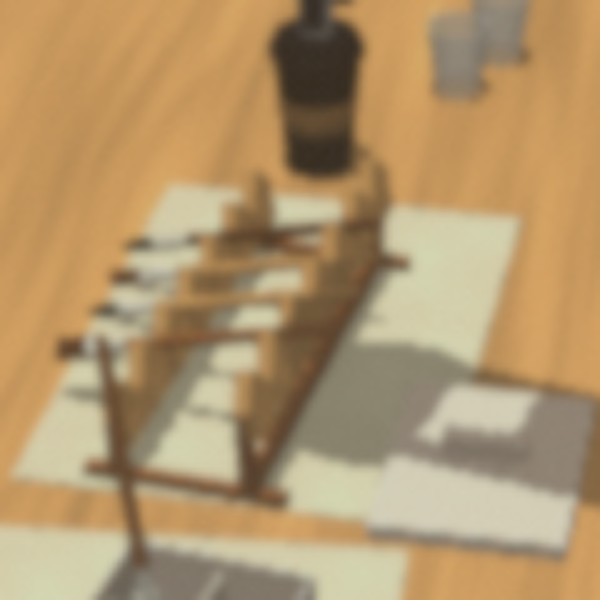

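Call:
send_rows([
  [0.014,-0.045,0,0,0],
  [0.014,-0.046,0,0,0],
  [0.014,-0.045,0,0,0],
  [0.014,-0.046,0,0,0],
  [0.014,-0.045,0,0,0],
  [0,0,0,-8.5,0],
  [0,0,0,-8.5,0],
  [0,0,0,-8.5,0],
  [0,0,0,-8.5,0],
  [0,0,0,-8.5,0],
])

```text
t: 46.95
tool_pos: [648.9, 105.2, 313.2]
eef_rot: [-2.992, -0.957, 0.004]
ft_force: [0.3, -0.5, -0.7]
grip_width: 42.4
```

Call:
send_rows([
  [0,0,0,-8.5,0],
  [0,0,0,-8.5,0],
  [0,0,0,-8.5,0],
  [0,0,0,-8.5,0],
  [0,0,0,-8.5,0],
  [0,0,0,-8.5,0],
  [0,0,0,-8.5,0],
  [0,0,0,-8.5,0],
  [0,0,0,-8.5,0],
  [0,0,0,-8.5,0],
])

```text
t: 47.95
tool_pos: [648.9, 105.2, 313.2]
eef_rot: [-1.559, -2.725, 0.003]
ft_force: [-0.6, 0.2, -1.0]
grip_width: 42.6
```

Call:
send_rows([
  [0,0,0,-8.5,0],
  [0,0,0,0,0],
  [0,0,0,0,0],
])

```text
t: 48.25
tool_pos: [649.0, 105.2, 314.0]
eef_rot: [-1.368, -2.826, 0.001]
ft_force: [1.0, -0.7, -0.0]
grip_width: 42.3
```

Run:
```python
from h import *
s=wsnap('w26'); crop('w26',200,100,330,240,4.5,'w26c')
```

```text
[649.  105.2 314. ] 128.34
```

View pics/w26b.png

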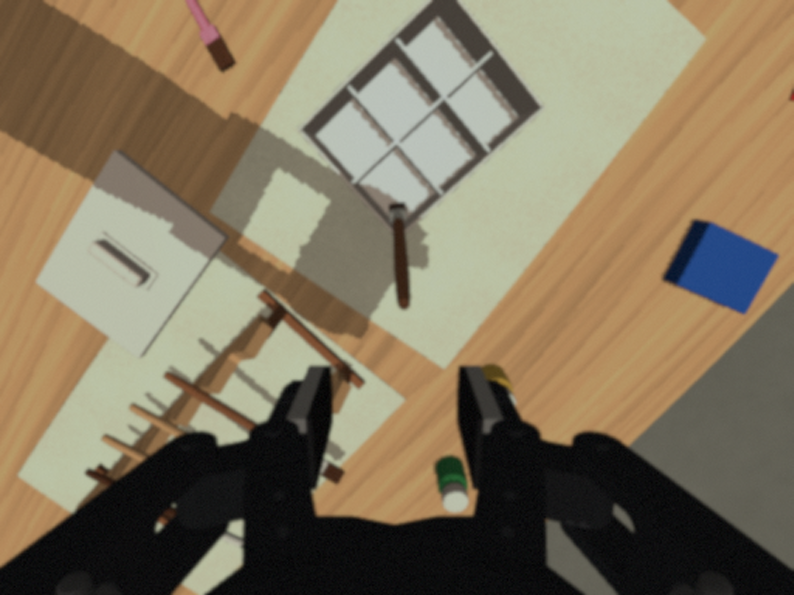

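Run:
```python
from h import *
w=load('w26'); T=atz(w,(403/1.55,301/1.55),216,w['st']); print(T)
P=T+np.array([-.12,.14,-.98])*24; print(P)
plan([(P[0],P[1],189,None)],0,vmax=44)
```

```text
[652.95267392 105.47402123 216.        ]
[650.07267392 108.83402123 192.48      ]
now [649.1 105.2 314.3] yaw 128.4 t 48.3 w 42.8 F [-0.1 -0.5 -0.3]
end [650.2 108.6 189.3] 128.4 3
[[0.001, 0.001, 0.042, np.float64(0.0), 0], [0.001, 0.001, 0.042, np.float64(0.0), 0], [0.0, 0.001, 0.041, np.float64(0.0), 0]]
```

Call:
send_rows([
  [0.001,0.001,0.042,0,0],
  [0.001,0.001,0.042,0,0],
  [0,0.001,0.041,0,0],
  [0,0,0,0,0],
  [0,0,0,0,1],
  [0,0,0,0,1],
  [0,0,0,0,1],
  [0,0,0,0,1],
  [0,0,0,0,1],
])

```text
t: 49.2
tool_pos: [651.2, 108.6, 193.2]
eef_rot: [1.361, 2.827, 0.003]
ft_force: [1.0, -0.9, 7.7]
grip_width: 6.4
```

Call:
send_rows([
  [0,0,-0.02,0,1],
  [0,0,-0.03,0,1],
  [0,0,-0.045,0,1],
  [0,0,-0.045,0,1],
  [0,0,-0.03,0,1],
  [0,0,0,0,1],
  [0,0,0,0,1],
])

```text
t: 49.9
tool_pos: [650.4, 108.7, 361.6]
eef_rot: [1.362, 2.829, 0.002]
ft_force: [-0.5, 1.0, -1.0]
grip_width: 6.3
```

Run:
```python
from h import *
s=wsnap('w27'); snap('side','s27'); crop('s27',130,40,330,240,3,'s27b')
```

```text
[650.4 108.7 361.6] 128.59
```

View pics/w27b.png

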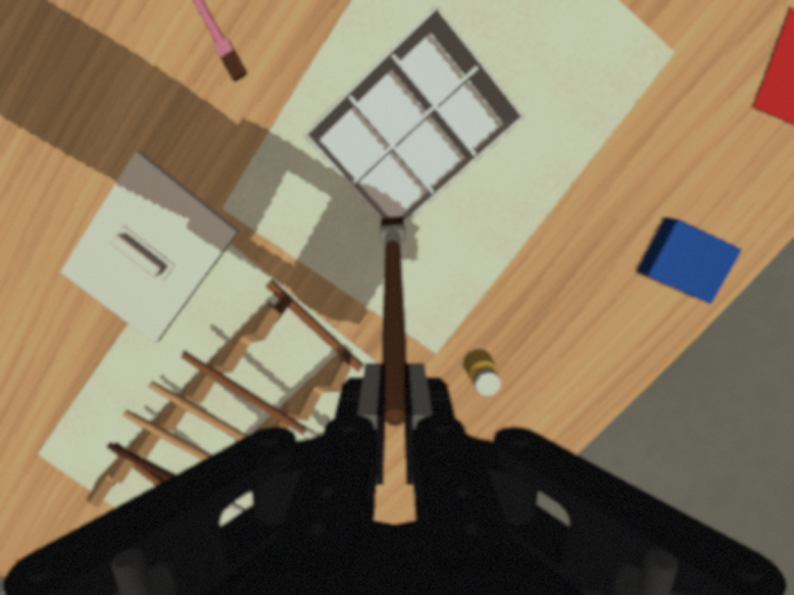

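View pics/s27b.png

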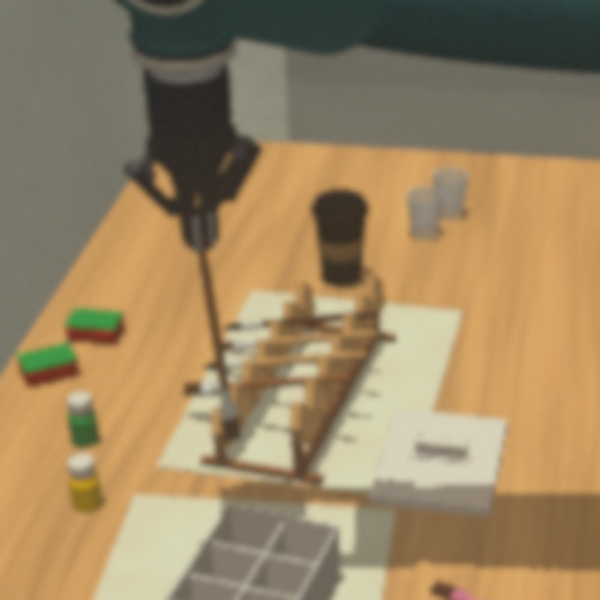

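Call:
send_rows([
  [0,0,0,8.5,1],
  [0,0,0,8.5,1],
  [0,0,0,8.5,1],
  [0,0,0,8.5,1],
  [0,0,0,8.5,1],
  [0,0,0,8.5,1],
  [0,0,0,8.5,1],
  [0,0,0,8.5,1],
])

```text
t: 50.8
tool_pos: [650.1, 108.6, 358.9]
eef_rot: [-2.717, -1.576, 0.003]
ft_force: [0.0, -0.0, 0.3]
grip_width: 6.5
```

Call:
send_rows([
  [0,0,0,8.5,1],
  [0,0,0,8.5,1],
  [0,0,0,8.5,1],
  [0,0,0,8.5,1],
  [0,0,0,8.5,1],
  [0,0,0,8.5,1],
  [0,0,0,8.5,1],
  [0,0,0,8.5,1],
  [0,0,0,0,1],
])

```text
t: 51.7
tool_pos: [650.1, 108.7, 359.1]
eef_rot: [3.134, -0.207, -0.003]
ft_force: [0.8, -0.5, -0.6]
grip_width: 6.4
```

Run:
```python
from h import *
w=load('w27');sd=load('s27')
tipcalc(w,sd,(392/1.55,222/1.55),(130+232/3,40+438/3))
w3=load('w3'); print([w2r(atz(w3,(u/1.55,v/1.55),15,w3['st'])) for u,v in ((286,205),(283,260),(549,238))])
q=place(125,202,10.5,-7.4,Lend=145); plan(q[:1],1,vmax=47)
```

```text
tip [627.4 131.4 169.4] err [1.1 1.1] tool frame [ 32.3  -4.2 192.1] grip->tip len 202.7 lean x 9.2 y -1.2
[array([ 69.1, 156.6,  15. ]), array([  3.6, 156. ,  15. ]), array([  70.2, -156.2,   15. ])]
now [650.1 108.7 359.1] yaw -7.6 t 51.7 w 6.4 F [ 0.8 -0.5 -0.6]
end [683.2 -76.3 338.1] -7.4 5
[[0.011, 0.036, 0.004, np.float64(0.0), 1], [0.012, 0.036, 0.004, np.float64(0.0), 1], [0.011, 0.036, 0.004, np.float64(-0.1), 1], [0.012, 0.036, 0.005, np.float64(0.0), 1], [0.011, 0.035, 0.004, np.float64(-0.1), 1]]
```

Call:
send_rows([
  [0.011,0.036,0.004,0,1],
  [0.012,0.036,0.004,0,1],
  [0.011,0.036,0.004,0,1],
  [0.012,0.036,0.005,0,1],
  [0.011,0.036,0.004,0,1],
  [0,0,0,0,1],
  [0,0,0,0,1],
  [0,0,0,0,1],
])

```text
t: 52.5
tool_pos: [683.6, -76.5, 339.2]
eef_rot: [-3.135, 0.198, 0.0]
ft_force: [-0.4, 0.2, 0.3]
grip_width: 6.3
```

Run:
```python
from h import *
wsnap('w28')
q=place(125,202.7,10,-7.4,Lend=145); plan(q[1:],1,vmax=47)
```

```text
[683.6 -76.5 339.2] -7.24
now [683.6 -76.2 339.4] yaw -7.2 t 52.55 w 6.5 F [ 0.1  0.2 -0.3]
end [557.7 -59.7  86.4] -7.4 14
[[0.0, 0.0, 0.044, np.float64(0.1), 1], [0.001, 0.0, 0.043, np.float64(0.0), 1], [0.0, 0.0, 0.044, np.float64(0.1), 1], [-0.013, 0.0, 0.002, np.float64(0.0), 1], [-0.017, 0.0, 0.005, np.float64(0.0), 1], [-0.017, 0.0, 0.008, np.float64(0.0), 1], [-0.016, 0.0, 0.009, np.float64(0.0), 1], [-0.014, 0.0, 0.01, np.float64(0.0), 1], [-0.013, 0.0, 0.013, np.float64(0.0), 1], [-0.011, 0.0, 0.013, np.float64(0.0), 1]]
[[-0.01, 0.0, 0.014, np.float64(0.0), 1], [-0.008, 0.0, 0.016, np.float64(0.0), 1], [-0.005, 0.0, 0.015, np.float64(0.0), 1], [-0.004, 0.0, 0.017, np.float64(0.0), 1]]
```

View pics/w28b.png

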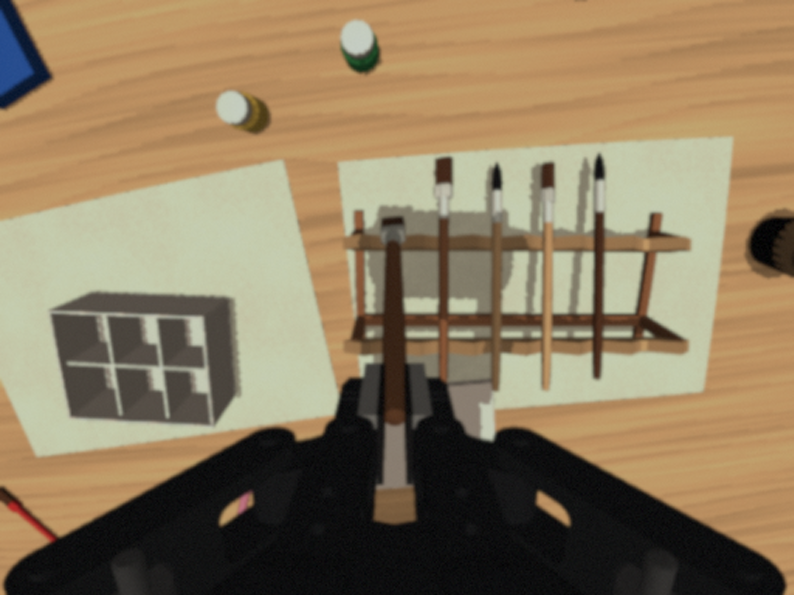

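Call:
send_rows([
  [0,0,0.044,0,1],
  [0.001,0,0.043,0.1,1],
  [0,0,0.044,0,1],
  [0,0,0,0,1],
  [-0.013,0,0.002,0,1],
  [-0.017,0,0.005,0,1],
  [-0.017,0,0.008,0,1],
  [-0.016,0,0.009,0,1],
  [-0.014,0,0.01,0,1],
  [-0.013,0,0.013,0,1],
])

```text
t: 53.55
tool_pos: [596.2, -65.0, 165.1]
eef_rot: [3.135, -0.203, 0.008]
ft_force: [1.2, -0.2, 1.4]
grip_width: 6.5
```

Call:
send_rows([
  [-0.011,0,0.013,0,1],
  [-0.01,0,0.014,0,1],
  [-0.008,0,0.016,0,1],
  [-0.005,0,0.015,0,1],
  [-0.004,0,0.017,0,1],
  [0,0,0,0,1],
  [0,0,0,0,1],
])

```text
t: 54.25
tool_pos: [558.0, -60.6, 86.7]
eef_rot: [3.135, -0.205, -0.0]
ft_force: [-0.2, -0.6, 1.2]
grip_width: 4.7
```

Run:
```python
from h import *
wsnap('w29');snap('side','s29'); crop('s29',180,100,300,220,5,'s29b'); print(arm.get_state()['ft_force'])
```

```text
[558.  -60.6  86.7] -7.48
[ 0.83813275 -1.04240821  0.30291384]
```

View pics/s29b.png

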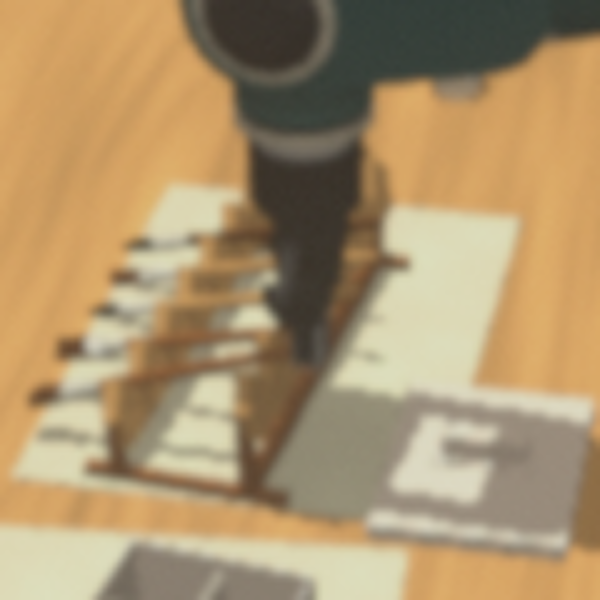

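View pics/w29b.png

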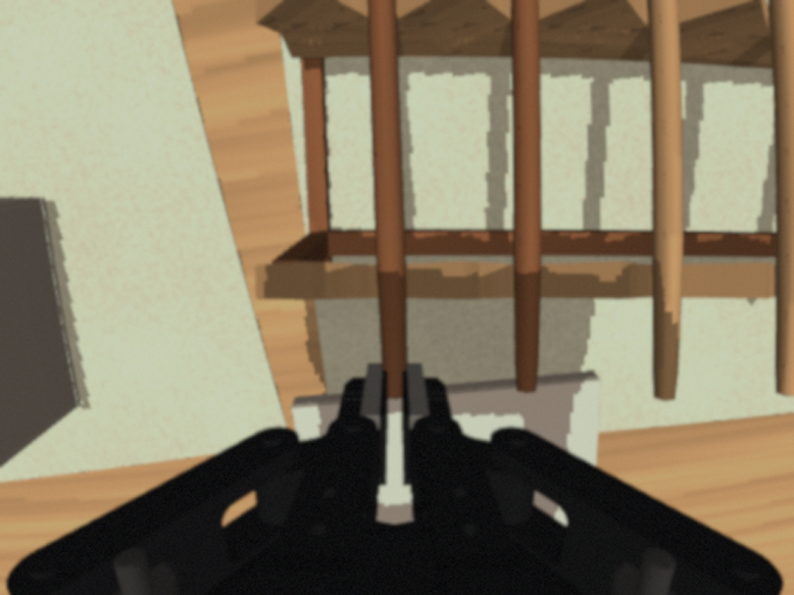

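Call:
send_rows([
  [0,0,0,0,0.3],
  [0,0,0,0,0.3],
  [0,0,0,0,0.3],
  [0,0,-0.02,0,0.3],
  [0,0,-0.045,0,0.3],
  [0,0,-0.045,0,0.3],
  [0,0,-0.045,0,0.3],
  [0,0,-0.045,0,0.3],
  [0,0,-0.03,0,0.3],
  [0,0,0,0,-0.3],
])

```text
t: 55.35
tool_pos: [558.5, -60.7, 321.4]
eef_rot: [3.134, -0.205, 0.01]
ft_force: [-0.2, 0.3, -0.0]
grip_width: 43.2
```

Run:
```python
from h import *
wsnap('w30');snap('side','s30'); crop('s30',180,100,300,220,5,'s30b')
plan([(450,-80,310,None)],-.3,vmax=48)
```

```text
[558.5 -60.7 321.4] -7.49
now [557.8 -60.6 316.4] yaw -7.5 t 55.45 w 55.4 F [ 0.4 -0.  -1. ]
end [450.4 -79.8 310.4] -7.5 3
[[-0.035, 0.011, 0.002, np.float64(0.0), -0.3], [-0.035, 0.011, 0.002, np.float64(0.0), -0.3], [-0.034, 0.011, 0.002, np.float64(0.0), -0.3]]
```

View pics/w30b.png

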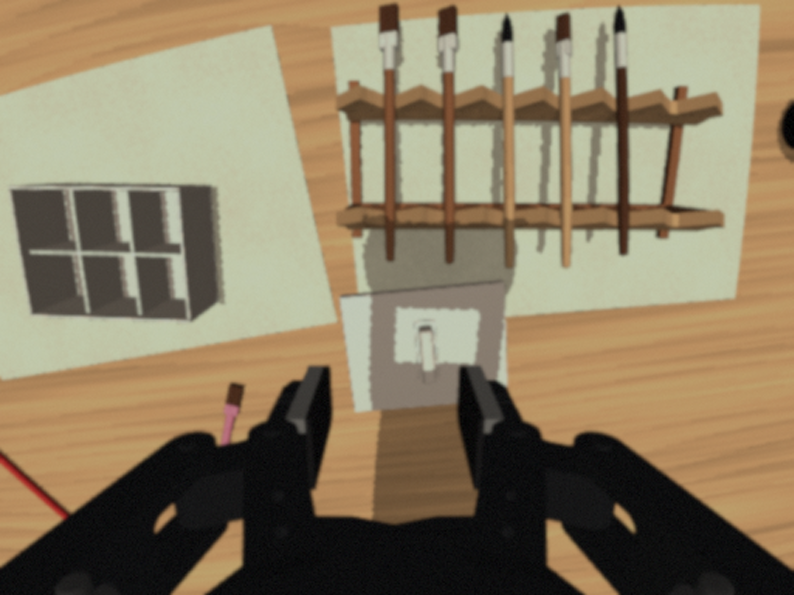

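View pics/s30b.png

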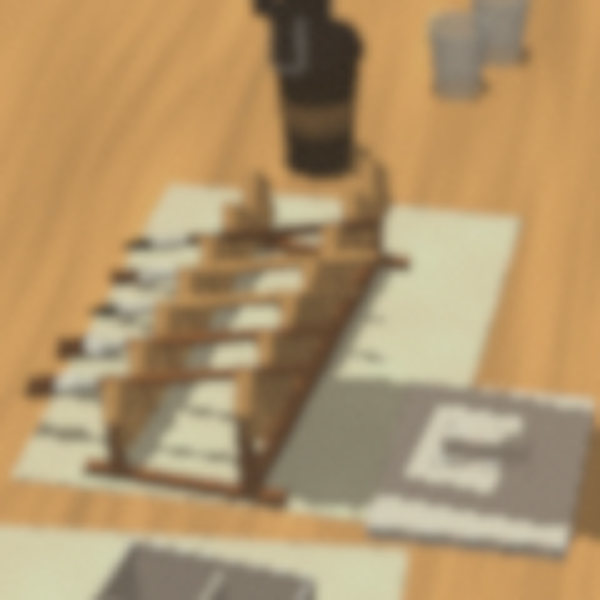

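Call:
send_rows([
  [-0.035,0.011,0.002,0,-0.3],
  [-0.035,0.011,0.002,0,-0.3],
  [-0.034,0.011,0.002,0,-0.3],
  [0,0,0,0,-0.3],
  [0,0,0,0,-0.3],
  [0,0,0,0,-0.3],
])

```text
t: 56.05
tool_pos: [450.8, -79.7, 309.4]
eef_rot: [-3.135, 0.205, 0.002]
ft_force: [0.3, 0.2, -0.5]
grip_width: 55.6
```

Run:
```python
from h import *
wsnap('w31')
```

```text
[450.8 -79.7 309.4] -7.49
```

View pics/w31b.png

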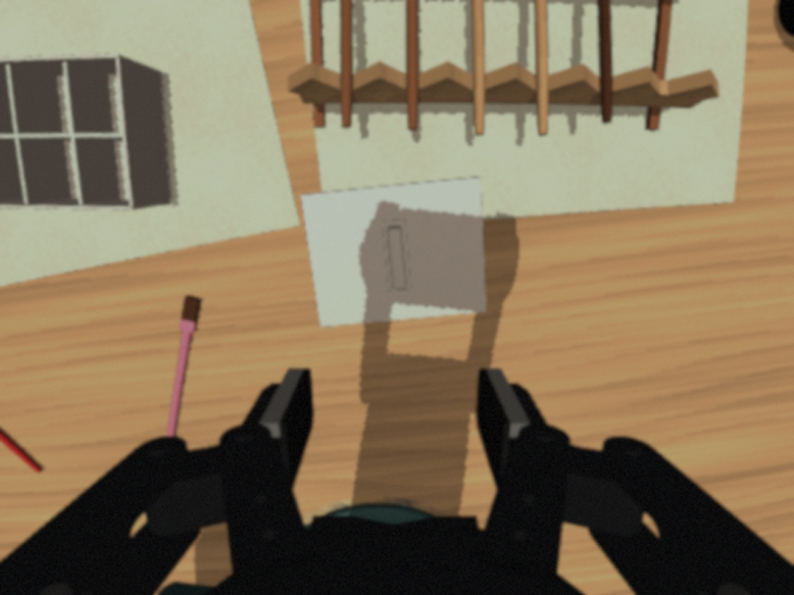

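```bash
cat > lid.py <<'E'
from h import *
from scipy.optimize import least_squares
def rect(p,a,b,z):
    c,s=np.cos(p[2]),np.sin(p[2]); return np.array([(p[0]+c*u-s*v,p[1]+s*u+c*v,z) for u,v in [(a,b),(a,-b),(-a,-b),(-a,b)]])
def fit(w,px,z,a,b,p0):
    r=least_squares(lambda p:(proj(w,rect(p,a,b,z),w.get('st'))-px).ravel(),p0); print(np.round(r.x[:2],1),np.degrees(r.x[2]),np.round(r.fun,1)); return r.x
E
python3 - <<'E'
from lid import *
w=load('w31'); px=np.array([(302,195),(481,178),(487,311),(320,327)])/1.55
p=fit(w,px,13,68,87,[450,-80,0])
bx=np.array([(389,226),(400,225),(405,289),(393,290)])/1.55
b=fit(w,bx,35,30,7,[450,-80,0])
k=4;x0,y0=185,105
im=cv2.resize(w['image'][105:220,185:325],None,fx=5.5,fy=5.5,interpolation=cv2.INTER_CUBIC)
for R_,c in ((rect(p,68,87,13),(0,0,255)),(rect(p,30,7,35),(255,0,0))):
    cv2.polylines(im,[((proj(w,R_,w['st'])-[185,105]+.5)*5.5).astype(int)],True,c,1)
cv2.imwrite('pics/lidfit.png',im)
E
```

```text
[438.8 -83.9] -2.112826614188987 [-0.6 -0.2  0.3 -0.5  0.   0.8  0.3  0.1]
[440.4 -83.4] -3.415095835496975 [-1.3  0.6  1.3  0.6  0.8 -0.6 -0.8 -0.6]
```

View pics/lidfit.png

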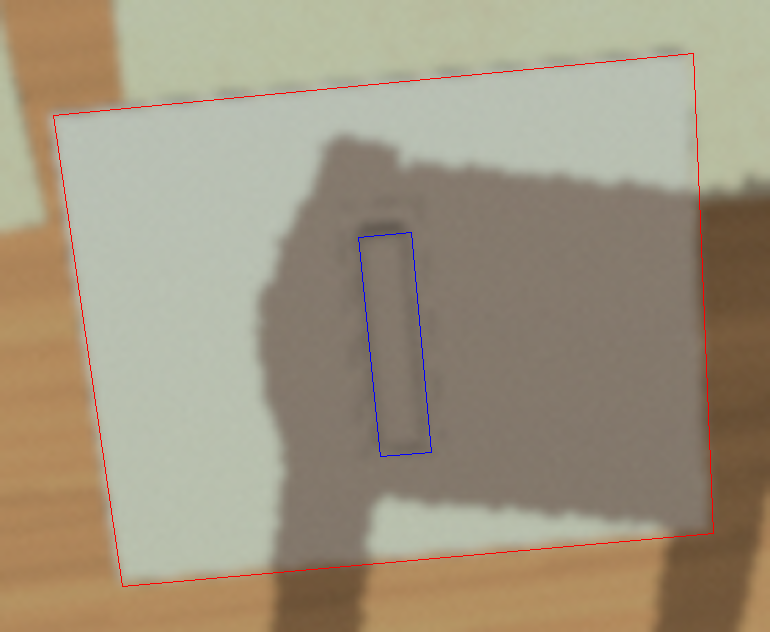

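Run:
```python
from h import *
plan([(613,206,372,None)],-.3,vmax=48)
```

```text
now [450.9 -79.6 309.5] yaw -7.5 t 56.1 w 55.7 F [ 0.4 -0.4  0.1]
end [613.4 205.7 372.5] -7.5 7
[[0.018, -0.043, -0.009, np.float64(0.0), -0.3], [0.018, -0.044, -0.009, np.float64(0.0), -0.3], [0.018, -0.043, -0.009, np.float64(0.0), -0.3], [0.017, -0.044, -0.009, np.float64(0.0), -0.3], [0.018, -0.043, -0.009, np.float64(0.0), -0.3], [0.017, -0.044, -0.009, np.float64(0.0), -0.3], [0.018, -0.043, -0.009, np.float64(0.0), -0.3]]
```

Call:
send_rows([
  [0.018,-0.043,-0.009,0,-0.3],
  [0.018,-0.044,-0.009,0,-0.3],
  [0.018,-0.043,-0.009,0,-0.3],
  [0.017,-0.044,-0.009,0,-0.3],
  [0.018,-0.043,-0.009,0,-0.3],
  [0.017,-0.044,-0.009,0,-0.3],
  [0.018,-0.043,-0.009,0,-0.3],
  [0,0,0,0,-0.3],
  [0,0,0,0,-0.3],
  [0,0,0,0,-0.3],
])

```text
t: 57.1
tool_pos: [613.0, 205.2, 372.6]
eef_rot: [3.134, -0.205, -0.002]
ft_force: [0.2, 0.0, 0.3]
grip_width: 55.5
```

Run:
```python
from h import *
wsnap('w32'); crop('w32',180,90,335,215,5,'w32c')
```

```text
[613.  205.2 372.6] -7.49
```

View pics/w32c.png

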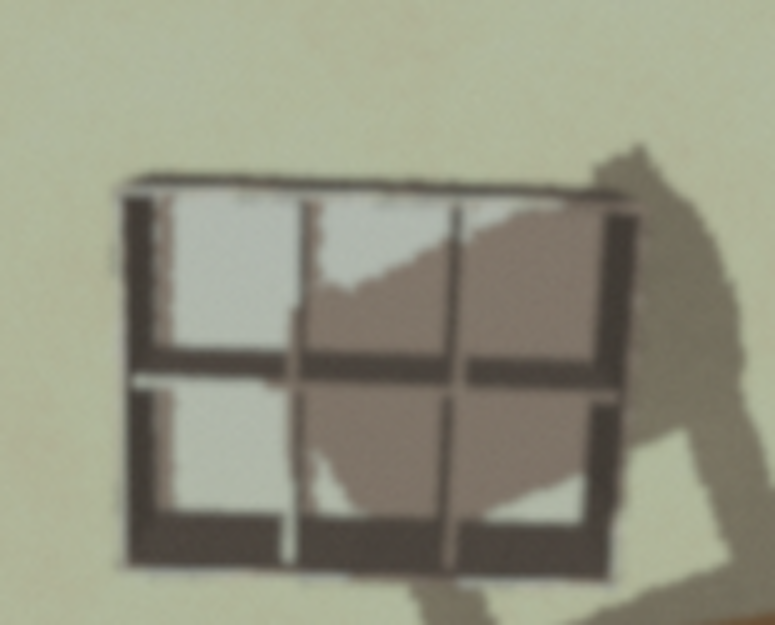

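```bash
cat > tubfit.py <<'E'
from lid import *
w=load('w32'); o=np.array([180,90])
px=np.array([(118,187),(645,203),(613,580),(117,568)])/5-.4+o
p=fit(w,px,75,62,81,[601,202,-.15])
im=cv2.resize(w['image'][90:215,180:335],None,fx=5,fy=5,interpolation=cv2.INTER_CUBIC)
for r,c in ((rect(p,62,81,75),(0,0,255)),(rect(p,59,78,75),(0,0,255)),(rect(p,59,78,3),(255,0,0)),(rect(p,62,81,0),(0,255,0))):
    cv2.polylines(im,[((proj(w,r,w['st'])-o+.4)*5).astype(int)],True,c,1)
cv2.imwrite('pics/tf2.png',im)
E
python3 tubfit.py
```

```text
[596.3 204.6] -9.441229888387456 [-1.6 -1.4  0.9 -0.9  0.9  1.8 -0.2  1. ]
```

View pics/tf2.png

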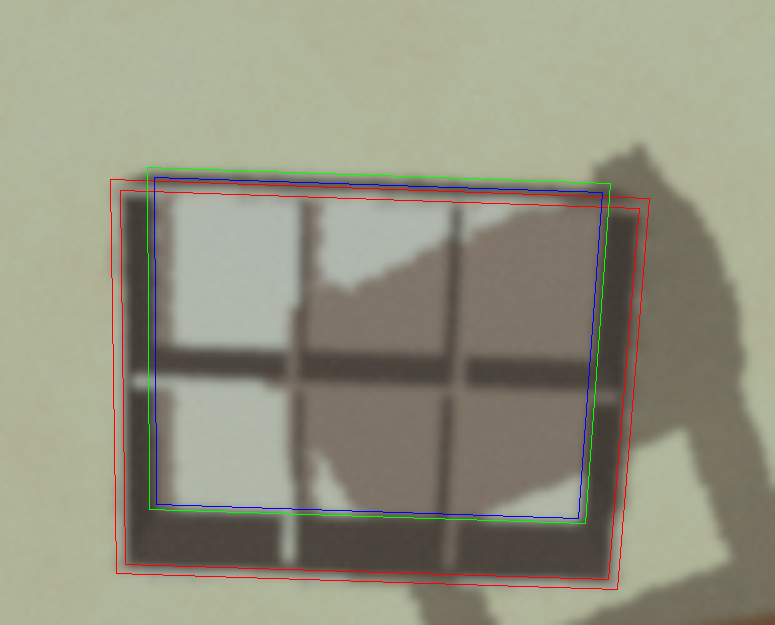

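```bash
cat >> tubfit.py <<'E'
for z in (60,65,70,75): print(z,end=' '); fit(w,px,z,62,81,[601,202,-.15])
for a in (60,61): print(a,end=' '); fit(w,px,75,a,a+19,[601,202,-.15])
l=load('w31'); lp=np.array([(302,195),(481,178),(487,311),(320,327)])/1.55
for z in (0,5,10,13,16): print(z,end=' '); fit(l,lp,z,68,87,[440,-80,0])
t=load('top1')
E
python3 tubfit.py
```

```text
[596.3 204.6] -9.441229888387456 [-1.6 -1.4  0.9 -0.9  0.9  1.8 -0.2  1. ]
60 [593.7 204.9] -9.440321521146474 [ 0.2 -0.3 -0.9  0.1 -0.6  0.4  1.4 -0.3]
65 [594.6 204.8] -9.440613890234586 [-0.4 -0.6 -0.3 -0.2 -0.2  0.8  0.9  0.1]
70 [595.4 204.7] -9.440916680281422 [-1.  -1.   0.3 -0.6  0.3  1.3  0.3  0.6]
75 [596.3 204.6] -9.441229888387456 [-1.6 -1.4  0.9 -0.9  0.9  1.8 -0.2  1. ]
60 [596.7 204.6] -9.439174653788669 [-0.2 -0.3 -0.5  0.1 -0.3  0.4  1.  -0.3]
61 [596.5 204.6] -9.440213368934016 [-0.9 -0.8  0.2 -0.4  0.3  1.1  0.4  0.4]
0 [436.8 -83.7] -2.1131016361402946 [ 1.2  0.6 -1.2  0.6 -1.5 -0.4  1.6 -1.4]
5 [437.6 -83.8] -2.1130057970824425 [ 0.5  0.3 -0.7  0.2 -0.9  0.   1.1 -0.8]
10 [438.4 -83.9] -2.112897638929012 [-0.2 -0.  -0.1 -0.3 -0.3  0.5  0.6 -0.2]
13 [438.8 -83.9] -2.1128260169816175 [-0.6 -0.2  0.3 -0.5  0.   0.8  0.3  0.1]
16 [439.3 -83.9] -2.112750693743211 [-1.  -0.4  0.7 -0.8  0.4  1.1 -0.   0.5]
```

Run:
```python
from h import *
crop('w27',190,0,345,150,5,'w27c')
crop('w17',205,105,330,220,6,'w17c')
```

```text
(no output)
```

View pics/w27c.png

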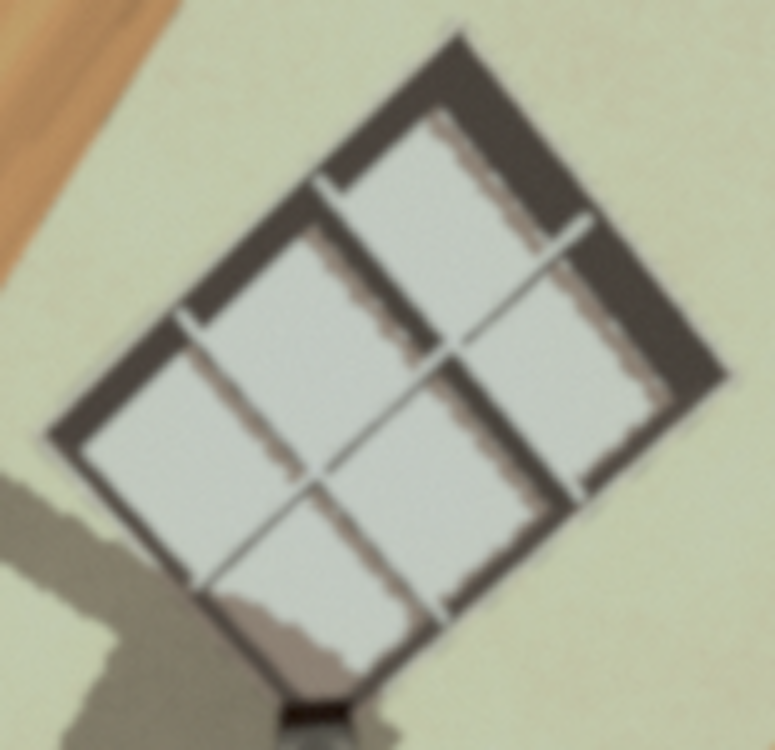

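View pics/w17c.png

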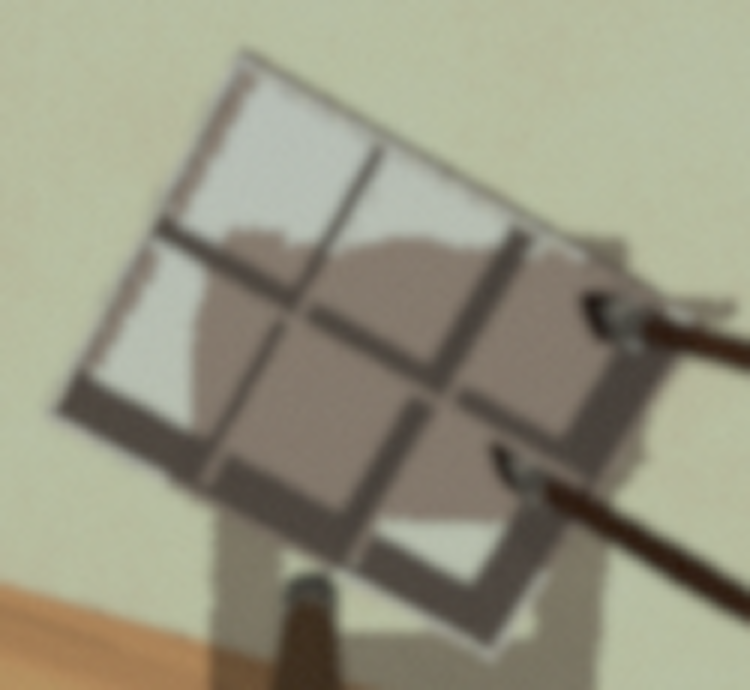

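Run:
```python
from h import *
for f,o,k,l,r in (('w27',(190,0),5,(450,345),(315,475)),('w17',(205,105),6,(297,310),(445,393)),('w32',(180,90),5,(291,380),(458,388)),('w16',(200,130),6,(328,262),(525,375))):
    w=load(f); A=[atz(w,(o[0]+p[0]/k-.4,o[1]+p[1]/k-.4),64,w['st'])[:2] for p in (l,r)]
    d=A[0]-A[1]; print(f,round(yaw(w['st'])),np.round(A,1).tolist(),'c',np.round((A[0]+A[1])/2,1),'len',round(np.linalg.norm(d),1),'yaw',round(np.degrees(np.arctan2(-d[0],d[1])),1))
```

```text
w27 129 [[599.2, 229.2], [591.4, 177.1]] c [595.3 203.2] len 52.8 yaw -8.5
w17 20 [[603.2, 231.1], [594.6, 179.3]] c [598.9 205.2] len 52.5 yaw -9.5
w32 -7 [[601.4, 230.4], [591.9, 178.1]] c [596.6 204.2] len 53.1 yaw -10.3
w16 20 [[602.5, 230.7], [593.1, 179.1]] c [597.8 204.9] len 52.5 yaw -10.3
```

Run:
```python
from h import *
plan([(439.7,-84,200,None),(None,None,None,-2.2)],-.3,vmax=48)
```

```text
now [612.8 204.9 373.1] yaw -7.5 t 57.15 w 55.4 F [-0.6 -0.6 -0.7]
end [439.5 -83.9 200.1] -2.2 9
[[-0.017, 0.039, 0.022, np.float64(0.0), -0.3], [-0.017, 0.039, 0.022, np.float64(0.0), -0.3], [-0.017, 0.039, 0.022, np.float64(0.0), -0.3], [-0.017, 0.038, 0.021, np.float64(0.0), -0.3], [-0.016, 0.039, 0.022, np.float64(0.0), -0.3], [-0.017, 0.038, 0.021, np.float64(0.0), -0.3], [-0.016, 0.039, 0.022, np.float64(0.0), -0.3], [-0.017, 0.038, 0.021, np.float64(0.0), -0.3], [0.0, 0.0, 0.0, np.float64(-5.3), -0.3]]
```

Call:
send_rows([
  [-0.017,0.039,0.022,0,-0.3],
  [-0.017,0.039,0.022,0,-0.3],
  [-0.017,0.039,0.022,0,-0.3],
  [-0.017,0.038,0.021,0,-0.3],
  [-0.016,0.039,0.022,0,-0.3],
  [-0.017,0.038,0.021,0,-0.3],
  [-0.016,0.039,0.022,0,-0.3],
  [-0.017,0.038,0.021,0,-0.3],
  [0,0,0,-5.3,-0.3],
  [0,0,0,0,-0.3],
])

```text
t: 58.15
tool_pos: [438.7, -84.7, 200.3]
eef_rot: [3.141, -0.062, 0.001]
ft_force: [0.0, 0.1, 0.3]
grip_width: 55.4
```

Call:
send_rows([
  [0,0,0.04,0,-0.3],
  [0,0,0.035,0,-0.3],
  [0,0,0,0,-0.3],
  [0,0,0,0,-0.3],
  [0,0,0,0,-0.3],
])

```text
t: 58.65
tool_pos: [440.7, -83.4, 127.7]
eef_rot: [3.14, -0.061, 0.004]
ft_force: [0.3, 0.3, 0.3]
grip_width: 55.4
```

Run:
```python
from lid import *
w=wsnap('w33'); 
for p in ([439.7,-84,np.radians(-2.1)],): print((proj(w,rect(p,30,7,35),w['st'])*1.55).round(),(proj(w,rect(p,68,87,13),w['st'])*1.55).round())
```

```text
[440.7 -83.4 127.7] -2.22
[[378. 252.]
 [403. 252.]
 [403. 354.]
 [379. 354.]] [[239. 180.]
 [542. 179.]
 [524. 394.]
 [259. 395.]]
```

View pics/w33b.png

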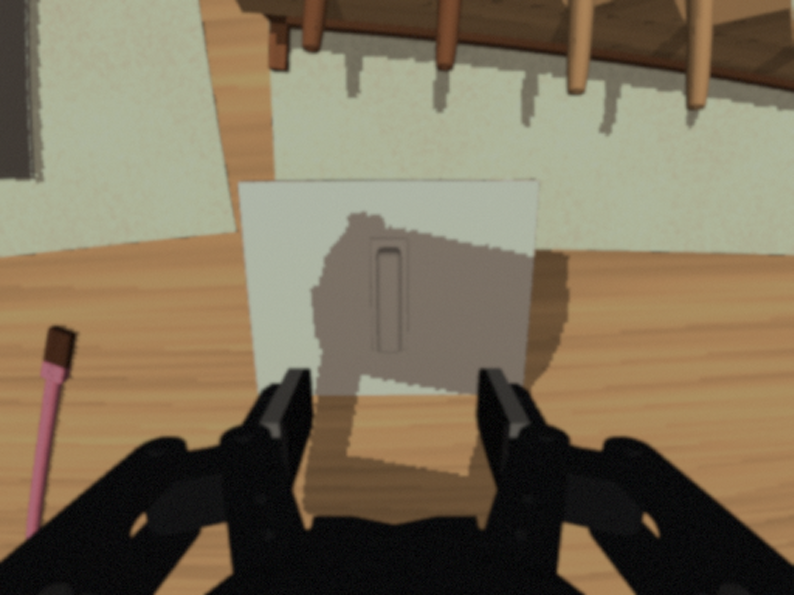

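Call:
send_rows([
  [-0.001,0,0.035,0,-0.3],
  [0,0,0.035,0,-0.3],
  [0,0,0.02,0,-0.3],
  [0,0,0.01,0,-0.3],
  [0,0,0,0,-0.3],
  [0,0,0,0,1],
  [0,0,0,0,1],
  [0,0,0,0,1],
  [0,0,0,0,1],
  [0,0,0,0,1],
])

```text
t: 59.7
tool_pos: [438.9, -83.4, 25.6]
eef_rot: [3.141, -0.06, 0.001]
ft_force: [-0.2, -0.7, 0.1]
grip_width: 0.2
```

Run:
```python
from h import *
st=arm.get_state(); print(st['tool_pos'],st['grip_width'],st['ft_force'],yaw(st))
```

```text
[438.89219196 -83.422157    25.59384737] 0.21645166445682573 [-0.20987241 -0.73687697  0.10719365] -2.196871184402967
```

Run:
```python
from h import *
wsnap('w34'); snap('side','s34'); crop('s34',180,100,360,240,4.2,'s34b')
```

```text
[438.9 -83.4  25.6] -2.2
```

View pics/w34b.png

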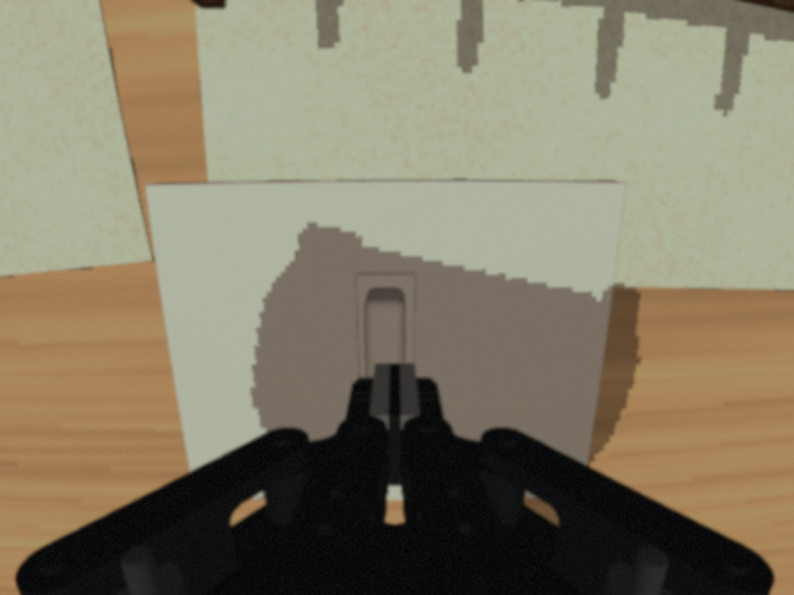

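View pics/s34b.png

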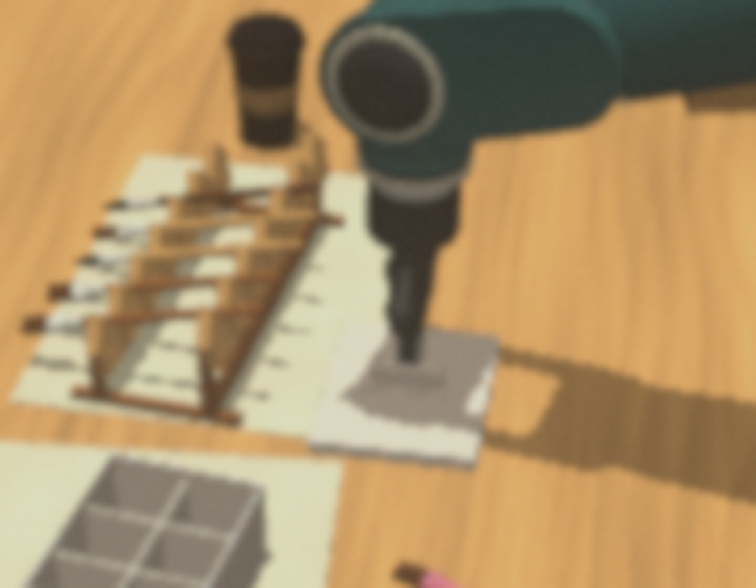

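Run:
```python
from lid import *
s=load('s34'); q=lambda P:((proj(s,P)-[180,100])*4.2).round().tolist()
print('bar top35',q(rect([439.7,-83.5,np.radians(-2.1)],30,7,35))); print('bar base13',q(rect([439.7,-83.5,np.radians(-2.1)],30,7,13)))
print('plate',q(rect([439.7,-83.5,np.radians(-2.1)],68,87,13)))
print('tip',q([[439,-83,14.6],[439,-83,25.6]]))
crop('s34',240,160,310,220,11,'s34c')
```

```text
bar top35 [[367.0, 362.0], [370.0, 353.0], [441.0, 360.0], [439.0, 370.0]]
bar base13 [[367.0, 384.0], [369.0, 374.0], [440.0, 381.0], [438.0, 391.0]]
plate [[304.0, 437.0], [342.0, 316.0], [496.0, 332.0], [471.0, 455.0]]
tip [[404.0, 381.0], [405.0, 371.0]]
```

View pics/s34c.png

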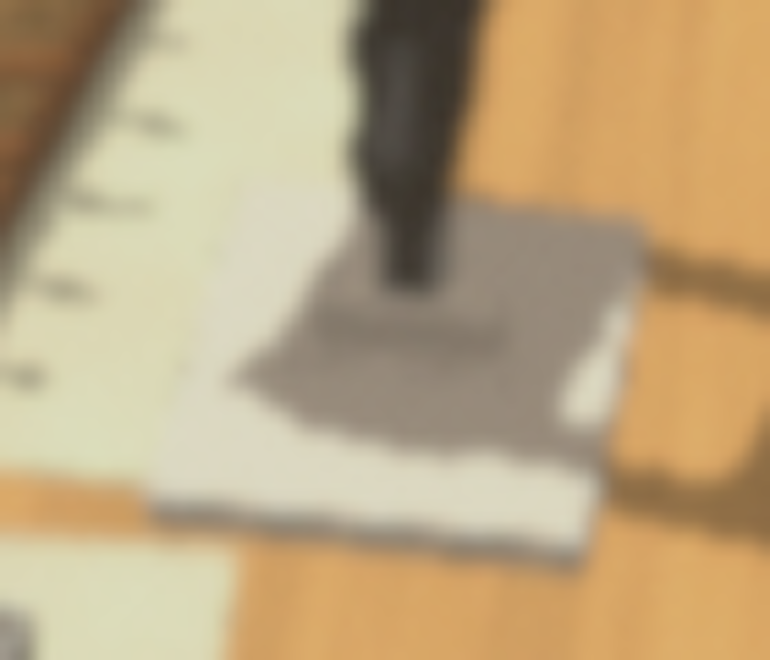

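Call:
send_rows([
  [0,-0.002,-0.01,0,0.3],
  [0,0,-0.01,0,0.3],
  [0,0,0,0,0.3],
  [0,0,0.01,0,0.3],
  [0,0,0.008,0,0.3],
  [0,0,0,0,0.3],
])

```text
t: 60.4
tool_pos: [437.8, -81.2, 25.3]
eef_rot: [-3.14, 0.06, 0.004]
ft_force: [0.3, -0.1, -0.2]
grip_width: 29.9
```

Run:
```python
from h import *
wsnap('w35'); snap('side','s35'); crop('s35',240,150,310,220,9,'s35c'); st=arm.get_state();print(st['ft_force'],st['grip_width'])
```

```text
[437.8 -81.2  25.3] -2.2
[-0.50980997  0.07582669 -0.32840688] 29.847203618004254
```

View pics/w35b.png

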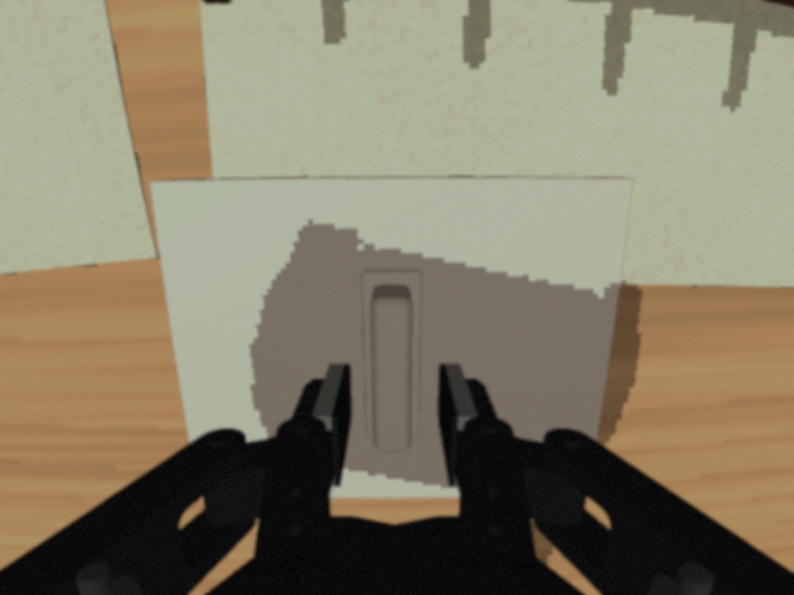

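View pics/s35c.png

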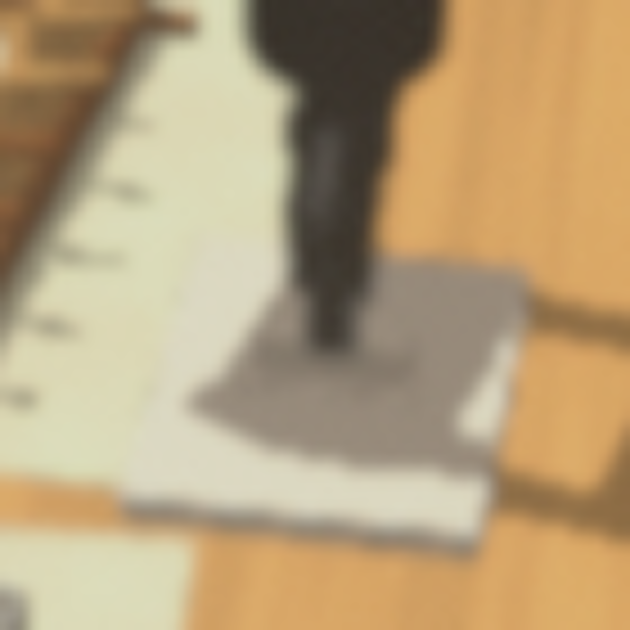

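Run:
```python
from h import *
w=load('w35'); st=w['st']
for z in (15,20,25,30,35):
    a=atz(w,(391/1.55,285/1.55),z,st);b=atz(w,(391/1.55,450/1.55),z,st); l=atz(w,(371/1.55,360/1.55),z,st);r=atz(w,(412/1.55,360/1.55),z,st)
    print(z,np.round(a-b,1)[0],'xc',np.round((a+b)/2,1)[:2],'wid',np.round(l-r,1)[1])
for z in (13,): print([np.round(atz(w,(u/1.55,v/1.55),z,st),1) for u,v in ((152,181),(630,178),(362,270),(420,270))])
# fingertips in tool frame for row 365
for u,v in ((333,366),(348,366),(441,366)):
    o,d=ray(w,(u/1.55,v/1.55),st); 
    Rt=R.from_rotvec(st['eef_rot']).as_matrix(); oo=Rt.T@(o-st['tool_pos']); dd=Rt.T@d
    print([np.round(oo+dd*(x-oo[0])/dd[0],1).tolist() for x in (11,5,0,-5)])
```

```text
15 70.5 xc [433.5 -82.2] wid 15.8
20 68.3 xc [435.9 -82.3] wid 15.4
25 66.2 xc [438.3 -82.4] wid 14.9
30 64.0 xc [440.6 -82.6] wid 14.4
35 61.8 xc [443.  -82.7] wid 13.9
[array([5.1e+02, 1.0e-01, 1.3e+01]), array([ 504.4, -170.1,   13. ]), array([474.4, -73.1,  13. ]), array([473.6, -94.5,  13. ])]
[[11.0, -17.4, -17.1], [5.0, -19.3, -3.8], [0.0, -20.9, 7.2], [-5.0, -22.5, 18.2]]
[[11.0, -12.5, -17.0], [5.0, -14.0, -3.8], [0.0, -15.2, 7.2], [-5.0, -16.4, 18.3]]
[[11.0, 17.6, -17.1], [5.0, 19.0, -3.8], [0.0, 20.3, 7.2], [-5.0, 21.5, 18.2]]
```

Call:
send_rows([
  [0.001,0.001,0.004,0,0.3],
  [0,0,0,0,0.3],
  [0,0,0,0,0.3],
])

```text
t: 60.8
tool_pos: [439.8, -82.5, 23.3]
eef_rot: [-3.141, 0.06, 0.0]
ft_force: [0.0, -0.0, -0.6]
grip_width: 29.9
```

Call:
send_rows([
  [0,0,0.004,0,0.3],
  [0,0,0,0,0.3],
])

```text
t: 61.0
tool_pos: [439.6, -82.4, 18.8]
eef_rot: [-3.141, 0.06, 0.001]
ft_force: [-0.2, -0.2, 0.3]
grip_width: 29.7
```

Call:
send_rows([
  [0,0,0,0,0.7],
  [0,0,0,0,0.7],
  [0,0,0,0,0.7],
  [0,0,0,0,0.7],
])

```text
t: 61.4
tool_pos: [439.8, -82.4, 19.3]
eef_rot: [3.141, -0.06, 0.0]
ft_force: [0.2, -0.3, -0.8]
grip_width: 13.4
```

Call:
send_rows([
  [0,0,0,0,1],
  [0,0,0,0,1],
  [0,0,0,0,1],
])

```text
t: 61.7
tool_pos: [439.9, -82.4, 19.4]
eef_rot: [3.141, -0.06, 0.0]
ft_force: [-0.8, -0.4, 3.9]
grip_width: 11.4
```

Run:
```python
from h import *
wsnap('w36'); crop('w36',200,150,320,330,4,'w36c')
```

```text
[439.9 -82.4  19.4] -2.19
```

View pics/w36c.png

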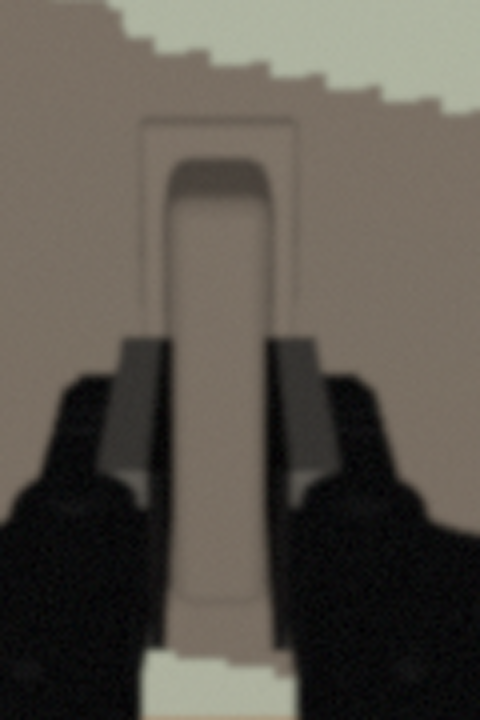

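Call:
send_rows([
  [0,0,0,0,0.4],
  [0,0,0,0,0.4],
  [0,0,0.004,0,0.4],
  [0,0,0,0,0.4],
])

```text
t: 62.15
tool_pos: [439.5, -82.3, 14.6]
eef_rot: [-3.141, 0.06, 0.001]
ft_force: [1.2, 0.7, -0.1]
grip_width: 25.7
```

Call:
send_rows([
  [0,0,0.004,0,0.4],
  [0,0,0,0,0.4],
])

```text
t: 62.35
tool_pos: [439.5, -82.3, 10.6]
eef_rot: [-3.141, 0.06, 0.001]
ft_force: [-0.2, -0.4, 0.1]
grip_width: 25.5
```

Call:
send_rows([
  [0,0,0,0,1],
  [0,0,0,0,1],
  [0,0,0,0,1],
  [0,0,0,0,1],
])

```text
t: 62.75
tool_pos: [439.8, -82.4, 11.3]
eef_rot: [-3.141, 0.06, -0.0]
ft_force: [-0.1, 0.1, -0.2]
grip_width: 12.4
```

Run:
```python
from h import *
st=arm.get_state();print(st['ft_force'],st['grip_width'],st['tool_pos'],yaw(st))
```

```text
[-0.06490272  0.12610062 -0.24081123] 12.400956032671282 [439.80670405 -82.42817644  11.28441773] -2.1964699319526124
```

Call:
send_rows([
  [0,0,-0.01,0,1],
  [0,0,-0.03,0,1],
  [0,0,-0.04,0,1],
  [0,0,-0.04,0,1],
  [0,0,-0.04,0,1],
  [0,0,0,0,1],
  [0,0,0,0,1],
])

```text
t: 63.45
tool_pos: [440.0, -82.5, 172.4]
eef_rot: [3.141, -0.06, 0.003]
ft_force: [-0.3, 0.4, -1.8]
grip_width: 12.3
```

Run:
```python
from lid import *
w=wsnap('w37'); st=w['st'];print(st['ft_force'],st['grip_width'])
snap('side','s37'); crop('s37',150,80,350,240,3.9,'s37b')
```

```text
[440.  -82.5 172.4] -2.19
[-0.29142262  0.37708672 -1.83485198] 12.349574510328987
```

View pics/w37b.png

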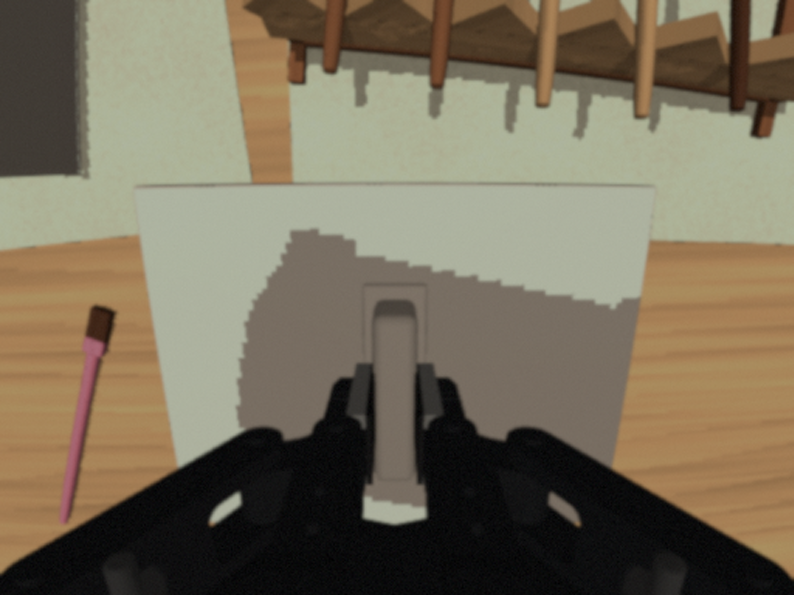

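View pics/s37b.png

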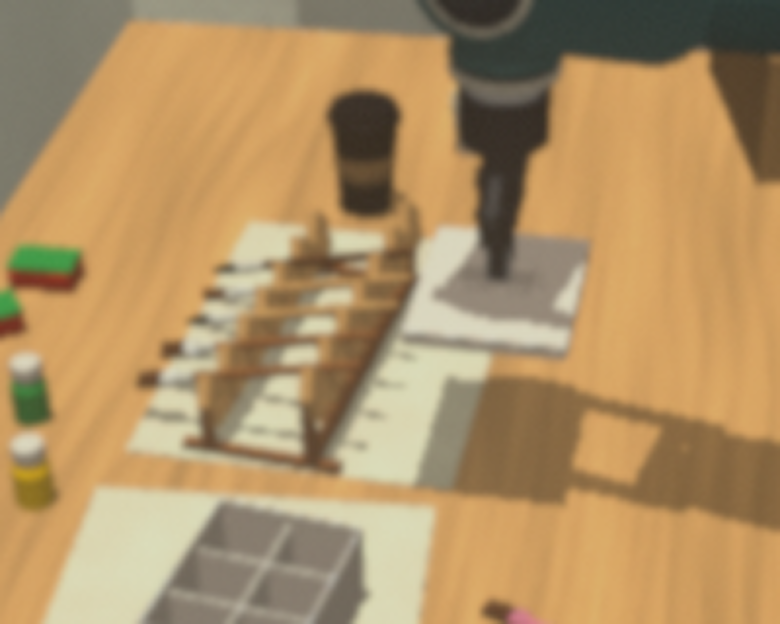

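Run:
```python
from lid import *
w=load('w37'); st=w['st']; Rt=R.from_rotvec(st['eef_rot']).as_matrix()
for u,v in ((137,186),(395,185),(655,186),(394,299)):
    z=st['tool_pos'][2]+(1.7 if v<290 else 23.7); print(np.round(Rt.T@(atz(w,(u/1.55,v/1.55),z,st)-st['tool_pos']),1))
plan([(597.2,204.3,200,None),(None,None,None,-9.5)],1,vmax=40)
```

```text
[ 67.8 -82.1  -1.6]
[67.2  2.7 -1.6]
[67.8 88.3 -1.5]
[ 35.4   2.4 -23.6]
now [439.4 -82.3 170.4] yaw -2.2 t 63.55 w 12.0 F [-0.3  0.3 -1.1]
end [597.4 203.8 200.4] -9.5 10
[[0.016, -0.032, -0.003, np.float64(0.0), 1], [0.016, -0.033, -0.003, np.float64(0.0), 1], [0.016, -0.032, -0.003, np.float64(0.0), 1], [0.016, -0.033, -0.003, np.float64(0.0), 1], [0.017, -0.032, -0.004, np.float64(0.0), 1], [0.016, -0.033, -0.003, np.float64(0.0), 1], [0.017, -0.032, -0.004, np.float64(0.0), 1], [0.016, -0.033, -0.003, np.float64(0.0), 1], [0.017, -0.032, -0.004, np.float64(0.0), 1], [0.0, 0.0, 0.0, np.float64(7.3), 1]]
```

Run:
```python
from h import *
a=[]
for f,(x,y) in (('w15',(245,180)),('w22',(285,100)),('w26',(270,80)),('w10',(305,200))):
    im=cv2.imread(f'pics/{f}.png')[y-40:y+40,x-40:x+40]; im=cv2.resize(im,None,fx=5,fy=5,interpolation=cv2.INTER_CUBIC); cv2.putText(im,f,(5,20),0,.6,(0,0,255)); a.append(im)
cv2.imwrite('pics/x.png',np.vstack([np.hstack(a[:2]),np.hstack(a[2:])])[:800])
```

```text
(no output)
```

View pics/x.png

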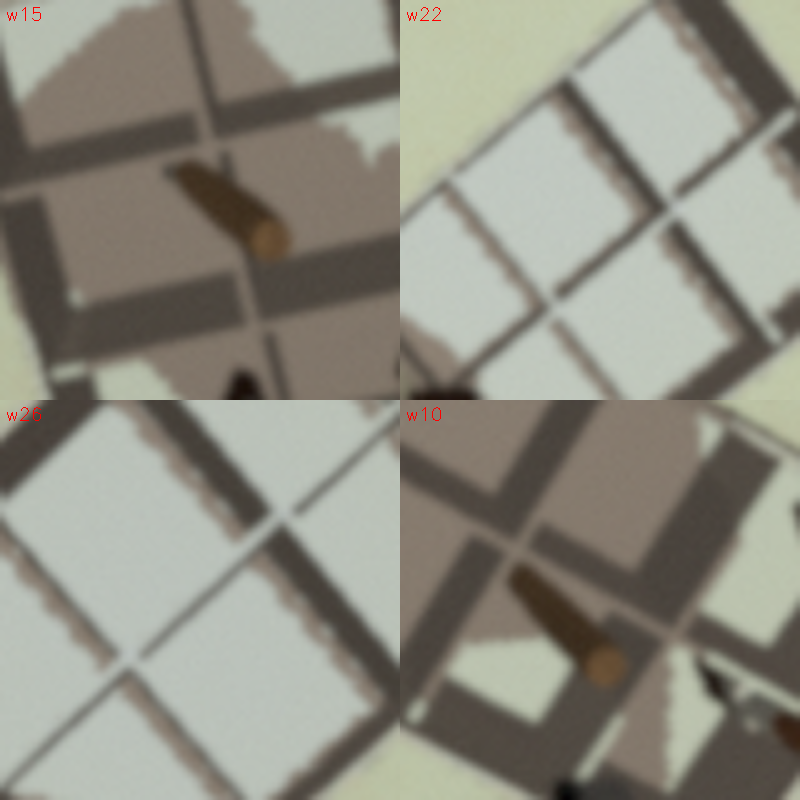

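```bash
cat > mc.py <<'E'
from h import *
from scipy.optimize import least_squares
obs=[]
for f,o,k,l,r in (('w27',(190,0),5,(450,345),(315,475)),('w17',(205,105),6,(297,310),(445,393)),('w32',(180,90),5,(291,380),(458,388)),('w16',(200,130),6,(328,262),(525,375)),
 ('w15',(205,140),5,(208,143),(254,323)),('w22',(245,60),5,(268,203),(148,302)),('w26',(230,40),5,(280,120),(127,260)),('w10',(265,160),5,(117,148),(283,228))):
    w=load(f); A=[np.array([o[0]+p[0]/k-.4,o[1]+p[1]/k-.4]) for p in (l,r)]; obs.append((f,w,A))
    P=[atz(w,a,64,w['st'])[:2] for a in A]; d=P[0]-P[1]
    print(f,round(yaw(w['st'])),'c',np.round((P[0]+P[1])/2,1),'len',round(np.linalg.norm(d),1),'yaw',round(np.degrees(np.arctan2(-d[0],d[1])),1))
def res(p,full=False):
    r=[]
    for f,w,A in obs:
        s=dict(w); M=np.array(w['mount']).copy(); M[:3,:3]=M[:3,:3]@R.from_rotvec([p[3],p[4],p[5]]).as_matrix(); M[:3,3]+=[p[6],p[7],0]; s['mount']=M
        c,sn=np.cos(p[2]),np.sin(p[2]); X=[(p[0]-sn*y,p[1]+c*y,64) for y in (26.5,-26.5)]
        r.append(proj(s,X,w['st'])-np.array(A))
    return np.array(r)
reg=np.array([.005,.005,.005,2,2])
r=least_squares(lambda p:np.r_[res(p).ravel()/.7,p[3:]/reg],[597,204,-.16,0,0,0,0,0])
print(np.round(r.x,3),np.degrees(r.x[2]),np.round(res(r.x).reshape(len(obs),-1),1).tolist()); C=np.linalg.inv(r.jac.T@r.jac); print(np.sqrt(np.diag(C))[:3])
np.save('calib.npy',r.x)
E
python3 mc.py
```

```text
w27 129 c [595.3 203.2] len 52.8 yaw -8.5
w17 20 c [598.9 205.2] len 52.5 yaw -9.5
w32 -7 c [596.6 204.2] len 53.1 yaw -10.3
w16 20 c [597.8 204.9] len 52.5 yaw -10.3
w15 67 c [595.3 206.2] len 52.5 yaw -9.2
w22 131 c [590.7 203.6] len 52.8 yaw -10.1
w26 128 c [595.5 202.7] len 52.1 yaw -10.2
w10 20 c [597.2 203.8] len 53.9 yaw -6.2
[ 5.96262e+02  2.02958e+02 -1.62000e-01 -5.00000e-03  3.00000e-03
  1.00000e-03  6.74000e-01 -2.15000e-01] -9.294616100267223 [[-0.3, -0.5, -0.8, -0.7], [-0.4, 0.6, -0.2, 0.6], [-0.0, -0.7, -0.1, -1.3], [-0.2, 0.7, 0.3, 0.2], [0.7, 0.7, 0.7, 0.9], [1.1, 1.1, 1.3, 1.4], [-0.3, -1.4, -0.4, -0.3], [0.2, -1.0, -1.4, 0.3]]
[0.32812941 0.43094568 0.01051117]
```

Call:
send_rows([
  [0.016,-0.032,-0.003,0,1],
  [0.016,-0.033,-0.003,0,1],
  [0.016,-0.032,-0.003,0,1],
  [0.016,-0.033,-0.003,0,1],
  [0.017,-0.032,-0.004,0,1],
  [0.016,-0.033,-0.003,0,1],
  [0.017,-0.032,-0.004,0,1],
  [0.016,-0.033,-0.003,0,1],
  [0.017,-0.032,-0.004,0,1],
  [0,0,0,7.3,1],
])

```text
t: 64.55
tool_pos: [598.6, 206.7, 199.3]
eef_rot: [3.131, -0.257, -0.004]
ft_force: [-0.0, -0.8, -0.6]
grip_width: 12.0
```

Call:
send_rows([
  [0,0,0.03,0,1],
  [0,0,0.03,0,1],
  [0,0,0.02,0,1],
  [0,0,0.02,0,1],
  [0,0,0,0,1],
  [0,0,0,0,1],
  [0,0,0,0,1],
])

```text
t: 65.25
tool_pos: [598.2, 203.8, 102.3]
eef_rot: [-3.13, 0.26, -0.001]
ft_force: [-0.4, 0.1, -0.3]
grip_width: 12.4
```

Run:
```python
from h import *
wsnap('w38'); snap('side','s38'); snap('top','t38'); crop('s38',170,150,290,270,6,'s38b'); crop('t38',140,120,270,220,6,'t38b'); st=arm.get_state(); print(st['tool_pos'],yaw(st),st['grip_width'],st['ft_force'])
```

```text
[598.2 203.8 102.3] -9.49
[598.2191901  203.84618277 102.31138344] -9.493543600749693 12.163959593043469 [-0.10855622  0.22153478  0.06506717]
```

View pics/s38b.png

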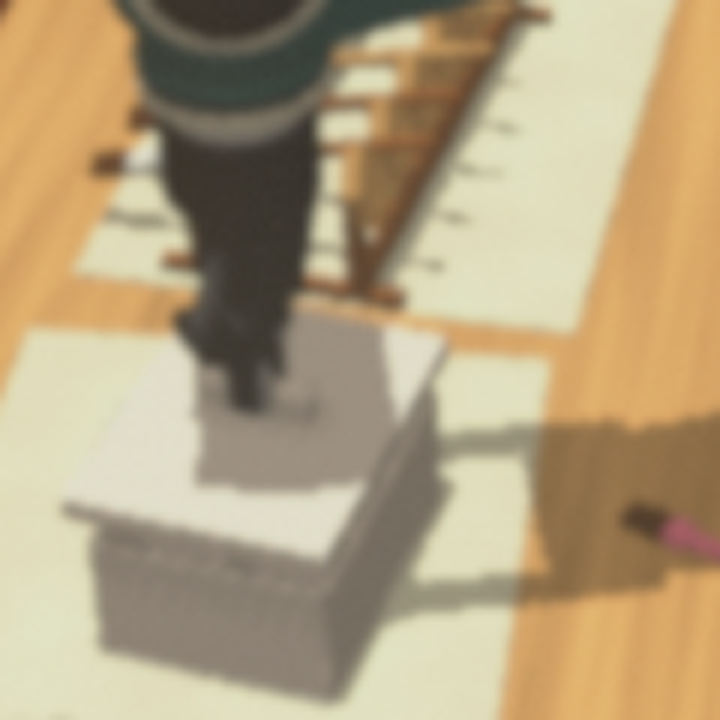

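View pics/t38b.png

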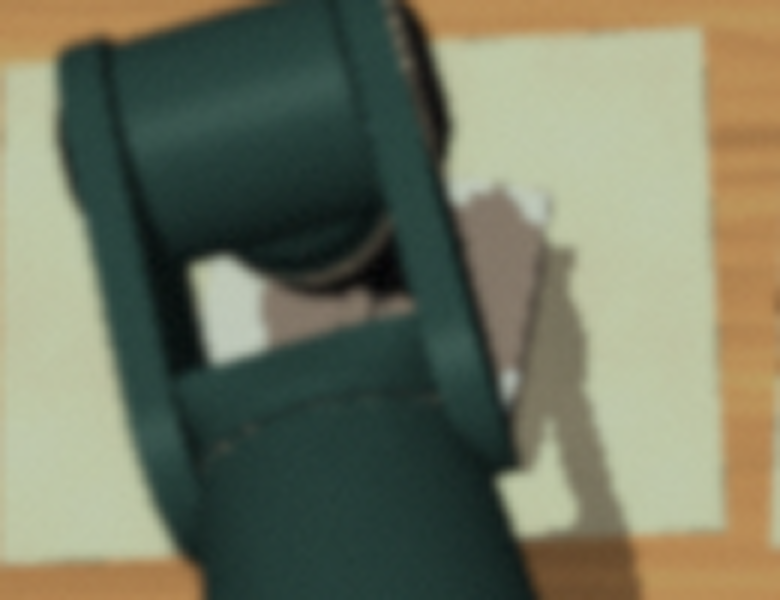

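View pics/w38b.png

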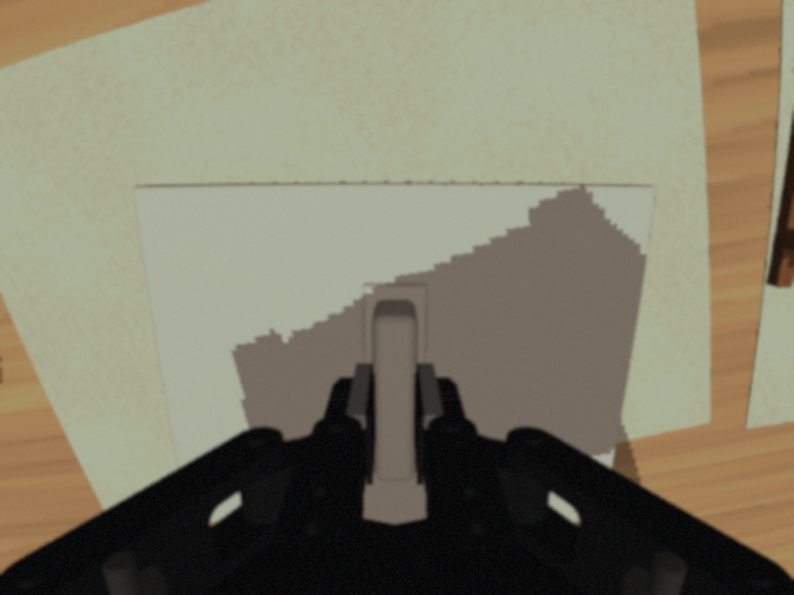

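Run:
```python
from lid import *
s=load('s38'); f=lambda c:np.array(c)/6-.4+[170,150]
from scipy.optimize import least_squares
def fit3(px,z,a,b,p0):
    idx=[0,3,2]
    r=least_squares(lambda p:(proj(s,rect(p,a,b,z))[idx]-px).ravel(),p0); print(np.round(r.x[:2],1),round(np.degrees(r.x[2]),1),np.round(r.fun,1)); return r.x
t=fit3(f([(103,648),(333,705),(447,487)]),0,62,81,[597,204,-.16])
l=fit3(f([(64,506),(326,562),(448,345)]),104,68,87,[597,204,-.16])
im=cv2.resize(s['image'][150:270,170:290],None,fx=6,fy=6,interpolation=cv2.INTER_CUBIC)
for p,a,b,z,c in ((t,62,81,0,(255,0,0)),(t,62,81,75,(255,0,0)),(l,68,87,104,(0,0,255)),(l,68,87,91,(0,0,255)),([598.2,203.8,np.radians(-9.5)],68,87,91,(0,255,0))):
    cv2.polylines(im,[((proj(s,rect(p,a,b,z))-[170,150]+.4)*6).astype(int)],True,c,1)
cv2.imwrite('pics/sf.png',im)
```

```text
[593.5 200.4] -9.7 [ 0.1 -0.3  0.3 -0.5 -0.4  1. ]
[594.9 207.5] -9.3 [-0.6 -0.1  0.3  0.4  0.2 -0.5]
```

View pics/sf.png

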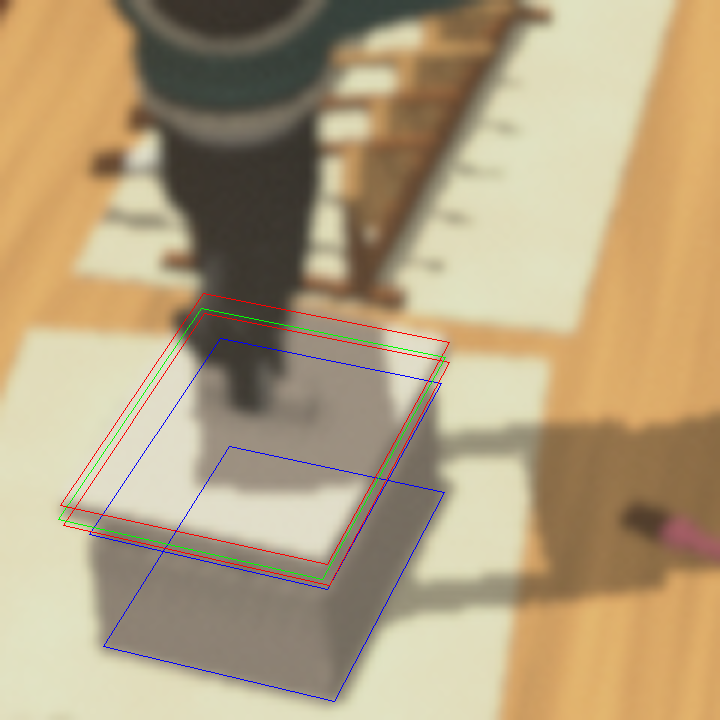

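Call:
send_rows([
  [-0.001,0.001,0.01,0,1],
  [0,0,0.003,0,1],
  [0,0,0.002,0,1],
  [0,0,0.002,0,1],
  [0,0,0,0,1],
])

```text
t: 65.9
tool_pos: [596.9, 202.9, 84.7]
eef_rot: [-3.131, 0.26, -0.001]
ft_force: [-1.3, -1.2, 5.5]
grip_width: 12.3
```

Call:
send_rows([
  [0,0,0.002,0,1],
  [0,0,0,0,1],
])

```text
t: 66.1
tool_pos: [596.9, 203.4, 82.3]
eef_rot: [-3.13, 0.26, -0.001]
ft_force: [2.4, 4.3, 0.5]
grip_width: 12.4
```

Call:
send_rows([
  [0,0,0.002,0,1],
  [0,0,0,0,1],
])

```text
t: 66.3
tool_pos: [596.8, 203.3, 80.1]
eef_rot: [-3.13, 0.26, -0.0]
ft_force: [2.7, 5.5, 1.5]
grip_width: 12.3
```

Call:
send_rows([
  [0.001,-0.001,0,0,1],
  [0,0,0.002,0,1],
  [0,0,0,0,1],
])

```text
t: 66.6
tool_pos: [597.5, 203.5, 77.5]
eef_rot: [3.13, -0.26, -0.002]
ft_force: [-3.1, 0.2, -1.5]
grip_width: 11.9
```

Call:
send_rows([
  [0,0,0.002,0,1],
  [0,0,0,0,1],
])

```text
t: 66.8
tool_pos: [597.5, 203.6, 76.4]
eef_rot: [3.13, -0.26, -0.002]
ft_force: [-7.6, -0.7, 4.2]
grip_width: 12.3
```

Call:
send_rows([
  [0,0,0.001,0,1],
  [0,0,0,0,1],
])

```text
t: 67.0
tool_pos: [597.5, 203.6, 76.3]
eef_rot: [3.131, -0.26, -0.001]
ft_force: [-12.3, -2.7, 14.0]
grip_width: 12.4
```

Run:
```python
from h import *
snap('side','s39'); crop('s39',170,150,290,270,6,'s39b'); st=arm.get_state(); print(st['tool_pos'],st['moment'],st['grip_width'],st['ft_force'])
```

```text
[597.49574739 203.61624784  76.33812022] [-0.31315651  2.12071737 -0.04283008] 12.399315634128818 [-12.61995226  -2.47991603  13.6209829 ]
```

View pics/s39b.png

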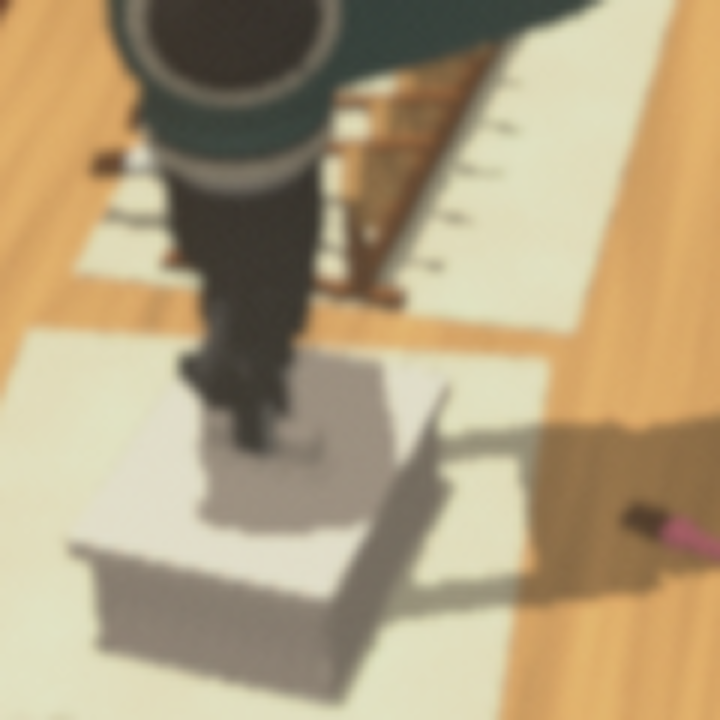

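Call:
send_rows([
  [-0.001,0,0,0,1],
  [0,0,0,0,1],
  [0,0,0.001,0,1],
  [0,0,0,0,1],
])

```text
t: 67.45
tool_pos: [597.4, 203.7, 76.3]
eef_rot: [3.131, -0.26, 0.003]
ft_force: [-7.9, -3.4, 17.6]
grip_width: 12.3
```

Call:
send_rows([
  [0,0,0,0,0.5],
  [0,0,0,0,0.4],
  [0,0,0,0,0.3],
  [0,0,-0.02,0,0.3],
  [0,0,-0.03,0,0.3],
  [0,0,-0.03,0,0.3],
  [0,0,-0.04,0,0.3],
  [0,0,-0.04,0,0.3],
  [0,0,0,0,0.3],
  [0,0,0,0,0.3],
])

```text
t: 68.45
tool_pos: [597.2, 203.9, 234.9]
eef_rot: [-3.13, 0.26, -0.002]
ft_force: [0.4, -1.0, -0.8]
grip_width: 29.9
```

Run:
```python
from h import *
wsnap('w40'); snap('side','s40'); crop('s40',170,150,290,270,6,'s40b')
```

```text
[597.2 203.9 234.9] -9.5
```

View pics/s40b.png

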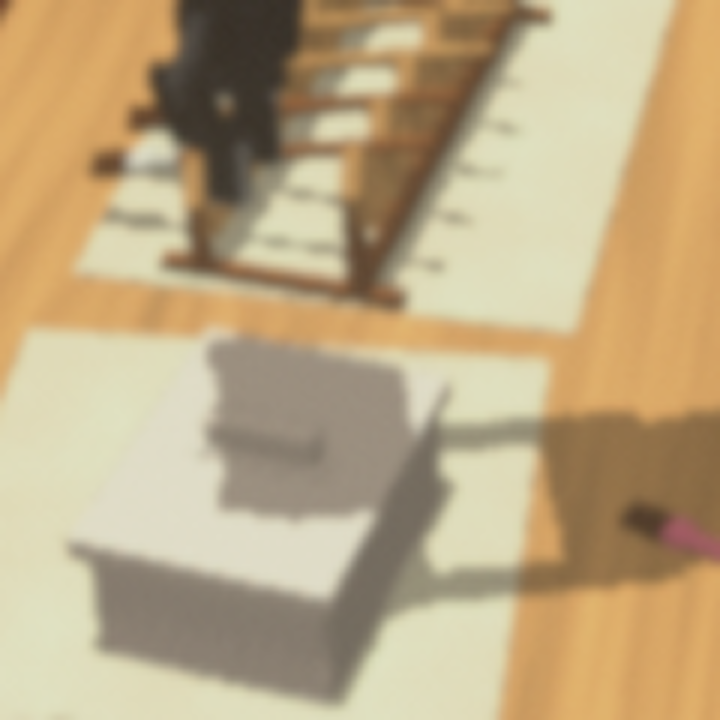

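View pics/w40b.png

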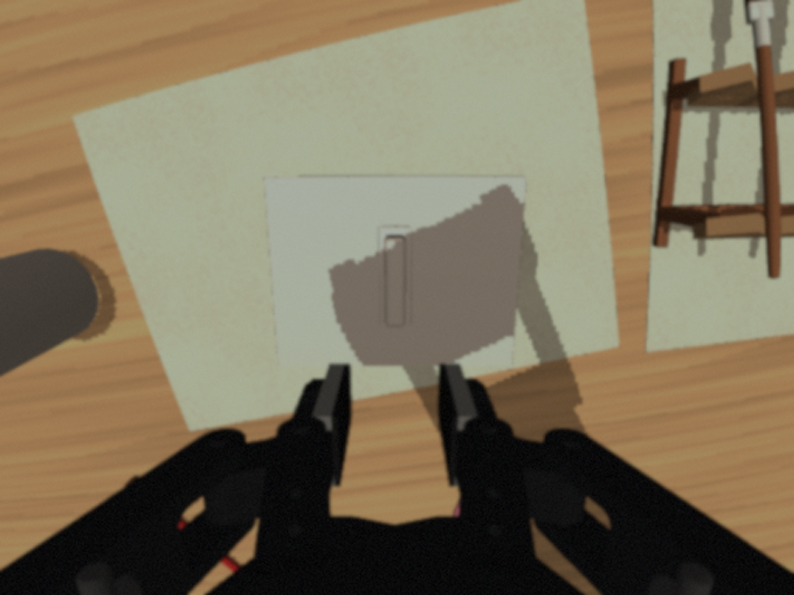

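Call:
send_rows([
  [0,0,0.03,0,1],
  [0,0,0.03,0,1],
  [0,0,0.03,0,1],
  [0,0,0.03,0,1],
  [0,0,0,0,1],
  [0,0,0,0,1],
])

```text
t: 69.15
tool_pos: [596.6, 203.8, 114.0]
eef_rot: [3.13, -0.26, -0.002]
ft_force: [0.0, -0.4, 0.2]
grip_width: -0.1
```

Call:
send_rows([
  [0,0,0.006,0,1],
  [0,0,0.005,0,1],
  [0,0,0.003,0,1],
  [0,0,0,0,1],
])

```text
t: 69.55
tool_pos: [596.8, 203.9, 100.1]
eef_rot: [3.131, -0.26, -0.0]
ft_force: [-0.5, -1.0, -0.4]
grip_width: -0.0
```

Call:
send_rows([
  [0,0,0.004,0,1],
  [0,0,0,0,1],
])

```text
t: 69.75
tool_pos: [596.7, 203.8, 95.9]
eef_rot: [3.131, -0.26, -0.001]
ft_force: [-0.2, -0.4, 0.2]
grip_width: 0.2
```

Call:
send_rows([
  [0,0,0.002,0,1],
  [0,0,0,0,1],
])

```text
t: 69.95
tool_pos: [596.8, 203.9, 94.1]
eef_rot: [3.131, -0.26, -0.0]
ft_force: [0.5, 0.0, -0.1]
grip_width: 0.0
```

Call:
send_rows([
  [0,0,0.002,0,1],
  [0,0,0,0,1],
])

```text
t: 70.15
tool_pos: [596.8, 203.9, 92.0]
eef_rot: [3.131, -0.26, -0.0]
ft_force: [0.4, 0.8, 0.3]
grip_width: -0.1
```

Call:
send_rows([
  [0,0,0.001,0,1],
  [0,0,0,0,1],
])

```text
t: 70.35
tool_pos: [596.9, 203.9, 91.2]
eef_rot: [3.131, -0.26, -0.0]
ft_force: [-0.5, 0.7, -0.1]
grip_width: -0.2
```

Call:
send_rows([
  [0,0,0.002,0,1],
  [0,0,0,0,1],
])

```text
t: 70.55
tool_pos: [597.1, 204.0, 89.7]
eef_rot: [-3.131, 0.26, -0.001]
ft_force: [-1.5, -0.7, 5.2]
grip_width: -0.1
```

Call:
send_rows([
  [0,0,0.001,0,1],
  [0,0,0,0,1],
])

```text
t: 70.75
tool_pos: [597.1, 204.0, 89.7]
eef_rot: [-3.13, 0.26, -0.002]
ft_force: [-4.9, -1.9, 12.9]
grip_width: 0.2
```

Call:
send_rows([
  [0,0,0.001,0,1],
  [0,0,0,0,1],
])

```text
t: 70.95
tool_pos: [597.2, 204.0, 89.7]
eef_rot: [-3.13, 0.26, -0.002]
ft_force: [-9.9, -3.4, 22.1]
grip_width: 0.1
```

Call:
send_rows([
  [0,0,0.001,0,1],
  [0,0,0,0,1],
])

```text
t: 71.15
tool_pos: [597.2, 204.1, 89.6]
eef_rot: [-3.13, 0.26, -0.003]
ft_force: [-14.4, -4.2, 30.4]
grip_width: 0.0
```

Call:
send_rows([
  [0,0,-0.005,0,1],
  [0,0,-0.03,0,1],
  [0,0,-0.045,0,1],
  [0,0,-0.045,0,1],
  [0,0,-0.045,0,1],
  [0,0,-0.045,0,1],
  [0,0.03,-0.03,0,1],
  [0,0.04,0,0,0],
  [0,0.04,0,0,0],
  [0,0.04,0,0,0],
])

```text
t: 72.15
tool_pos: [571.7, 54.7, 331.3]
eef_rot: [3.131, -0.259, 0.0]
ft_force: [0.4, -0.0, 0.0]
grip_width: 42.3
```

Call:
send_rows([
  [-0.03,0.03,0,0,0],
  [-0.03,0.03,0,0,0],
  [-0.03,0,0,0,0],
  [0,0,0,0,0],
  [0,0,0,0,0],
])

```text
t: 72.65
tool_pos: [473.3, 11.6, 331.7]
eef_rot: [-3.131, 0.26, -0.002]
ft_force: [0.3, 0.2, 0.5]
grip_width: 42.7
```

Run:
```python
from h import *
wsnap('w41'); snap('side','s41'); crop('s41',130,80,310,270,4,'s41b'); snap('top','t41'); crop('t41',120,100,420,250,2.6,'t41b')
```

```text
[473.3  11.6 331.7] -9.5
```

View pics/w41b.png

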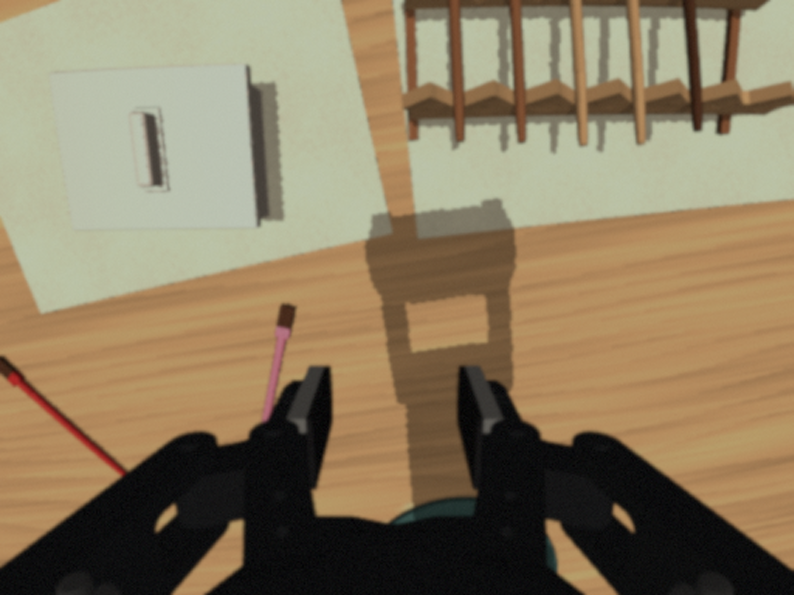

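View pics/s41b.png

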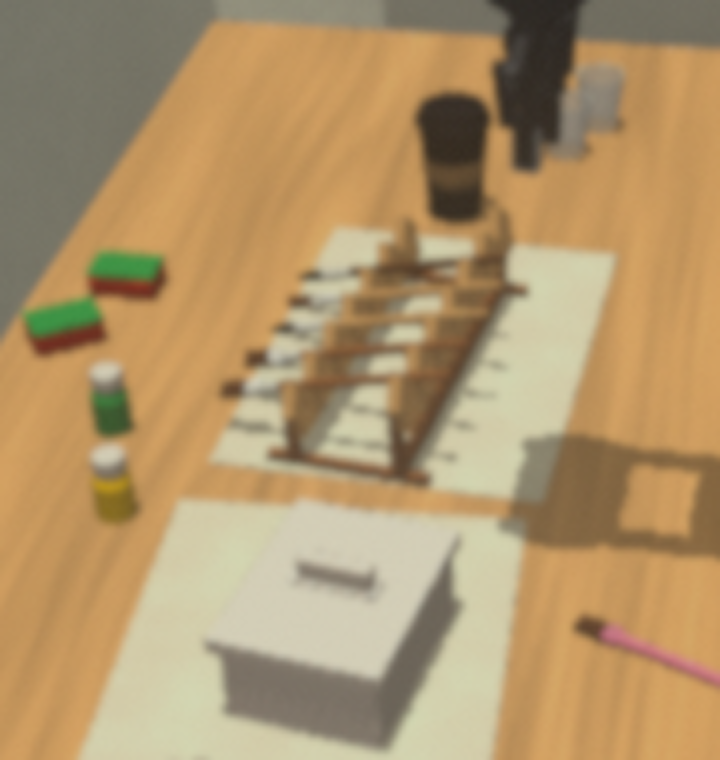

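View pics/t41b.png

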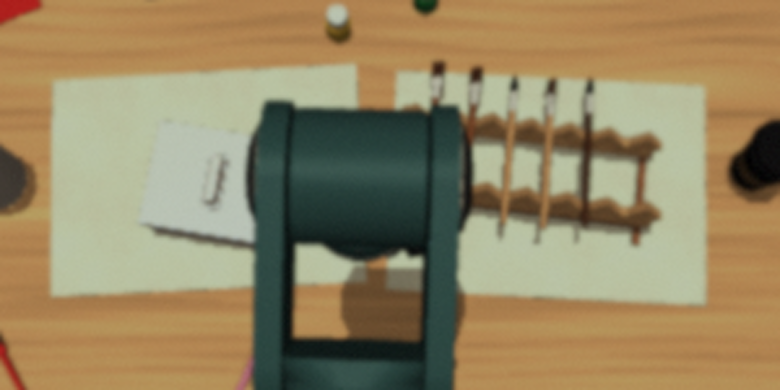

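Call:
send_rows([
  [0.03,0.04,0,0,0],
  [0.03,0.045,0,0,0],
  [0.02,0.045,0,0,0],
  [0.02,0.045,0,0,0],
  [0.02,0.03,0,0,0],
  [0,0,0,0,0],
  [0,0,0,0,0],
])

```text
t: 73.5
tool_pos: [556.9, -207.1, 330.1]
eef_rot: [-3.13, 0.261, 0.003]
ft_force: [-0.1, -0.7, -0.8]
grip_width: 42.6
```

Run:
```python
from h import *
wsnap('w42'); crop('w42',90,40,410,250,2.5,'w42c')
```

```text
[ 556.9 -207.1  330.1] -9.54
```

View pics/w42c.png

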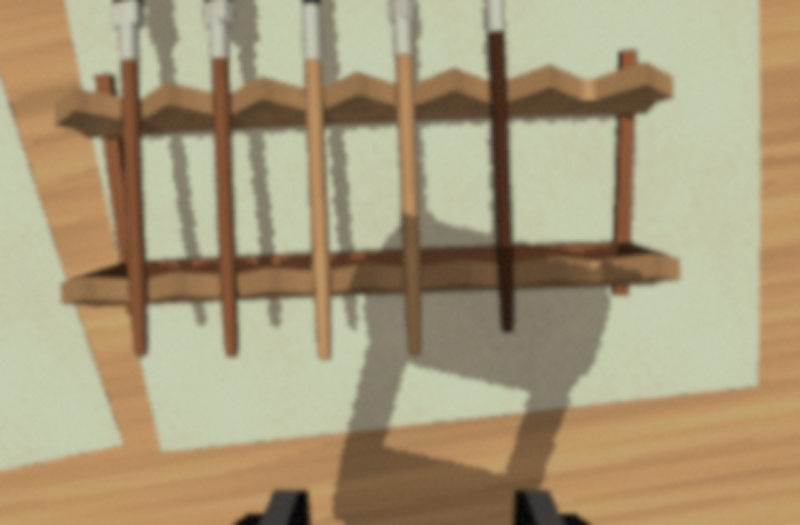

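Run:
```python
from station import arm
print(arm.job_done()); print(arm.get_state()['t'])
```

```text
the job is handed in; nothing more can be done
None
the job is handed in; nothing more can be done
```

The job was handed in at about 73.5 s of the 210 s. All five brushes are on the drying rest and the lid is on the empty tub.

**Brushes:** All five were present. Each lies in its own notch, the same one on both rails, with the handle on the high rail and the bristles beyond the low one. The last close picture of the rest shows this. From left to right they are brush 4 (y=+125), brush 1 (+75), brush 2 (+25), brush 3 (-25) and brush 5 (-75). Brush 5 sits about 15–20 mm further down the slope than the rest. By my measurement its handle end is still about 20 mm past the high rail.

**Lid:** It went on only after the tub was empty. The tool height when it bottomed was 76.3 mm, which matches a fully seated lid. I then pressed on the grip bar with 30 N; it held at the seated height, and the side picture shows it level.

**Checks that failed or disagreed:**
- The first grasp at the lid closed on nothing, because the fingertips stood about 20 mm further back than the text says. I gripped lower and it held.
- Camera estimates of the tub's centre differed by 3 to 5 mm, so I did the final lid fit by force, correcting 1 mm at a time.
- The first estimate of brush 2's lean direction was about 45° off. I corrected it before the grasp.

I did not touch the jar, the coffee cup or the red and pink look-alike brushes.

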